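# Load the slide dryer and lower its lift to the depth clip

## Task

Load the slide dryer: crank the handwheel to raise the lift to the top of its travel so that racks clear the well, then hang every slide rack by its wire handle on a hook of the lift, one to a hook. Then crank the lift down until its pointer stands level with the red depth clip, and last of all press the rocker switch to start the blower. Leave the racks hanging freely on their hooks and do not disturb the beaker, the stain bottle or the petri dish.

Things in the scene. Friction and masses are not known exactly. Their poses are not given: they have to be found in the camera images.
- dryer: Slide dryer, fixed, at another place and heading each start. Origin: on the bench under the middle hook; x from its open front to its back, y along it, z up. Open white well x +-52, y +-152 mm, walls 60 mm high, floor 15 mm. Column with lift at x = 120 mm, plate top 203 mm high; scale post at (120, 80) mm, 190 mm high; control box at y 152 to 216 mm, 40 mm high.
- wheel_hub (a point): Centre of the handwheel on top of the column, on its vertical axis, at the mid height of the rim (231 mm over the bench). Black rim of 120 mm mean diameter and 12 mm round section, hub 26 mm, three 9 mm spokes level with the rim; free below the rim down to 203 mm. Axes are the dryer's; this point does not turn.
- handwheel (a joint): Handwheel angle in rad, 0 to 7.2, growing anticlockwise from above; at 0 one spoke points along the dryer's -x, the others 120 degrees from it. Anticlockwise raises the lift, clockwise lowers it, 10 mm per rad (63 mm a turn), no backlash. Stays where it is left, also under load; needs 1 to 6 N at the rim. Starts low.
- carriage (a joint): Height of the lift in m, 0 lowest, 0.072 very top; moved only by the handwheel. At 0 a hung rack's underside is 18 mm above the bench, so racks clear the well's walls only above about 0.050. Its top position is anything above 0.058.
- lift_pointer (a point): Tip of the black pointer blade on the lift, beside the scale post; goes up and down with the lift.
- depth_mark (a point): Level edge of the red clip on the scale post: the height at which the pointer must stand in the end. It was set by a colleague, at a different height each time, and stays there.
- hook_1 (a point): Seat of the end (nearest the control box) hook: where a bail's apex rests. Axes are the dryer's. The hook is an 8 mm prong along x, its axis 10 mm below this point; it dips to a valley here, its tip turns up at x = -24 mm, 8 mm above this point; at x = +45 mm is the beam (top 11 mm above this point). A rack hangs with its x axis along this x (either way), the prong under its bail, put on from the -x side.
- hook_2 (a point): Seat of the middle hook: where a bail's apex rests. Axes are the dryer's. The hook is an 8 mm prong along x, its axis 10 mm below this point; it dips to a valley here, its tip turns up at x = -24 mm, 8 mm above this point; at x = +45 mm is the beam (top 11 mm above this point). A rack hangs with its x axis along this x (either way), the prong under its bail, put on from the -x side.
- hook_3 (a point): Seat of the far end hook: where a bail's apex rests. Axes are the dryer's. The hook is an 8 mm prong along x, its axis 10 mm below this point; it dips to a valley here, its tip turns up at x = -24 mm, 8 mm above this point; at x = +45 mm is the beam (top 11 mm above this point). A rack hangs with its x axis along this x (either way), the prong under its bail, put on from the -x side.
- blower_switch (a joint): Black rocker switch on the control box, 56 x 30 mm: 0 off (front half, towards the dryer's -x, stands up), 0.4 rad on (front half pressed down). Stays where it is left; takes about 2 N.
- switch_press (a point): Where to press the rocker to switch it on: 20 mm in front of its pivot, on the top of its front half; with the switch off this surface is about 60 mm above the bench, and it goes down 8 mm. Fixed to the dryer, axes are the dryer's.
- rack_white: Loose steel slide rack, 48 (x) x 84 (y) x 31 mm (z), holding eight glass slides with white frosted ends, 0.16 kg. Origin: centre of its underside, z up. A 5 mm wire bail rises from the middle of each end (y = +-40 mm) to 56 mm height, slopes up to 69 mm at y = +-12, then steeply to an apex in the middle. Stands anywhere on the bench, any heading; turned half round it is the same. Absent in some starts.
- rack_blue: Loose steel slide rack, 48 (x) x 84 (y) x 31 mm (z), holding eight glass slides with blue frosted ends, 0.16 kg. Origin: centre of its underside, z up. A 5 mm wire bail rises from the middle of each end (y = +-40 mm) to 56 mm height, slopes up to 69 mm at y = +-12, then steeply to an apex in the middle. Stands anywhere on the bench, any heading; turned half round it is the same. Absent in some starts.
- rack_yellow: Loose steel slide rack, 48 (x) x 84 (y) x 31 mm (z), holding eight glass slides with yellow frosted ends, 0.16 kg. Origin: centre of its underside, z up. A 5 mm wire bail rises from the middle of each end (y = +-40 mm) to 56 mm height, slopes up to 69 mm at y = +-12, then steeply to an apex in the middle. Stands anywhere on the bench, any heading; turned half round it is the same. Absent in some starts.
- rack_white_handle (a point): Apex of this rack's wire bail, 84 mm above its underside; axes are the rack's. Above it stands a rigid black grip, 10 mm thick (x), 26 mm wide (y), from 84 to 140 mm over the underside, with a 16 mm thick bar along its top (to 147 mm). Below it, down to the slides at 31 mm, the bail is open right through along x.
- rack_blue_handle (a point): Apex of this rack's wire bail, 84 mm above its underside; axes are the rack's. Above it stands a rigid black grip, 10 mm thick (x), 26 mm wide (y), from 84 to 140 mm over the underside, with a 16 mm thick bar along its top (to 147 mm). Below it, down to the slides at 31 mm, the bail is open right through along x.
- rack_yellow_handle (a point): Apex of this rack's wire bail, 84 mm above its underside; axes are the rack's. Above it stands a rigid black grip, 10 mm thick (x), 26 mm wide (y), from 84 to 140 mm over the underside, with a 16 mm thick bar along its top (to 147 mm). Below it, down to the slides at 31 mm, the bail is open right through along x.
- beaker: Glass beaker, 72 mm wide, 90 mm high, a bystander. Origin: centre of its underside.
- stain_bottle: Purple bottle with black cap, 38 mm wide, 85 mm high, a bystander. Origin: centre of its underside.
- petri_dish: Closed petri dish, 89 mm wide, 16 mm high, a bystander. Origin: centre of its underside.

How it is judged (in metres and radians):
On the way, in this order (a step that is already met when the one before it is completed fails the run):
1. the lift is cranked up to the top of its travel (0.058 or more) (value of joint carriage above 0.058 m), for 0.2 s.
2. every rack hangs by its handle on a hook, let go ((distance between rack_white_handle and hook_1 below 0.012 m or distance between rack_white_handle and hook_2 below 0.012 m or distance between rack_white_handle and hook_3 below 0.012 m) and angle between each of rack_white, rack_blue, rack_yellow's own z axis and vertical below 0.2 rad and (distance between rack_blue_handle and hook_1 below 0.012 m or distance between rack_blue_handle and hook_2 below 0.012 m or distance between rack_blue_handle and hook_3 below 0.012 m) and (distance between rack_yellow_handle and hook_1 below 0.012 m or distance between rack_yellow_handle and hook_2 below 0.012 m or distance between rack_yellow_handle and hook_3 below 0.012 m) and contact force between the fingers and rack_white below 0.3 N and contact force between the fingers and rack_blue below 0.3 N and contact force between the fingers and rack_yellow below 0.3 N), for 0.3 s.
3. the lift is lowered until its pointer is level with the red clip, the racks still on their hooks ((distance between rack_white_handle and hook_1 below 0.012 m or distance between rack_white_handle and hook_2 below 0.012 m or distance between rack_white_handle and hook_3 below 0.012 m) and angle between each of rack_white, rack_blue, rack_yellow's own z axis and vertical below 0.2 rad and (distance between rack_blue_handle and hook_1 below 0.012 m or distance between rack_blue_handle and hook_2 below 0.012 m or distance between rack_blue_handle and hook_3 below 0.012 m) and (distance between rack_yellow_handle and hook_1 below 0.012 m or distance between rack_yellow_handle and hook_2 below 0.012 m or distance between rack_yellow_handle and hook_3 below 0.012 m) and z of lift_pointer in the frame of depth_mark between -0.003 and 0.003 m), for 0.3 s.
4. the blower is switched on (value of joint blower_switch above 0.3 rad), for 0.2 s.
At the end, for the whole second after the job is handed in: Every rack present hangs upright (within 0.2 rad) and at rest on a hook, the apex of its bail within 12 mm of that hook's seat; the lift pointer stands within 3 mm of the height of the red clip; the blower switch is on (0.3 rad or more) (all of step 3 and linear speed of each of rack_white, rack_blue, rack_yellow below 0.03 m/s and value of joint blower_switch above 0.3 rad); the robot touches nothing.
It fails at once if the beaker, the stain bottle or the petri dish is pushed more than 25 mm or tipped over ((distance of beaker from where it was at the start of the episode above 0.025 m or angle between beaker's own z axis and vertical above 0.5 rad) or (distance of stain_bottle from where it was at the start of the episode above 0.025 m or angle between stain_bottle's own z axis and vertical above 0.5 rad) or (distance of petri_dish from where it was at the start of the episode above 0.025 m or angle between petri_dish's own z axis and vertical above 0.5 rad)).
Of rack_white, rack_blue, rack_yellow only 2 to 3 are there at a start; the rules pass over those that are not, and their reading is None.
At some moment in a run one of rack_white, rack_blue, rack_yellow may be knocked a few centimetres aside while the robot is not near it.
It also fails if it takes over 210 s, if anything falls off the work surface, if the arm or the gripper's body presses on something with over 40 N, if the wrist force passes 120 N, or if a joint passes its speed limit or range.

## Robot

A 6-joint arm with a two-finger parallel gripper is mounted at the origin on a cart in front of the work surface, level with it; the furniture and walls round the work are solid. World frame = base frame: x ahead of the robot, y to its left, z up, the work surface at z = 0. Lengths are in m, angles in degrees, forces in N, time in s.
With the tool pointing down it reaches from about 0.375 to 0.9 m from the base axis. Payload 3.1 kg.
Tool frame: the origin (TCP) lies on the centre line of the jaws, within the pads' length; the fingertips stand 14 mm ahead of it and the grasp point (between the pads) lies 5 mm behind it; x points along the fingers, y is the direction in which the jaws open and shut, and the axes are right-handed (so a half turn about x gives the same grasp; the last joint's range is limited). The gripper opens to 87 mm and grips with 3 to 60 N. Pads are 19 mm wide; open, the fingers measure 117 mm over their backs; the gripper's body (75 mm by 190 mm) begins 51 mm behind the grasp point.
Start: joints at [60.132, 30.224, 82.088, -0, 67.689, -10.227], TCP at [0.21, 0.589, 0.237] pointing down, gripper open.
Joint ranges: [-176.69, 176.69], [-43.24, 126.21], [12.49, 139.97], [-82, 262], [0, 151.66], [-163.58, 163.58]. Speed limits (degrees/s): [159.86, 159.86, 180, 180, 180, 180].

## Interface

Orientations are given as [roll, pitch, yaw] about the fixed x, y, z axes, in that order (R = Rz(yaw) Ry(pitch) Rx(roll)).
In Python, from rig import telemetry, vision, finish_job gives the robot as it stands.
- The arm moves only by the shell command python3 -m handwheel 'ROWS' [FORCE]. ROWS is JSON, one flat list of numbers, 7 for each row, row after row: the closure, from 0 (fully open) to 1 (shut), then the shift along the tool's x, y, z in cm, then the turn, a rotation vector about the tool's x, y, z in rad. In form: [jaw, x, y, z, ax, ay, az, jaw, x, y, z, ax, ay, az, ...]. A call has 1 to 20 rows; each row shifts and turns the commanded pose from where the row before left it, along the tool's axes as they then stand; what a row does not reach is not made up. A row lasts 1/12 s, in which the tool goes at most 41.7 mm and 7.16 degrees, less where a joint would pass 70% of its speed; a pose out of reach is approached as far as the arm can. A call is refused whole if a number of a shift passes 4.17 or a number of a turn 0.125, either way. A call with a gripper value outside its range is refused whole. The fingers move at their own pace and stop on an object; FORCE is the grip in N (left out, the last holds). Time passes only in rows, so rows that do not move let the fingers close. It gives the time, the measured TCP pose, the force and the opening at its end, in the units of the state.
- telemetry.read_state(): the state, without advancing time (a new reading comes with each control period).
- vision.read_camera(name): name is "side" or "top" or "wrist"; returns the picture (480x640x3 uint8, blue, green, red); there is no depth.
- vision.camera_info(name): a dict with "fx", "fy", "cx", "cy" (pixels), "R" (3x3) and "t" (3): a world point X has camera coordinates R X + t. Camera axes: x right, y down, z forward; pixel columns grow to the right and rows downward; lengths in m; the calibration is good to about 2 mm. A picture is of the moment at which its call begins: read the wrist's pose just before it. camera_info takes no time and is no camera call; for the wrist camera it gives the pose at the moment of the call.
- finish_job(): hands the job in, once; it reports no verdict.
The state is a dict: "clock": time; "joint_positions": joint angles; "dq": joint speeds; "joint_torque": joint torques, N m; "eef_pos": TCP position; "eef_rot": TCP orientation; "contact_force": force on the tool from outside, world axes, zero at the start; "torque": the same for the moment, N m; "gripper_width": opening from 0.0 (shut) to 1.0 (fully open).
Only numpy, scipy, OpenCV 4.12 (cv2) and the standard library are available. Lean on these libraries where they do the work, as an engineer would, in place of code of your own. Each camera call takes 0.05 s, during which the arm holds its last target.

## Working session

There is one attempt and no reset: what is moved stays moved. The work goes in short steps, Python scripts to look and compute and a shell command to move; the robot and the scene stay as the last step left them, time stands still between calls to the robot, and variables do not carry over. Pictures are saved under pics/ and viewed, and the job is handed in when it is done.

```bash
ls; mkdir -p pics; cat > h.py <<'E'
import numpy as np,cv2
from rig import telemetry, vision
def snap(n,f):
    im=vision.read_camera(n); cv2.imwrite('pics/'+f,im); return im
def cam(n):
    c=vision.camera_info(n); return c,np.array(c['R']),np.array(c['t'])
def ray(n,u,v,z):
    c,R,t=cam(n); d=R.T@np.array([(u-c['cx'])/c['fx'],(v-c['cy'])/c['fy'],1]); o=-R.T@t
    return o+d*(z-o[2])/d[2]
def proj(n,X):
    c,R,t=cam(n); p=R@np.array(X)+t; return np.array([c['fx']*p[0]/p[2]+c['cx'],c['fy']*p[1]/p[2]+c['cy']])
def tri(obs):
    A=[];b=[]
    for n,u,v in obs:
        c,R,t=cam(n); d=R.T@np.array([(u-c['cx'])/c['fx'],(v-c['cy'])/c['fy'],1]); d/=np.linalg.norm(d); o=-R.T@t
        P=np.eye(3)-np.outer(d,d); A.append(P); b.append(P@o)
    A=np.vstack(A);b=np.hstack(b); x,r,_,_=np.linalg.lstsq(A,b,rcond=None); return x,np.abs(A@x-b).max()
E
python3 - <<'E'
from h import *
print(telemetry.read_state())
for n in['side','top','wrist']:
    snap(n,n+'0.png'); c,R,t=cam(n); print(n,c['fx'],c['cx'],c['cy'],(-R.T@t).round(3),R.round(2).tolist())
E
```

```text
pics
{'clock': 0.0, 'joint_positions': array([ 6.01328838e+01,  3.02784244e+01,  8.21562717e+01,  2.67912180e-04,
        6.76877817e+01, -1.02276626e+01]), 'dq': array([-0.08536569,  0.04524206,  0.02200078, -0.10472212, -0.04187736,
       -0.1044305 ]), 'joint_torque': array([ 1.45115901e-03, -4.40036595e+01, -1.76593906e+01,  6.33975654e-02,
        5.82370092e-02, -1.52077669e-04]), 'eef_pos': array([0.20968596, 0.58803836, 0.23557803]), 'eef_rot': array([-100.3435077 ,   89.87752201, -119.98306331]), 'contact_force': array([-0.20176638,  0.06531177, -0.46422835]), 'torque': array([-0.02811076,  0.06025468,  0.00662522]), 'gripper_width': 0.9985459449393714}
side 571.5771436071552 317.05651274449013 244.78051160496287 [-1.076  0.351  0.874] [[-0.18, -0.98, -0.0], [-0.41, 0.08, -0.91], [0.89, -0.16, -0.41]]
top 443.07580200404806 313.4647856598191 240.03782815479104 [0.365 0.036 1.569] [[-0.03, -1.0, -0.0], [-0.99, 0.03, -0.11], [0.11, 0.0, -0.99]]
wrist 377.7335373466221 315.6748880262153 238.99619196843867 [0.14  0.614 0.384] [[0.34, 0.94, -0.0], [0.91, -0.32, 0.27], [0.25, -0.09, -0.96]]
```

View pics/side0.png

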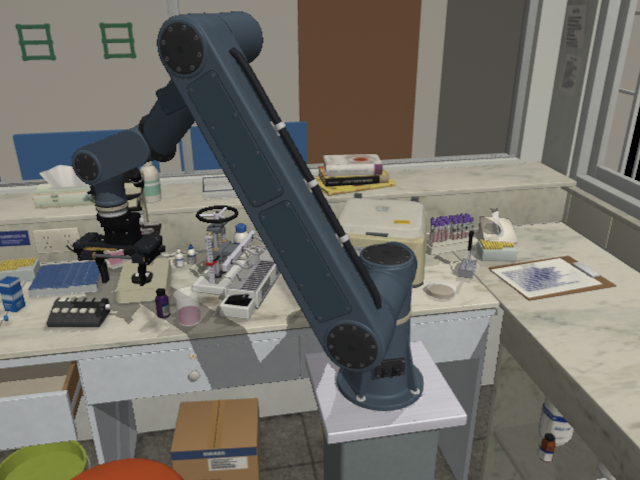

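View pics/top0.png

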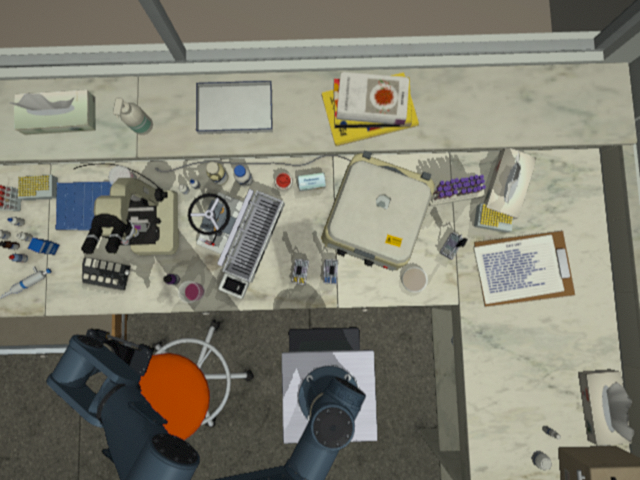

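View pics/wrist0.png

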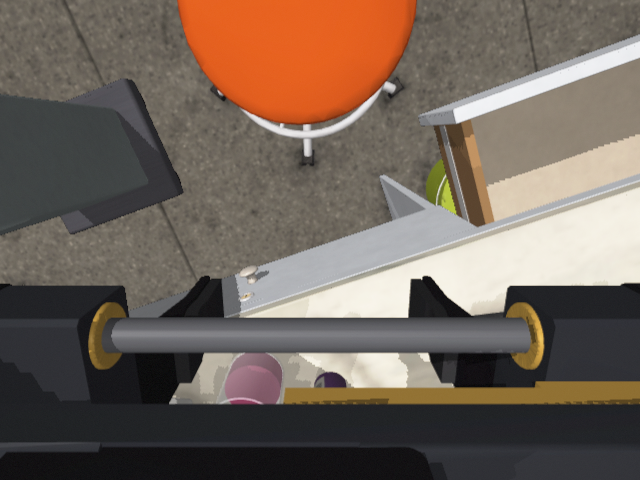

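```bash
python3 - <<'E'
from h import *
im=cv2.imread('pics/top0.png')
cv2.imwrite('pics/topz1.png',cv2.resize(im[160:310,150:350],None,fx=4,fy=4,interpolation=cv2.INTER_CUBIC))
cv2.imwrite('pics/topz2.png',cv2.resize(im[170:310,280:480],None,fx=4,fy=4,interpolation=cv2.INTER_CUBIC))
im=cv2.imread('pics/side0.png')
cv2.imwrite('pics/sidez1.png',cv2.resize(im[190:340,140:340],None,fx=4,fy=4,interpolation=cv2.INTER_CUBIC))
E
```

```text
(no output)
```

View pics/topz1.png

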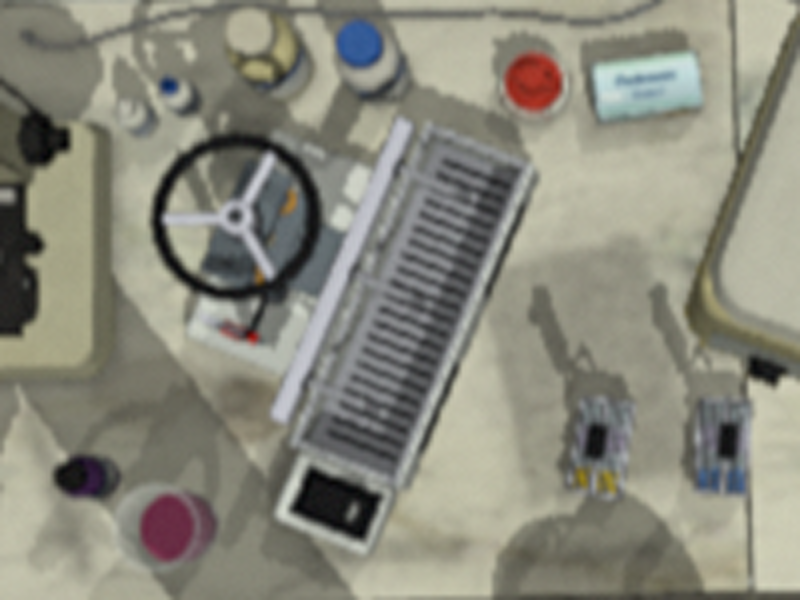

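View pics/topz2.png

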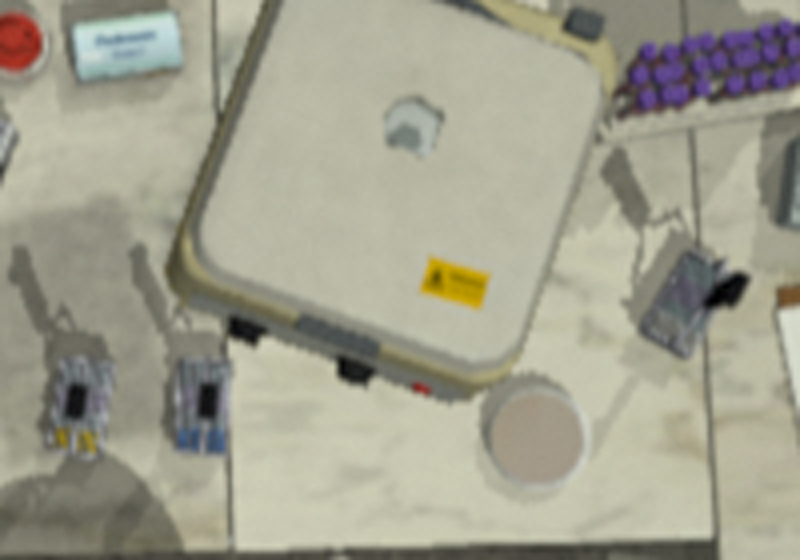

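View pics/sidez1.png

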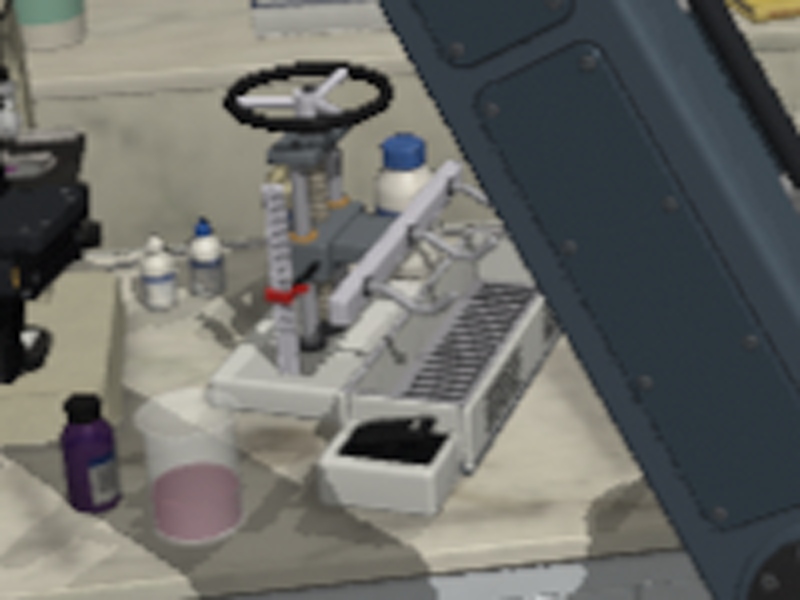

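```bash
python3 - <<'E'
from h import *
z=lambda u,v:(150+u/4-.375,160+v/4-.375)
z2=lambda u,v:(280+u/4-.375,170+v/4-.375)
hub=ray('top',*z(236,216),.245); print('hub',hub)
for nm,p,h in [('FF',(537,172),.06),('BF',(428,125),.06),('FN',(405,485),.06),('BN',(290,440),.06),('boxF',(368,552),.04),('boxB',(276,515),.04)]:
    print(nm,ray('top',*z(*p),h).round(4))
for nm,f,p in [('yel',z,(596,441)),('blue',z,(730,441)),('white',z2,(727,290))]:
    print(nm,ray('top',*f(*p),.147).round(4))
for nm,f,p,h in [('petri',z2,(539,437),.016),('beaker',z,(168,528),.03),('bottle',z,(72,476),.085),('wx',z,(537,172),.06),('clip',z,(240,332),.1),
 ('cfL',z2,(170,270),.1)]:
    print(nm,ray('top',*f(*p),h).round(4))
E
```

```text
hub [0.60025278 0.35371308 0.245     ]
FF [0.6642 0.1375 0.06  ]
BF [0.7084 0.2312 0.06  ]
FN [0.3978 0.255  0.06  ]
BN [0.4387 0.3524 0.06  ]
boxF [0.342  0.2903 0.04  ]
boxB [0.3757 0.369  0.04  ]
yel [0.4268 0.0888 0.147 ]
blue [ 0.4237 -0.0185  0.147 ]
white [ 0.5013 -0.4376  0.147 ]
petri [ 0.3898 -0.3093  0.016 ]
beaker [0.3672 0.4646 0.03  ]
bottle [0.4125 0.5296 0.085 ]
wx [0.6642 0.1375 0.06  ]
clip [0.5279 0.3853 0.1   ]
cfL [0.5357 0.0095 0.1   ]
```

```bash
cat >> h.py <<'E'
from scipy.spatial.transform import Rotation as Ro
def pose():
    s=telemetry.read_state(); R=Ro.from_euler('xyz',s['eef_rot'],degrees=True).as_matrix()
    return np.array(s['eef_pos']),R,s
def Rt(phi):
    c,s=np.cos(np.radians(phi)),np.sin(np.radians(phi)); return np.array([[0,c,s],[0,s,-c],[-1,0,0]])
def phi():
    p,R,s=pose(); return np.degrees(np.arctan2(R[1,1],R[0,1]))
def to(P,ph=None,p=None,R=None):
    """total tool shift cm and turn from current measured pose"""
    p0,R0,s=pose(); p=p0 if p is None else np.array(p); R=R0 if R is None else R
    d=R.T@(np.array(P)-p)*100
    w=np.zeros(3) if ph is None else (Ro.from_matrix(R.T@Rt(ph))).as_rotvec()
    print('shift cm',d.round(2),'|',np.linalg.norm(d).round(2),'turn',w.round(3))
    return np.array(P),(R if ph is None else Rt(ph))
E
python3 - <<'E'
from h import *
print(phi()); p,R,s=pose(); print(R.round(3))
# beam end
z=lambda u,v:(150+u/4-.375,160+v/4-.375); y=lambda u,v:(140+u/4-.375,190+v/4-.375)
print('beam near',tri([('top',*z(281,415)),('side',*y(343,312))]))
print('beam far',tri([('top',*z(403,122)),('side',*y(452,167))]))
print('hub',tri([('top',*z(236,216)),('side',*y(308,97))]))
to([.21,.589,.42]); to([.6,.354,.42],66)
E
```

```text
70.36076768588735
[[-0.001  0.336  0.942]
 [-0.001  0.942 -0.336]
 [-1.    -0.002 -0.   ]]
beam near (array([0.45649788, 0.34644366, 0.11480798]), np.float64(0.001721397850078299))
beam far (array([0.69758406, 0.24417638, 0.12123768]), np.float64(9.565333021316347e-05))
hub (array([0.60309167, 0.35764828, 0.22912451]), np.float64(0.00012070907668132458))
shift cm [-1.842e+01  6.000e-02 -1.000e-02] | 18.42 turn [0. 0. 0.]
shift cm [-18.42  -8.97  44.62] | 49.1 turn [ 0.076 -0.     0.002]
```

```bash
python3 -m handwheel '[1,-3.7,0,0,0,0,0, 1,-3.7,0,0,0,0,0, 1,-3.7,0,0,0,0,0, 1,-3.7,0,0,0,0,0, 1,-3.7,0,0,0,0,0, 1,0,-0.75,3.7,0,0,0, 1,0,-0.75,3.7,0,0,0, 1,0,-0.75,3.7,0,0,0, 1,0,-0.75,3.7,0,0,0, 1,0,-0.75,3.7,0,0,0, 1,0,-0.75,3.7,0,0,0, 1,0,-0.75,3.7,0,0,0, 1,0,-0.75,3.7,0,0,0, 1,0,-0.75,3.7,0,0,0, 1,0,-0.75,3.7,0,0,0, 1,0,-0.75,3.7,0,0,0, 1,0,-0.75,3.7,0,0,0, 1,0,0,0,0,0,0]' 20
python3 - <<'E'
from h import *
print(phi(),pose()[0]); snap('wrist','w1.png'); snap('side','s1.png')
E
```

```text
clock: 1.65
eef_pos: [0.604, 0.3494, 0.4193]
eef_rot: [-43.1, 89.8, -63.1]
contact_force: [-0.7, 0.0, -0.1]
gripper_width: -0.001
69.92228470052373 [0.60398794 0.34941222 0.41934592]
```

View pics/w1.png

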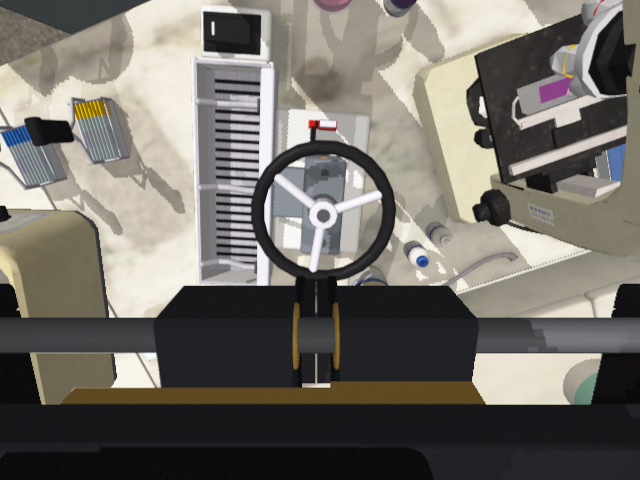

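View pics/s1.png

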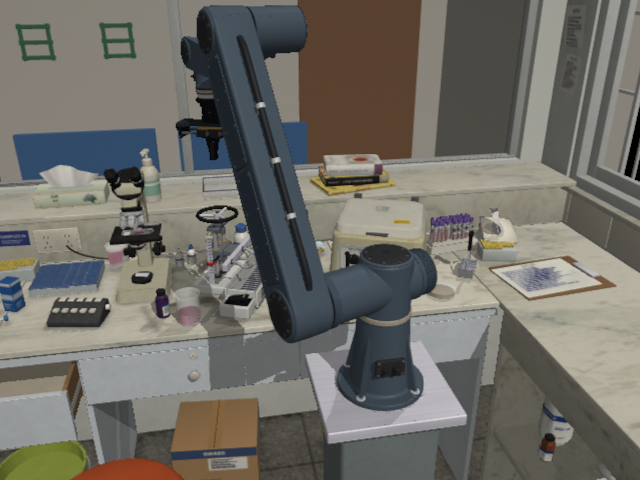

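```bash
python3 - <<'E'
from h import *
im=cv2.imread('pics/w1.png')
cv2.imwrite('pics/w1z.png',cv2.resize(im[0:300,180:420],None,fx=2.5,fy=2.5,interpolation=cv2.INTER_CUBIC)[:600])
print((((lambda z:[180+z[0]/2.5,z[1]/2.5])((1,1)))))
E
```

```text
[180.4, 0.4]
```

View pics/w1z.png

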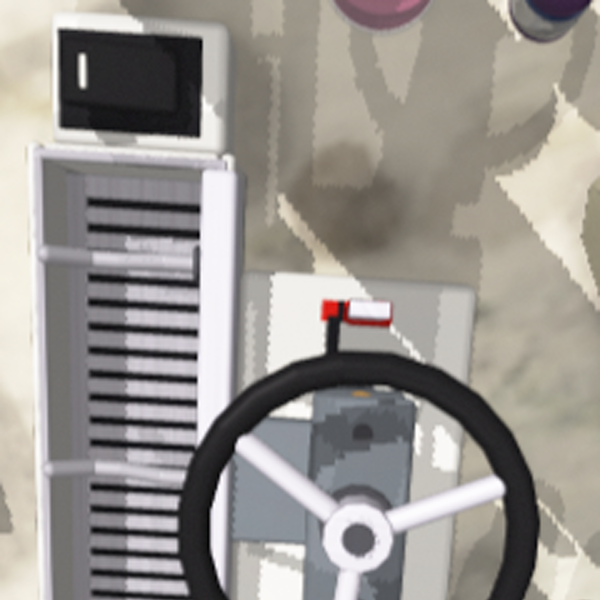

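```bash
python3 - <<'E'
from h import *
from scipy.optimize import least_squares
zt=lambda u,v:(150+u/4-.375,160+v/4-.375); w=lambda u,v:(180+u/2.5-.3,v/2.5-.3); zs=lambda u,v:(140+u/4-.375,190+v/4-.375)
obs=[('wrist',w(37,148),(-.052,.152,.06)),('wrist',w(359,538),(.12,0,.243)),('top',zt(236,216),(.12,0,.243)),
('top',zt(537,172),(-.052,-.152,.06)),('top',zt(428,125),(.052,-.152,.06)),('top',zt(405,485),(-.052,.152,.06)),
('side',zs(308,97),(.12,0,.243))]
def W(q,X):
    c,s=np.cos(q[2]),np.sin(q[2]); return [q[0]+c*X[0]-s*X[1],q[1]+s*X[0]+c*X[1],X[2]]
def f(q):
    r=[]
    for n,p,X in obs: r+=list((proj(n,W(q,X))-p)*(1. if n=='top' else .8))
    # hooks tips seen by wrist
    s=.102+q[3]
    for p,y in [(w(42,254),q[4]),(w(47,468),0)]: r+=list(proj('wrist',W(q,(-.028,y,s+.0)))-p)
    for p,X in [(zt(281,415),(.045,q[5],s+.011)),(zt(403,122),(.045,-q[5],s+.011))]: r+=list(proj('top',W(q,X))-p)
    for p,X in [(zs(343,312),(.045,q[5],s+.003)),(zs(452,167),(.045,-q[5],s+.011))]: r+=list(proj('side',W(q,X))-p)
    return r
r=least_squares(f,[.5518,.244,np.radians(66),.015,.1,.13],loss='soft_l1'); print(r.x.round(4),np.degrees(r.x[2])); print(np.round(f(r.x),1))
np.save('dry.npy',r.x)
E
```

```text
[0.5513 0.2509 1.1582 0.0133 0.0975 0.1288] 66.36243692403518
[-3.3 -1.7 -0.   2.9 -2.2  0.4 -1.4 -1.5 -1.8 -0.8 -2.7  2.  -1.  -3.
  0.5 -0.  -0.2  0.4  0.6  1.4  0.9  2.6  0.3 -0.4  1.3 -0.3]
```

```bash
python3 - <<'E'
from h import *
w=lambda u,v:(180+u/2.5-.3,v/2.5-.3)
h=ray('wrist',*w(359,538),.24); print(h)
for p in [(500,488),(240,443)]:
    t=ray('wrist',*w(*p),.231)-ray('wrist',*w(359,538),.231); print(np.degrees(np.arctan2(t[1],t[0])),np.linalg.norm(t))
# rim extents in full image
im=cv2.imread('pics/w1.png'); g=cv2.cvtColor(im,cv2.COLOR_BGR2GRAY)
m=(g<60).astype(np.uint8); m[285:]=0; m[:135]=0; m[:,:245]=0; m[:,402:]=0
n,l,st,ce=cv2.connectedComponentsWithStats(m); i=1+st[1:,4].argmax(); pts=np.argwhere(l==i)[:,::-1].astype(np.float32)
e=cv2.fitEllipse(cv2.convexHull(pts)); print(e,st[i]); print(ray('wrist',*e[0],.231))
E
```

```text
[0.59703916 0.36175465 0.24      ]
90.18016207368768 0.053833280133208886
-148.7766703287572 0.05464066586433639
((317.1896667480469, 212.28927612304688), (147.05641174316406, 155.59371948242188), 74.64533996582031) [ 245  135  151  150 5240]
[0.59472516 0.35685184 0.231     ]
```

```bash
python3 - <<'E'
from h import *
im=cv2.imread('pics/w1.png'); cv2.imwrite('pics/c1.png',cv2.resize(im[250:400,220:420],None,fx=4,fy=4))
p,R,s=pose()
for y in(-.015,0,.015):
  for x in (.014,-.03):
    for z in (-.0095,.0095): print((y,x,z),proj('wrist',p+R@np.array([x,y,z])).round(0))
im=cv2.imread('pics/s1.png'); cv2.imwrite('pics/c2.png',cv2.resize(im[90:190,150:270],None,fx=5,fy=5))
E
```

```text
(-0.015, 0.014, -0.0095) [282. 279.]
(-0.015, 0.014, 0.0095) [283. 317.]
(-0.015, -0.03, -0.0095) [271. 327.]
(-0.015, -0.03, 0.0095) [272. 374.]
(0, 0.014, -0.0095) [314. 279.]
(0, 0.014, 0.0095) [314. 317.]
(0, -0.03, -0.0095) [314. 327.]
(0, -0.03, 0.0095) [314. 374.]
(0.015, 0.014, -0.0095) [347. 280.]
(0.015, 0.014, 0.0095) [346. 317.]
(0.015, -0.03, -0.0095) [357. 327.]
(0.015, -0.03, 0.0095) [355. 374.]
```

View pics/c1.png

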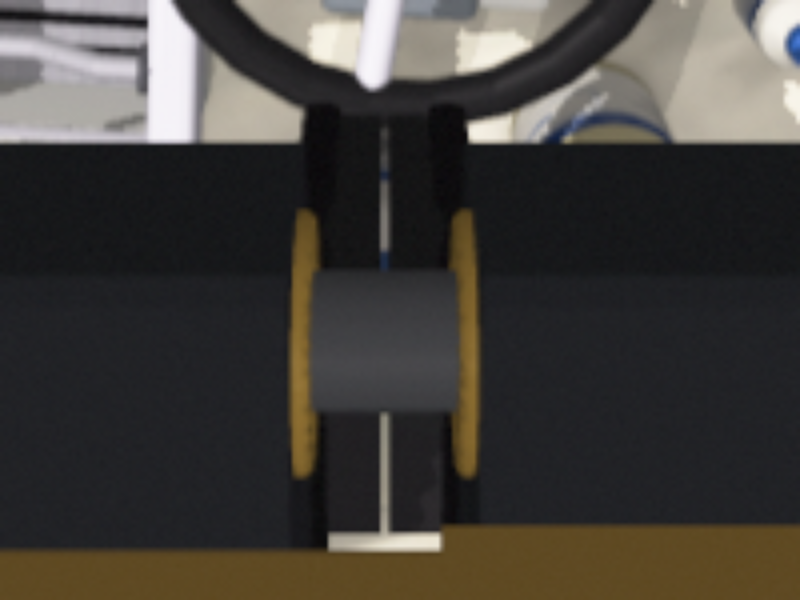

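View pics/c2.png

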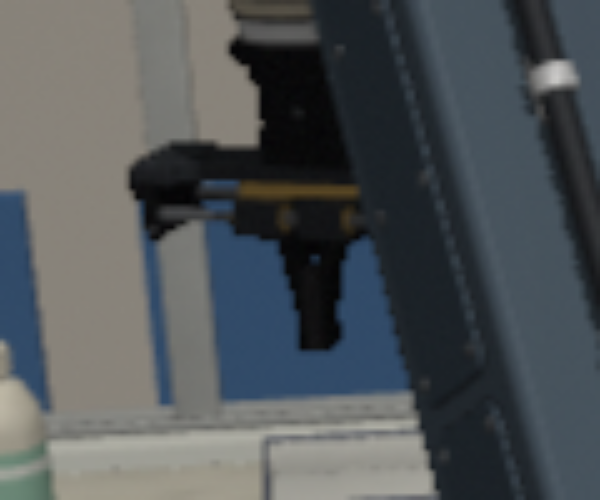

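```bash
cat >> h.py <<'E'
def circ(hub,r,a0,a1,n):
    """tool y,z shifts in cm for steps on circle, from start angle a0 to a1, constant orientation"""
    p,R,s=pose(); a=np.radians(np.linspace(a0,a1,n+1)); P=np.c_[hub[0]+r*np.cos(a),hub[1]+r*np.sin(a),0*a]
    d=np.diff(P,axis=0)@R*100; print(d[:,1:].round(1).tolist())
E
python3 - <<'E'
from h import *
to([.6284,.376,.29]);to([.6284,.376,.226])
E
```

```text
shift cm [12.99  3.16  2.01] | 13.52 turn [0. 0. 0.]
shift cm [19.39  3.17  2.03] | 19.76 turn [0. 0. 0.]
```

```bash
python3 -m handwheel '[1,2,0.8,0.5,0,0,0, 1,2.5,0.8,0.5,0,0,0, 1,2.5,0.8,0.5,0,0,0, 1,2.5,0.8,0.5,0,0,0, 1,2.0,0,0,0,0,0, 1,1.5,0,0,0,0,0, 1,0,0,0,0,0,0, 1,0,0,0,0,0,0]' 20
python3 - <<'E'
from h import *
print(phi(),pose()[0]); snap('wrist','w2.png'); to([.6284,.376,.226]); circ((.599,.359),.034,30,350,20)
E
```

```text
clock: 2.42
eef_pos: [0.6259, 0.379, 0.2908]
eef_rot: [-145.0, 89.8, -164.6]
contact_force: [0.7, 0.5, 0.0]
gripper_width: 0.003
70.4545722323103 [0.62591989 0.37896595 0.29080536]
shift cm [ 6.65 -0.25  0.24] | 6.66 turn [0. 0. 0.]
[[0.5, -0.8], [0.3, -0.9], [0.0, -0.9], [-0.3, -0.9], [-0.5, -0.8], [-0.7, -0.6], [-0.8, -0.4], [-0.9, -0.2], [-0.9, 0.1], [-0.9, 0.3], [-0.8, 0.6], [-0.6, 0.8], [-0.3, 0.9], [-0.1, 0.9], [0.2, 0.9], [0.4, 0.8], [0.7, 0.7], [0.8, 0.5], [0.9, 0.2], [0.9, -0.0]]
```

View pics/w2.png

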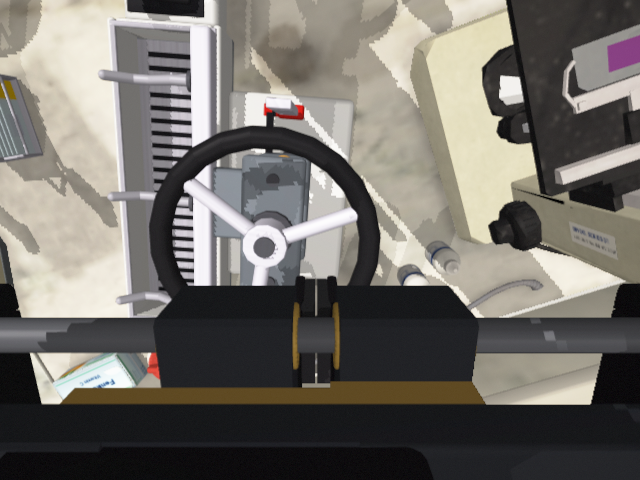

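```bash
python3 - <<'E'
from h import *
print(ray('wrist',264,247,.24),ray('wrist',264,247,.245)); print(pose()[0])
E
```

```text
[0.60491419 0.35722542 0.24      ] [0.60371451 0.35840055 0.245     ]
[0.62692968 0.37908629 0.29248618]
```

```bash
python3 -m handwheel '[1,1,-0.2,0.6,0,0,0, 1,2,0,0,0,0,0, 1,2,0,0,0,0,0, 1,1.6,0,0,0,0,0, 1,0,0,0,0,0,0]' 20
python3 - <<'E'
from h import *
print(pose()[0]-[.603,.358,0]); snap('wrist','w3.png')
E
```

```text
clock: 2.88
eef_pos: [0.631, 0.3731, 0.2223]
eef_rot: [-137.0, 89.7, -156.7]
contact_force: [-0.1, 0.2, -1.4]
gripper_width: 0.005
[0.02802149 0.01510652 0.22227539]
```

View pics/w3.png

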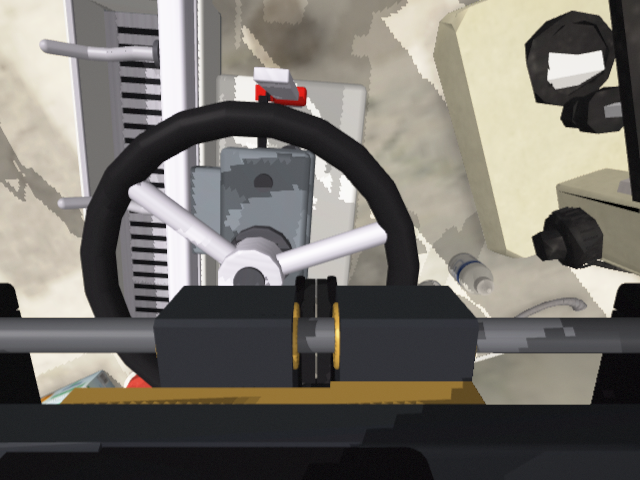

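```bash
python3 -m handwheel '[1,0,0.5,-0.8,0,0,0, 1,0,0.3,-0.9,0,0,0, 1,0,0,-0.9,0,0,0, 1,0,-0.3,-0.9,0,0,0, 1,0,-0.5,-0.8,0,0,0, 1,0,-0.7,-0.6,0,0,0, 1,0,-0.8,-0.4,0,0,0, 1,0,-0.9,-0.2,0,0,0]' 20
python3 - <<'E'
from h import *
d=pose()[0]-[.603,.358,0]; print(d,np.hypot(*d[:2]),np.degrees(np.arctan2(d[1],d[0])),phi()); snap('wrist','w4.png')
E
```

```text
clock: 3.6
eef_pos: [0.578, 0.3748, 0.23]
eef_rot: [51.3, 88.8, 31.7]
contact_force: [11.2, 9.7, -3.5]
gripper_width: 0.005
[-0.02501136  0.0167897   0.23001436] 0.030124111070342602 146.12719923414508 70.42563931535888
```

View pics/w4.png

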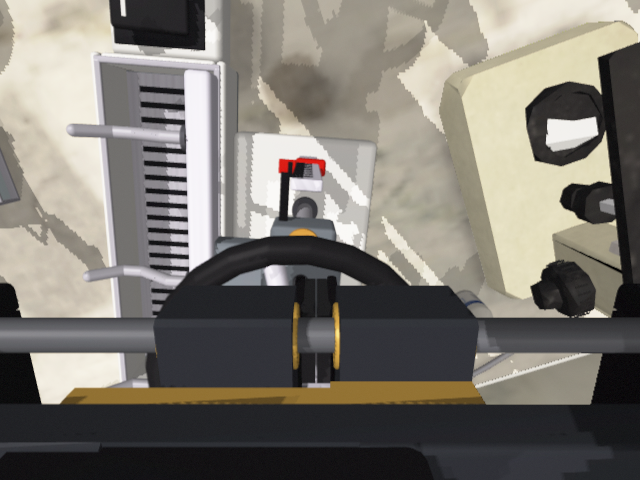

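```bash
python3 -m handwheel '[1,0,-0.9,0.1,0,0,0, 1,0,-0.9,0.3,0,0,0, 1,0,-0.8,0.6,0,0,0, 1,0,-0.6,0.8,0,0,0, 1,0,-0.3,0.9,0,0,0, 1,0,-0.1,0.9,0,0,0, 1,0,0.2,0.9,0,0,0, 1,0,0.4,0.8,0,0,0]' 20
python3 - <<'E'
from h import *
d=pose()[0]-[.603,.358,0]; print(d,np.hypot(*d[:2]),np.degrees(np.arctan2(d[1],d[0])),phi()); snap('wrist','w5.png')
E
```

```text
clock: 4.32
eef_pos: [0.6056, 0.3263, 0.2268]
eef_rot: [-165.4, 89.2, 175.1]
contact_force: [-12.6, -0.4, 3.1]
gripper_width: 0.005
[ 0.00263543 -0.0317355   0.22681994] 0.03184474322895918 -85.25285025595512 70.4997542542681
```

View pics/w5.png

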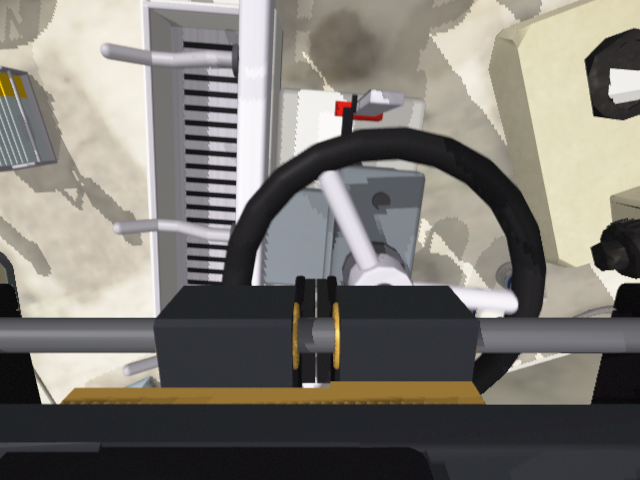

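```bash
python3 - <<'E'
from h import *
h=ray('wrist',383,275,.24);print(h)
for q in [(333,175),(515,300)]:
    t=ray('wrist',*q,.231)-np.array([.603,.358,.231]); print(np.degrees(np.arctan2(t[1],t[0])),np.hypot(*t[:2]))
circ((.603,.358),.034,275,340,5)
E
```

```text
[0.59688238 0.35809894 0.24      ]
-173.18596166896182 0.04775775485270532
61.626652974659436 0.05579112060561955
[[0.4, 0.7], [0.5, 0.6], [0.6, 0.4], [0.7, 0.3], [0.8, 0.1]]
```

```bash
python3 -m handwheel '[1,0,0.6,0.7,0,0,0, 1,0,0.8,0.5,0,0,0, 1,0,0.9,0.3,0,0,0, 1,0,0.9,0,0,0,0, 1,0,0.6,-0.1,0,0,0, 1,0,0,0,0,0,0, 1,0,0,0,0,0,0]' 20
python3 - <<'E'
from h import *
d=pose()[0]-[.603,.358,0]; print(d,np.hypot(*d[:2]),np.degrees(np.arctan2(d[1],d[0])),phi()); snap('wrist','w6.png')
E
```

```text
clock: 4.95
eef_pos: [0.6372, 0.353, 0.226]
eef_rot: [-86.4, 89.6, -106.0]
contact_force: [-1.1, -6.4, -1.5]
gripper_width: 0.003
[ 0.03420635 -0.00496196  0.22601833] 0.034564365235686866 -8.253730740026766 70.42139095512418
```

View pics/w6.png

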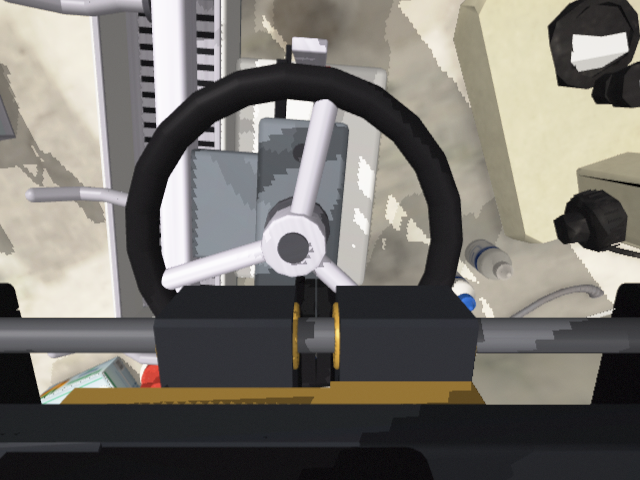

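```bash
python3 -m handwheel '[1,0,-0.5,0,0,0,0, 1,-2,0,0,0,0,0, 1,-3,0,0,0,0,0, 1,-3,0,0,0,0,0, 1,-3,0,0,0,0,0, 1,-3,0,0,0,0,0, 0,-3,0,0,0,0,0, 0,-2,0,0,0,0,0, 0,0,0,0,0,0,0]' 20
python3 - <<'E'
from h import *
print(pose()[0],phi()); snap('wrist','w7.png'); im=snap('top','t7.png')
cv2.imwrite('pics/t7z.png',cv2.resize(im[160:310,150:350],None,fx=4,fy=4,interpolation=cv2.INTER_CUBIC))
E
```

```text
clock: 5.75
eef_pos: [0.6379, 0.3521, 0.4245]
eef_rot: [43.7, 89.1, 24.1]
contact_force: [0.5, 0.8, 1.5]
gripper_width: 0.154
[0.63787512 0.35213908 0.42451171] 70.43819337275528
```

View pics/w7.png

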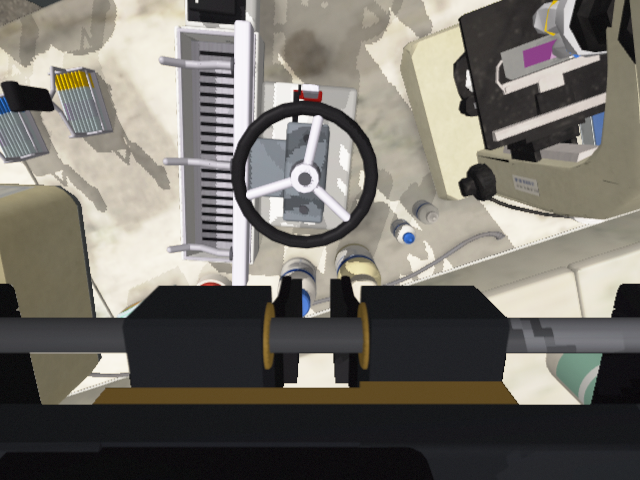

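View pics/t7z.png

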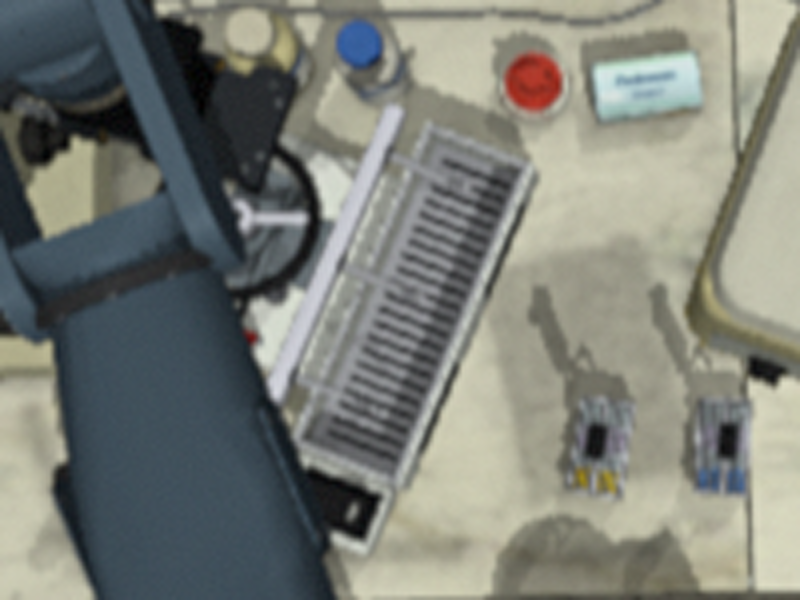

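```bash
python3 -m handwheel '[0,0,-3.6,-0.8,0,0,0, 0,0,-3.6,-0.8,0,0,0, 0,0,-3.6,-0.8,0,0,0, 0,0,-3.6,-0.8,0,0,0, 0,0,-3.6,-0.8,0,0,0, 0,0,-3.6,-0.8,0,0,0, 0,0,-3.6,-0.8,0,0,0, 0,0,0,0,0,0,0, 0,0,0,0,0,0,0]' 20
python3 - <<'E'
from h import *
import pickle
for n in['w8']:
    print(pose()[0],phi()); c=vision.camera_info('wrist'); snap('wrist',n+'.png'); pickle.dump(c,open(n+'.pkl','wb'))
E
```

```text
clock: 6.6
eef_pos: [0.4977, 0.1311, 0.4146]
eef_rot: [-178.0, 89.9, 162.2]
contact_force: [1.1, 0.9, -0.1]
gripper_width: 0.92
[0.49770828 0.13105978 0.41457836] 70.22037395561672
```

View pics/w8.png

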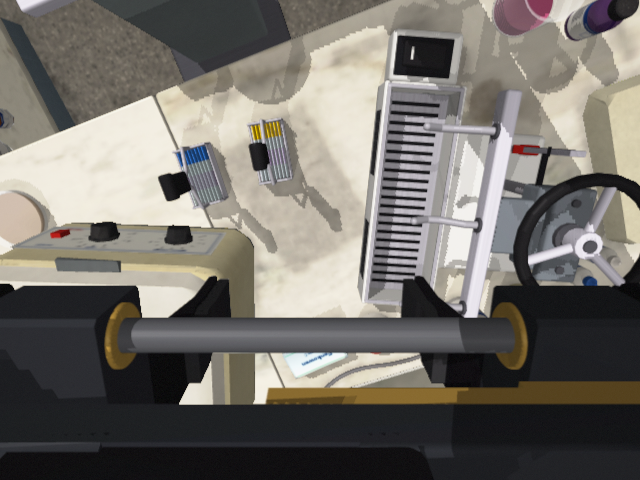

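```bash
python3 - <<'E'
from h import *
im=cv2.imread('pics/w8.png')
cv2.imwrite('pics/w8a.png',cv2.resize(im[110:230,150:310],None,fx=5,fy=5,interpolation=cv2.INTER_CUBIC))
cv2.imwrite('pics/w8b.png',cv2.resize(im[20:320,350:600],None,fx=2,fy=2,interpolation=cv2.INTER_CUBIC))
E
```

```text
(no output)
```

View pics/w8a.png

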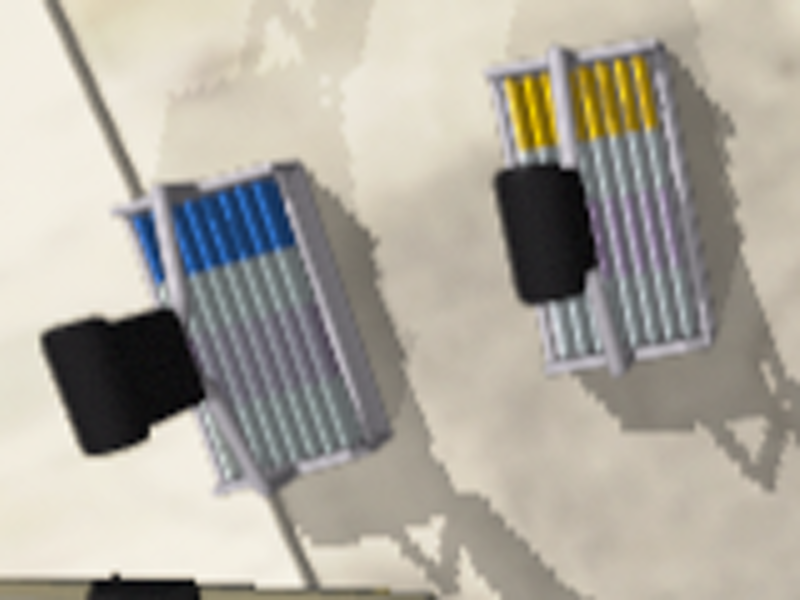

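View pics/w8b.png

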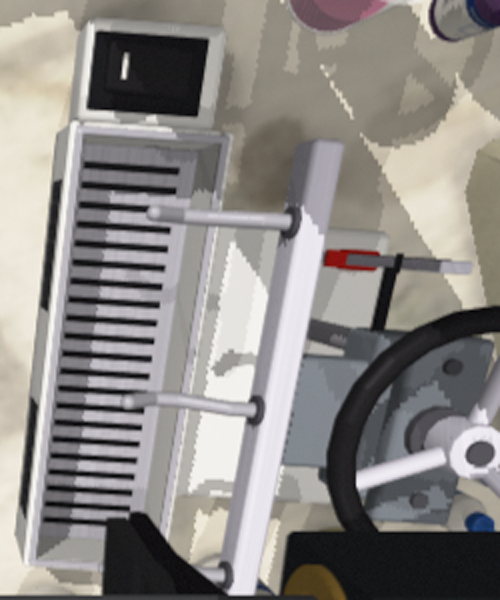

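```bash
cat > fit.py <<'E'
from h import *
import pickle
from scipy.optimize import least_squares
c8=pickle.load(open('w8.pkl','rb')); R8,t8=np.array(c8['R']),np.array(c8['t'])
def PR(c,X):
    p=np.array(c['R'])@np.array(X)+np.array(c['t']); return np.array([c['fx']*p[0]/p[2]+c['cx'],c['fy']*p[1]/p[2]+c['cy']])
# relative cam in tool
p8=np.array([.49770828,.13105978,.41457836])
def W(q,X):
    c,s=np.cos(q[2]),np.sin(q[2]); return [q[0]+c*X[0]-s*X[1],q[1]+s*X[0]+c*X[1],X[2]]
if __name__=='__main__':
    o=[((381,82),(-.052,.152,.06)),((464,86.5),(.052,.152,.06)),((361,302.5),(-.052,-.152,.06)),((590,246),(.12,0,.243))]
    def f(q):
        r=[]
        for p,X in o: r+=list(PR(c8,W(q,X))-p)
        s=.102+q[3]
        for p,y in [((425.5,126.5),q[4]),((414,221.5),0)]: r+=list(PR(c8,W(q,(-.026,y,s+.005)))-p)
        # beam joints: prong enters beam at x=.041
        for p,y in [((496,130),q[4]),((477.5,224.5),0),((463,306),-q[4])]: r+=list(PR(c8,W(q,(.041,y,s-.004)))-p)
        return r
    r=least_squares(f,[.5518,.244,np.radians(66),.066,.1]); print(r.x.round(4),np.degrees(r.x[2])); print(np.round(f(r.x),1)); np.save('dry.npy',r.x)
E
python3 fit.py
```

```text
[0.5537 0.2447 1.1721 0.0867 0.0936] 67.15677863510135
[ 0.4 -3.7  0.8 -3.2 -0.8  1.   2.3 -0.6  1.1  0.4  0.2  2.3 -2.9  1.
 -0.8  0.8 -0.7  2.1]
```

```bash
sed -i 's/-.026,y,s+.005/-.028,y,s+.004/; s/(.041,y,s-.004)/(.045,y,s-.002)/' fit.py; python3 fit.py
```

```text
[0.5546 0.2449 1.1694 0.079  0.0948] 67.00109423581989
[ 1.1 -3.1  1.5 -2.4 -0.7  1.4  2.6  0.6 -2.5 -0.1 -3.4  1.  -0.6  0.9
  1.1  0.5  0.9  1.8]
```

```bash
python3 - <<'E'
from fit import *
p,R,s=pose()
ci=vision.camera_info('wrist'); Rc,tc=np.array(ci['R']),np.array(ci['t'])
# tool->cam
Rct=Rc@R; ctool=R.T@(-Rc.T@tc-p); print('cam in tool',ctool.round(4))
np.savez('tc.npz',Rct=Rct,ct=ctool)
e7=Ro.from_euler('xyz',[43.7,89.1,24.1],degrees=True).as_matrix(); print(np.degrees(np.arctan2(e7[1,1],e7[0,1])))
p7=np.array([.63787512,.35213908,.42451171]); R7=Rct@e7.T; o7=p7+e7@ctool
def d(R,u,v): x=R.T@np.array([(u-ci['cx'])/ci['fx'],(v-ci['cy'])/ci['fy'],1]); return x/np.linalg.norm(x)
o8=-R8.T@t8
def tr(a,b):
    A=[];B=[]
    for o,dd in((o7,d(R7,*a)),(o8,d(R8,*b))):
        P=np.eye(3)-np.outer(dd,dd);A.append(P);B.append(P@o)
    A=np.vstack(A);B=np.hstack(B);x=np.linalg.lstsq(A,B,rcond=None)[0]; return x.round(4),np.abs(A@x-B).max().round(4)
print('tip1',tr((164,61),(427,126.5)));print('tip2',tr((167,161),(416,221.5)));print('hub',tr((305,179),(590,246)))
print('ctrl tip1 far end')
E
```

```text
cam in tool [-0.1486  0.0005 -0.0746]
70.4035307887412
tip1 (array([0.4591, 0.2636, 0.171 ]), np.float64(0.0001))
tip2 (array([0.547 , 0.2263, 0.1764]), np.float64(0.0003))
hub (array([0.6042, 0.3572, 0.2363]), np.float64(0.0003))
ctrl tip1 far end
```

```bash
python3 - <<'E'
from h import *
im=cv2.imread('pics/w7.png')
cv2.imwrite('pics/w7z.png',cv2.resize(im[0:260,150:400],None,fx=2.3,fy=2.3,interpolation=cv2.INTER_CUBIC))
E
```

```text
(no output)
```

View pics/w7z.png

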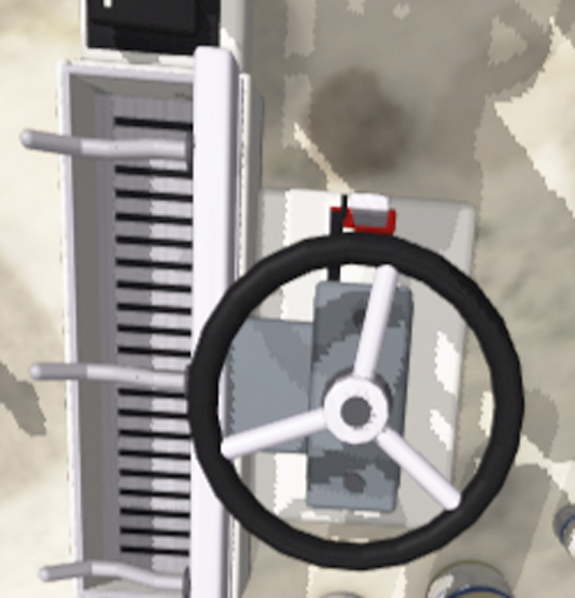

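```bash
cat > rk.py <<'E'
from fit import *
def rayc(c,u,v,z):
    R,t=np.array(c['R']),np.array(c['t']); d=R.T@np.array([(u-c['cx'])/c['fx'],(v-c['cy'])/c['fy'],1]); o=-R.T@t
    return o+d*(z-o[2])/d[2]
def rack(c,cor,z=.031):
    P=np.array([rayc(c,u,v,z) for u,v in cor])[:,:2]; m=P.mean(0)
    e=[P[(i+1)%4]-P[i] for i in range(4)]
    print('centre',m.round(4),'len',[round(np.linalg.norm(x)*1e3) for x in e],'ang',[round(np.degrees(np.arctan2(x[1],x[0])),1) for x in e]); return m
E
python3 - <<'E'
from rk import *
f=lambda L:[(150+u/5-.4,110+v/5-.4) for u,v in L]
print('yellow');rack(c8,f([(490,72),(660,42),(715,345),(550,370)]))
print('blue');rack(c8,f([(118,208),(300,165),(390,440),(218,490)]))
print(rayc(c8,*f([(548,235)])[0],.147),rayc(c8,*f([(95,390)])[0],.147))
print('centrif',[rayc(c8,250,245,z).round(3) for z in(.1,.2,.25)])
E
```

```text
yellow
centre [0.4296 0.0905] len [47, 82, 47, 81] ang [np.float64(79.8), np.float64(-10.3), np.float64(-101.2), np.float64(169.5)]
blue
centre [ 0.4268 -0.0126] len [52, 78, 52, 81] ang [np.float64(83.0), np.float64(-5.0), np.float64(-93.7), np.float64(175.0)]
[0.42994479 0.09159569 0.147     ] [ 0.42727984 -0.01494595  0.147     ]
centrif [array([0.529, 0.032, 0.1  ]), array([0.507, 0.059, 0.2  ]), array([0.496, 0.072, 0.25 ])]
```

```bash
python3 - <<'E'
from rk import *
P,R=to([.4298,.091,.25],79.7); P,R=to([.4298,.091,.25],79.7)
print('front',[rayc(c8,180,228,z).round(3) for z in(.05,.1,.15)],[rayc(c8,150,262,z).round(3) for z in(.15,.2,.25)])
im=snap('side','s8.png')
E
```

```text
shift cm [16.48 -6.18 -5.09] | 18.33 turn [-0.164 -0.001 -0.001]
shift cm [16.48 -6.18 -5.09] | 18.33 turn [-0.164 -0.001 -0.001]
front [array([ 0.484, -0.065,  0.05 ]), array([ 0.478, -0.043,  0.1  ]), array([ 0.473, -0.021,  0.15 ])] [array([ 0.498, -0.071,  0.15 ]), array([ 0.489, -0.044,  0.2  ]), array([ 0.481, -0.016,  0.25 ])]
```

View pics/s8.png

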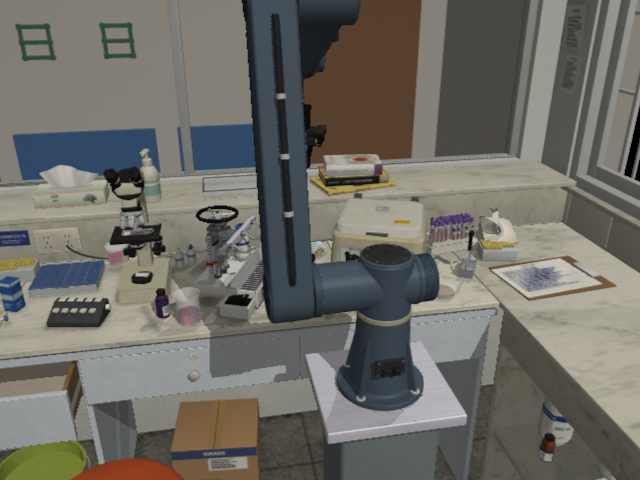

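```bash
python3 -m handwheel '[0,3.3,-1.2,-1,-0.033,0,0, 0,3.3,-1.2,-1,-0.033,0,0, 0,3.3,-1.2,-1,-0.033,0,0, 0,3.3,-1.2,-1,-0.033,0,0, 0,3.3,-1.2,-1,-0.033,0,0, 0,0,0,0,0,0,0, 0,0,0,0,0,0,0]' 20
python3 - <<'E'
from rk import *
print(phi(),pose()[0]);to([.4298,.091,.113],79.7); snap('wrist','w9.png')
E
```

```text
clock: 7.28
eef_pos: [0.4345, 0.0886, 0.2494]
eef_rot: [178.3, 89.8, 168.1]
contact_force: [0.8, -0.6, 0.1]
gripper_width: 1.0
79.77884382639054 [0.43453525 0.0886438  0.24940791]
shift cm [13.64  0.15 -0.45] | 13.65 turn [ 0.001 -0.004 -0.   ]
```

View pics/w9.png

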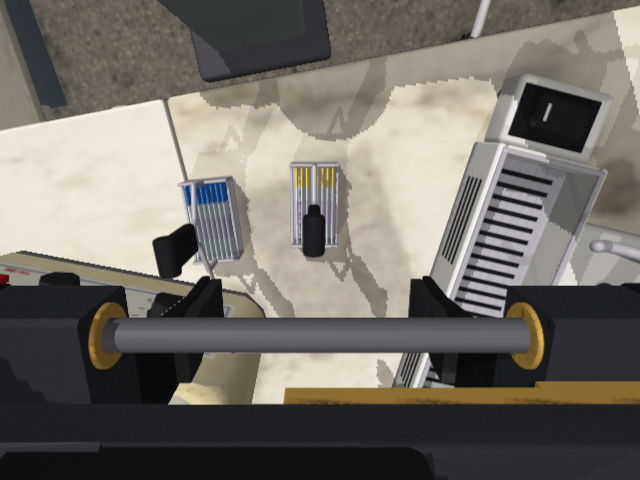

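```bash
python3 -m handwheel '[0,3.4,0.1,-0.3,0,0,0, 0,3.4,0,-0.1,0,0,0, 0,3.4,0,0,0,0,0, 0,2.4,0,0,0,0,0, 0,1.0,0,0,0,0,0, 0,0,0,0,0,0,0, 1,0,0,0,0,0,0, 1,0,0,0,0,0,0, 1,0,0,0,0,0,0, 1,0,0,0,0,0,0, 1,0,0,0,0,0,0, 1,0,0,0,0,0,0, 1,0,0,0,0,0,0]' 30
python3 - <<'E'
from rk import *
print(phi(),pose()[0],pose()[2]['gripper_width']*87); snap('wrist','w10.png')
E
```

```text
clock: 8.42
eef_pos: [0.4313, 0.0895, 0.1149]
eef_rot: [7.6, 90.0, -2.6]
contact_force: [-0.5, 0.4, -0.1]
gripper_width: 0.558
79.80376830545634 [0.43129883 0.08946766 0.11492504] 48.53793648589118
```

View pics/w10.png

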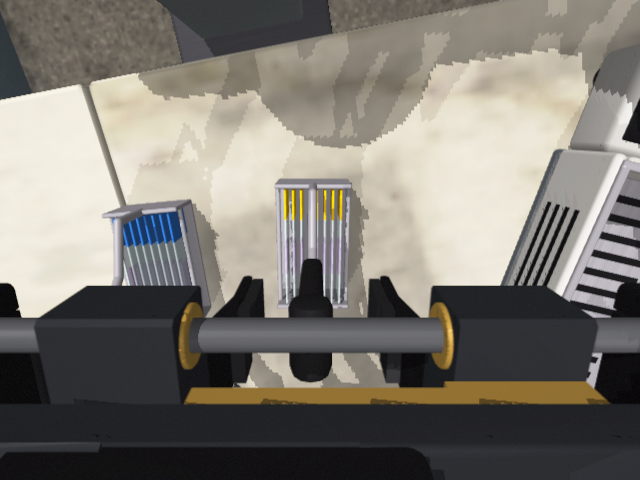

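```bash
python3 -m handwheel '[1,0,0,0,0,0,0, 1,0,0,0,0,0,0, 1,0,0,0,0,0,0, 1,0,0,0,0,0,0, 1,0,0,0,0,0,0, 1,0,0,0,0,0,0, 1,0,0,0,0,0,0, 1,0,0,0,0,0,0, 1,0,0,0,0,0,0, 1,-1,0,0,0,0,0, 1,-2,0,0,0,0,0, 1,-3,0,0,0,0,0, 1,-3,0,0,0,0,0, 1,-3,0,0,0,0,0, 1,0,0,0,0,0,0]' 30
python3 - <<'E'
from rk import *
print(phi(),pose()[0],pose()[2]['gripper_width']*87,pose()[2]['contact_force']); snap('wrist','w11.png')
u=np.array([np.cos(np.radians(67)),np.sin(np.radians(67))]); h3=np.array([.6452,.2107])
a=h3-.085*u; print(a); to([*a,.24],67)
E
```

```text
clock: 9.72
eef_pos: [0.4344, 0.0895, 0.2393]
eef_rot: [8.0, 89.4, -2.2]
contact_force: [1.7, -0.2, -0.5]
gripper_width: 0.176
79.83137743541914 [0.43441305 0.08954389 0.23926238] 15.27898488729423 [ 1.73343611 -0.22316666 -0.47381366]
[0.61198785 0.13245709]
shift cm [-0.16  7.39 16.85] | 18.39 turn [ 0.224  0.007 -0.002]
```

View pics/w11.png

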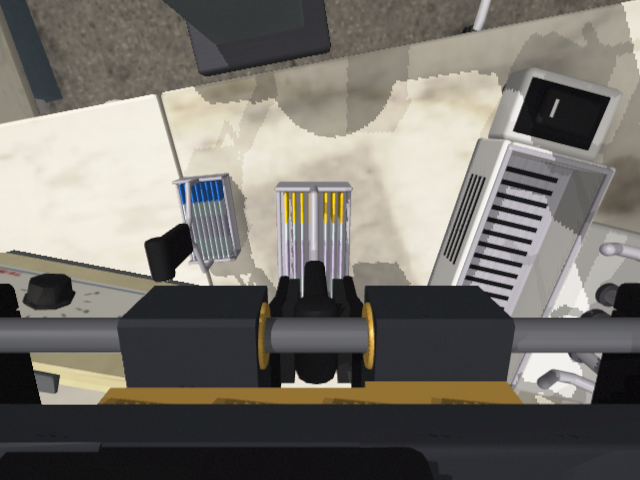

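```bash
python3 - <<'E'
from h import *
im=cv2.imread('pics/s8.png'); cv2.imwrite('pics/c3.png',cv2.resize(im[180:300,310:450],None,fx=5,fy=5))
E
```

```text
(no output)
```

View pics/c3.png

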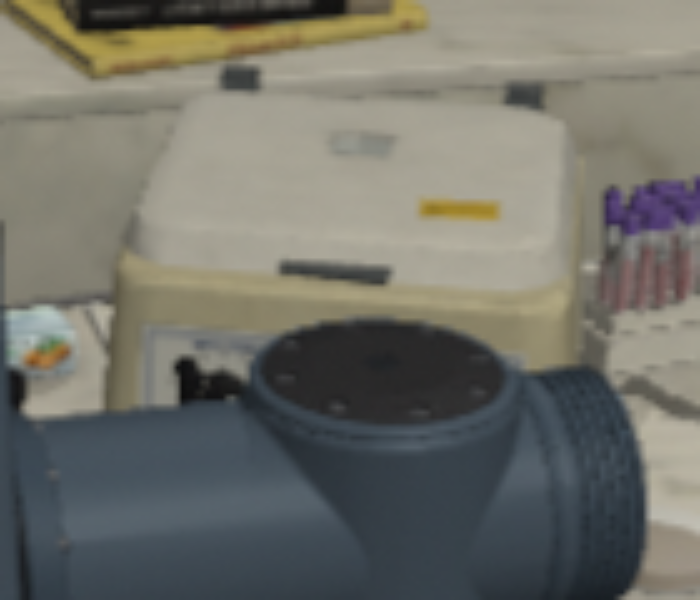

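```bash
python3 - <<'E'
from h import *
print(tri([('side',402,222),('top',393.7,240.5)])); print(tri([('side',334.4,232.4),('top',324.3,236.7)]))
for z in (.15,.2): print(ray('top',324.3,236.7,z),ray('top',280+270/4,170,z),ray('top',280+480/4,170+395/4,z))
E
```

```text
(array([ 0.50773799, -0.21134459,  0.19532081]), np.float64(8.954453432963305e-06))
(array([0.52854435, 0.00224316, 0.16878196]), np.float64(0.0015847006938565298))
[0.53109278 0.00339336 0.15      ] [ 0.74896843 -0.07931707  0.15      ] [ 0.42114266 -0.23529242  0.15      ]
[0.52523706 0.00454981 0.2       ] [ 0.73543552 -0.07524619  0.2       ] [ 0.4191612 -0.2257255  0.2      ]
```

```bash
python3 -m handwheel '[1,-0.1,1.2,2.8,0.037,0,0, 1,-0.1,1.2,2.8,0.037,0,0, 1,0,1.2,2.8,0.037,0,0, 1,0,1.2,2.8,0.037,0,0, 1,0,1.2,2.8,0.037,0,0, 1,0,1.2,2.8,0.037,0,0, 1,0,0,0,0,0,0, 1,0,0,0,0,0,0]' 40
python3 - <<'E'
from rk import *
print(phi(),pose()[0],pose()[2]['gripper_width']*87,pose()[2]['contact_force']); snap('wrist','w12.png')
u=np.array([np.cos(np.radians(67)),np.sin(np.radians(67))]); h3=np.array([.6452,.2107])
a=h3-.085*u; print(a); to([*a,.24],67)
E
```

```text
clock: 10.43
eef_pos: [0.6119, 0.1139, 0.2337]
eef_rot: [-157.4, 89.8, 179.7]
contact_force: [-0.2, -0.9, -2.3]
gripper_width: 0.174
67.09723188001865 [0.61188897 0.11385526 0.23369501] 15.108204237811028 [-0.16546172 -0.90421178 -2.27225143]
[0.61198785 0.13245709]
shift cm [-0.61  1.77 -0.57] | 1.96 turn [ 0.002 -0.005  0.002]
```

View pics/w12.png

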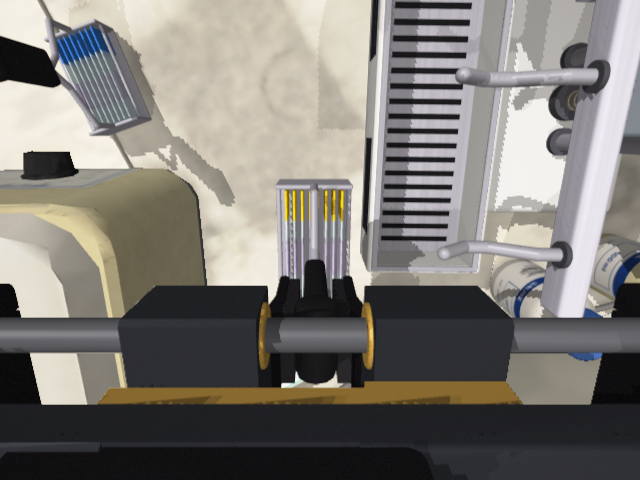

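```bash
python3 - <<'E'
from rk import *
print(ray('wrist',447,253,.174),ray('wrist',467,75,.174)); u=np.array([np.cos(np.radians(67)),np.sin(np.radians(67))]); h3=np.array([.6452,.2107]); print('pred tip3',h3-.026*u, 'tip2', np.array([.5573,.248])-.026*u)
print(ray('wrist',562,254,.166),ray('wrist',601,76,.166))
print(pose()[0])
E
```

```text
[0.63282205 0.18769232 0.174     ] [0.54532218 0.2260633  0.174     ]
pred tip3 [0.63504099 0.18676687] tip2 [0.54714099 0.22406687]
[0.66368401 0.25294955 0.166     ] [0.57354846 0.29472937 0.166     ]
[0.61036644 0.11395437 0.23387203]
```

```bash
python3 -m handwheel '[1,0.5,0,-0.6,0,0,0, 1,0,1,0,0,0,0, 1,0,1.5,0,0,0,0, 1,0,1.5,0,0,0,0, 1,0,1.5,0,0,0,0, 1,0,1.0,0,0,0,0, 1,0,0,0,0,0,0]' 40
python3 - <<'E'
from rk import *
print(phi(),pose()[0],pose()[2]['gripper_width']*87,pose()[2]['contact_force']); snap('wrist','w13.png')
to([.6445,.2110,.2287],67)
E
```

```text
clock: 11.07
eef_pos: [0.6328, 0.1793, 0.2318]
eef_rot: [52.3, 89.9, 29.6]
contact_force: [0.4, 0.6, -1.2]
gripper_width: 0.168
67.26688573507235 [0.63275148 0.1793018  0.23178921] 14.637955060764362 [ 0.44469692  0.60033639 -1.15829643]
shift cm [ 0.29  3.53 -0.13] | 3.55 turn [ 0.004  0.001 -0.   ]
```

View pics/w13.png

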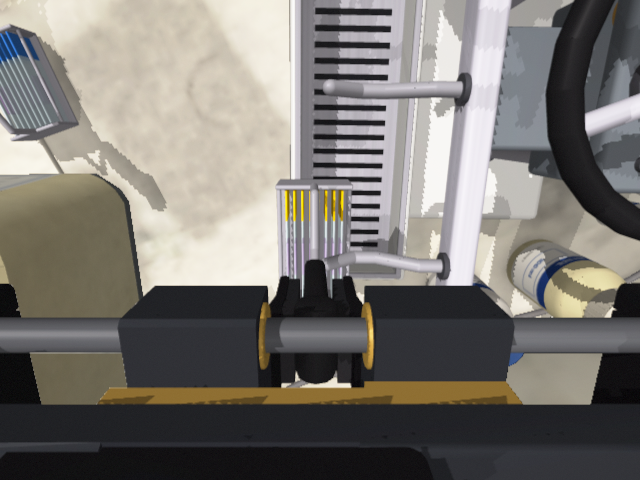

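```bash
python3 -m handwheel '[1,0,1.2,-0.1,0,0,0, 1,0,1.2,0,0,0,0, 1,0,1.1,0,0,0,0, 1,0,0,0,0,0,0, 1,0,0,0,0,0,0]' 40
python3 - <<'E'
from rk import *
print(phi(),pose()[0],pose()[2]['gripper_width']*87,pose()[2]['contact_force']); snap('wrist','w14.png')
to([.6445,.2110,.1995],67)
E
```

```text
clock: 11.53
eef_pos: [0.6445, 0.2095, 0.2314]
eef_rot: [-72.6, 90.0, -95.4]
contact_force: [-0.5, 0.2, -1.3]
gripper_width: 0.172
67.16184514456125 [0.64454812 0.20949846 0.23138588] 15.002193581094703 [-0.5281163   0.16333003 -1.26247906]
shift cm [ 3.18  0.2  -0.06] | 3.19 turn [ 0.002 -0.     0.001]
```

View pics/w14.png

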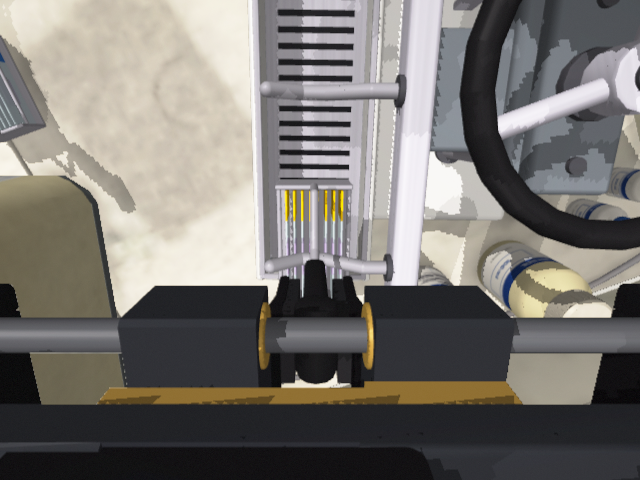

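```bash
python3 -m handwheel '[1,0.8,0.2,0,0,0,0, 1,0.8,0,0,0,0,0, 1,0.7,0,0,0,0,0, 1,0.3,0,0,0,0,0, 1,0.3,0,0,0,0,0, 1,0,0,0,0,0,0]' 40
python3 - <<'E'
from rk import *
print(phi(),pose()[0],pose()[2]['gripper_width']*87,pose()[2]['contact_force']); snap('wrist','w15.png')
E
```

```text
clock: 12.08
eef_pos: [0.645, 0.2103, 0.2016]
eef_rot: [-137.5, 89.9, -160.4]
contact_force: [-0.7, -0.6, -1.6]
gripper_width: 0.171
67.0743747305399 [0.64497341 0.21029682 0.20159186] 14.874233982399062 [-0.6866048  -0.62808859 -1.58159853]
```

View pics/w15.png

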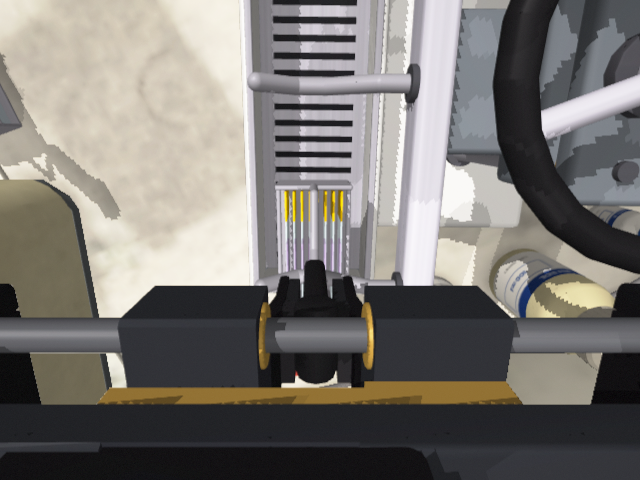

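```bash
for i in 1 2; do python3 -m handwheel '[1,0.2,0,0,0,0,0, 1,0,0,0,0,0,0]' 40; done
```

```text
clock: 12.3
eef_pos: [0.6455, 0.2106, 0.2007]
eef_rot: [27.6, 90.0, 4.6]
contact_force: [0.4, -0.8, -0.9]
gripper_width: 0.173
clock: 12.47
eef_pos: [0.646, 0.2106, 0.1989]
eef_rot: [23.5, 89.9, 0.6]
contact_force: [2.0, -0.3, -1.5]
gripper_width: 0.175
```

```bash
for i in 1 2 3; do python3 -m handwheel '[1,0.2,0,0,0,0,0, 1,0,0,0,0,0,0]' 40|grep -E "eef_pos|force"; done
```

```text
eef_pos: [0.6466, 0.2106, 0.1982]
contact_force: [1.4, -0.4, 3.9]
eef_pos: [0.6471, 0.2107, 0.1976]
contact_force: [1.3, -1.3, 10.9]
eef_pos: [0.6474, 0.2107, 0.1964]
contact_force: [-0.7, -1.0, 11.5]
```

```bash
python3 -m handwheel '[1,-0.4,0,0,0,0,0, 0.55,0,0,0,0,0,0, 0.55,0,0,0,0,0,0, 0.55,0,0,0,0,0,0, 0.55,0,0,0,0,0,0, 0.55,0,0,0,0,0,0, 0.55,0,0,0,0,0,0]' 40
python3 - <<'E'
from rk import *
print(phi(),pose()[0]); snap('wrist','w16.png')
E
```

```text
clock: 13.55
eef_pos: [0.6448, 0.2107, 0.196]
eef_rot: [-152.1, 89.9, -175.0]
contact_force: [0.6, 0.9, 0.8]
gripper_width: 0.433
67.09449672419801 [0.64484034 0.21069586 0.19602149]
```

View pics/w16.png

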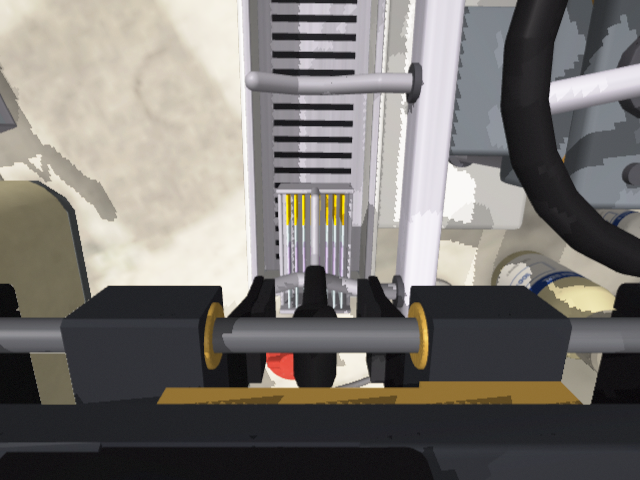

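```bash
python3 -m handwheel '[0.55,-1,0,0,0,0,0, 0.55,-2,0,0,0,0,0, 0.55,-3,0,0,0,0,0, 0.4,-3,0,0,0,0,0, 0.2,-3,0,0,0,0,0, 0,-2,0,0,0,0,0, 0,0,0,0,0,0,0]' 40
python3 - <<'E'
from rk import *
print(phi(),pose()[0]); snap('wrist','w17.png'); to([.435,.0,.28],85)
E
```

```text
clock: 14.18
eef_pos: [0.6478, 0.2112, 0.3439]
eef_rot: [31.8, 89.3, 8.9]
contact_force: [0.8, -0.6, 1.2]
gripper_width: 0.669
67.10306896479022 [0.64776431 0.21117453 0.34388946]
shift cm [  5.88 -27.69 -11.32] | 30.49 turn [-0.312  0.007 -0.003]
```

View pics/w17.png

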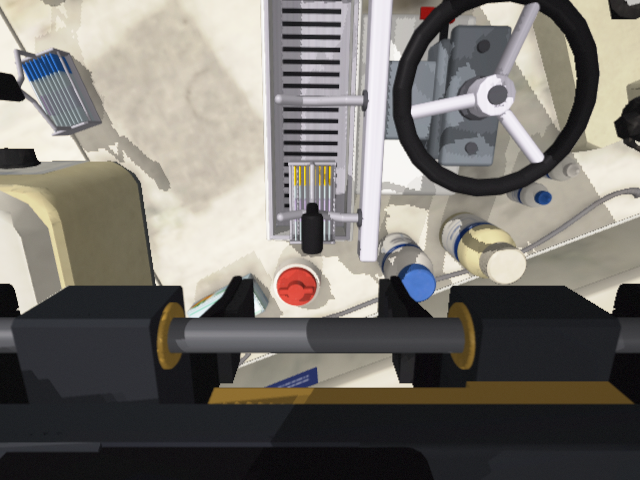

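```bash
python3 -m handwheel '[0,0,-3.2,-1.9,-0.035,0,0, 0,0,-3.2,-1.9,-0.035,0,0, 0,0.5,-3.2,-1.9,-0.035,0,0, 0,0.5,-3.2,-1.7,-0.035,0,0, 0,0.5,-3.2,-1.5,-0.035,0,0, 0,1,-3.2,-1,-0.035,0,0, 0,1,-3.2,-0.7,-0.035,0,0, 0,1,-2.7,0,-0.035,0,0, 0,1,-2.2,0,-0.035,0,0, 0,0,0,0,0,0,0]' 40
python3 - <<'E'
from rk import *
import pickle
print(phi(),pose()[0]); pickle.dump(vision.camera_info('wrist'),open('w18.pkl','wb')); snap('wrist','w18.png'); to([.427,-.0137,.113],85)
E
```

```text
clock: 15.07
eef_pos: [0.4703, -0.0217, 0.2789]
eef_rot: [-175.1, 89.6, 179.9]
contact_force: [-0.1, -0.2, 0.8]
gripper_width: 0.999
84.9706867338404 [ 0.4703147  -0.02170822  0.27888282]
shift cm [16.69  0.24 -4.37] | 17.26 turn [-0.002 -0.005 -0.001]
```

View pics/w18.png

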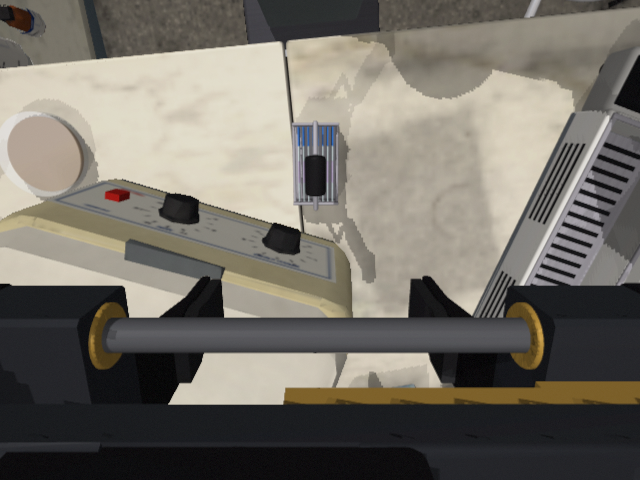

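```bash
python3 - <<'E'
from rk import *
c=pickle.load(open('w18.pkl','rb'))
rack(c,[(293,124),(337.5,124),(339.5,204),(296,204.5)]); print(rayc(c,315.5,176,.147))
E
```

```text
centre [ 0.427  -0.0161] len [45, 81, 46, 82] ang [np.float64(85.0), np.float64(-2.6), np.float64(-94.3), np.float64(176.4)]
[ 0.42598485 -0.01710218  0.147     ]
```

```bash
python3 -m handwheel '[0,0,0.2,-2.2,-0.02,0,0, 0,2,0,-2.2,0,0,0, 0,3.5,0,0,0,0,0, 0,3.5,0,0,0,0,0, 0,3.5,0,0,0,0,0, 0,2.5,0,0,0,0,0, 0,1.5,0,0,0,0,0, 0,0,0,0,0,0,0, 0,0,0,0,0,0,0]' 40
python3 - <<'E'
from rk import *
print(phi(),pose()[0]); snap('wrist','w19.png'); to([.427,-.0155,.113],86)
E
```

```text
clock: 15.87
eef_pos: [0.4287, -0.0128, 0.116]
eef_rot: [161.7, 89.9, 158.0]
contact_force: [0.5, -0.8, 0.8]
gripper_width: 1.001
86.31587025729125 [ 0.42869878 -0.01282467  0.11597779]
shift cm [ 0.38 -0.25 -0.23] | 0.51 turn [ 0.006  0.    -0.   ]
```

View pics/w19.png

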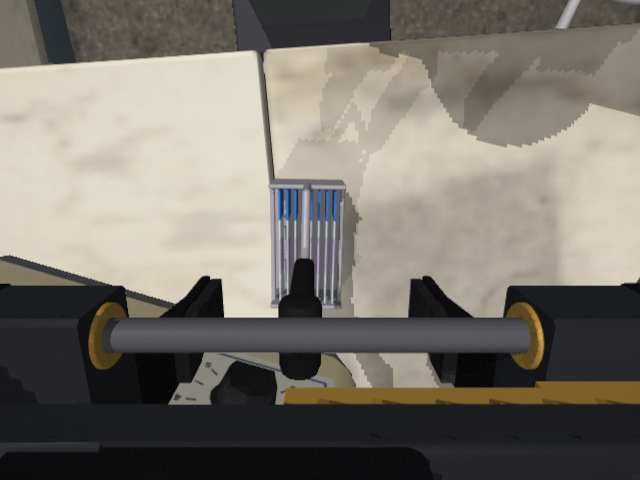

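Grip is left of centre by about 16 px, ~3 mm; correct it, close and lift.

```bash
python3 -m handwheel '[0,0.2,-0.3,-0.2,0,0,0, 1,0,0,0,0,0,0, 1,0,0,0,0,0,0, 1,0,0,0,0,0,0, 1,0,0,0,0,0,0, 1,0,0,0,0,0,0, 1,0,0,0,0,0,0, 1,0,0,0,0,0,0, 1,0,0,0,0,0,0, 1,0,0,0,0,0,0, 1,0,0,0,0,0,0, 1,0,0,0,0,0,0, 1,0,0,0,0,0,0, 1,0,0,0,0,0,0, 1,0,0,0,0,0,0, 1,0,0,0,0,0,0, 1,0,0,0,0,0,0]' 30
python3 - <<'E'
from rk import *
print(phi(),pose()[0],pose()[2]['gripper_width']*87)
E
python3 -m handwheel '[1,-1,0,0,0,0,0, 1,-2,0,0,0,0,0, 1,-3,0,0,0,0,0, 1,-3,0,0,0,0,0, 1,-3,0,0,0,0,0, 1,0,0,0,0,0,0]' 40
python3 - <<'E'
from rk import *
u=np.array([np.cos(np.radians(67)),np.sin(np.radians(67))]); h=np.array([.5573,.2487])-u*.095;print(h);snap('wrist','w20.png'); to([*h,.235],67)
E
```

```text
clock: 17.33
eef_pos: [0.427, -0.0166, 0.1146]
eef_rot: [-28.2, 90.0, -31.9]
contact_force: [1.1, -1.1, -1.3]
gripper_width: 0.174
86.28905034054873 [ 0.42700713 -0.01663456  0.11455114] 15.12291508544854
clock: 17.83
eef_pos: [0.4299, -0.0173, 0.2391]
eef_rot: [-13.1, 89.4, -16.8]
contact_force: [2.1, -0.4, -1.7]
gripper_width: 0.174
[0.52018054 0.16125204]
shift cm [ 0.22 18.38  7.97] | 20.04 turn [0.337 0.007 0.   ]
```

View pics/w20.png

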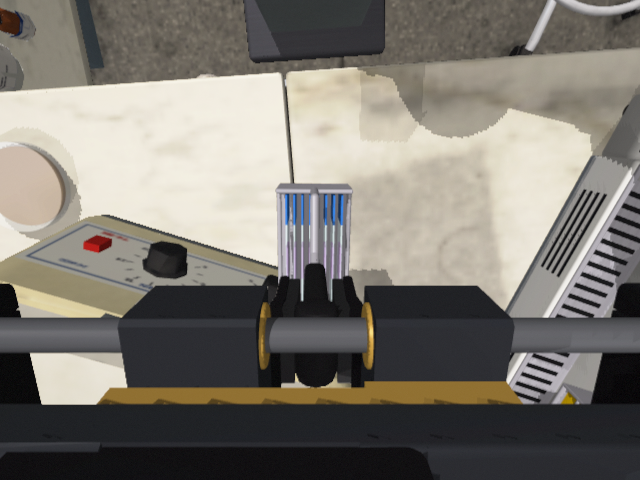

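```bash
python3 -m handwheel '[1,0,2.8,0,0.055,0,0, 1,0,2.8,0,0.055,0,0, 1,0,2.8,0.3,0.055,0,0, 1,0,2.8,0.5,0.055,0,0, 1,0,2.8,1.0,0.055,0,0, 1,0,2.8,1.3,0.06,0,0, 1,0,0.5,1.3,0,0,0, 1,0,0,0,0,0,0, 1,0,0,0,0,0,0]' 40
python3 - <<'E'
from rk import *
print(phi(),pose()[0])
u=np.array([np.cos(np.radians(67)),np.sin(np.radians(67))]); h=np.array([.5573,.2487])-u*.095;snap('wrist','w21.png'); to([*h,.229],67)
E
```

```text
clock: 18.63
eef_pos: [0.5027, 0.1379, 0.2326]
eef_rot: [-151.0, 89.7, -173.9]
contact_force: [-0.0, -0.0, -1.6]
gripper_width: 0.172
67.12730776022954 [0.5027396  0.13794278 0.23258093]
shift cm [0.37 2.89 0.76] | 3.01 turn [ 0.002 -0.005  0.003]
```

View pics/w21.png

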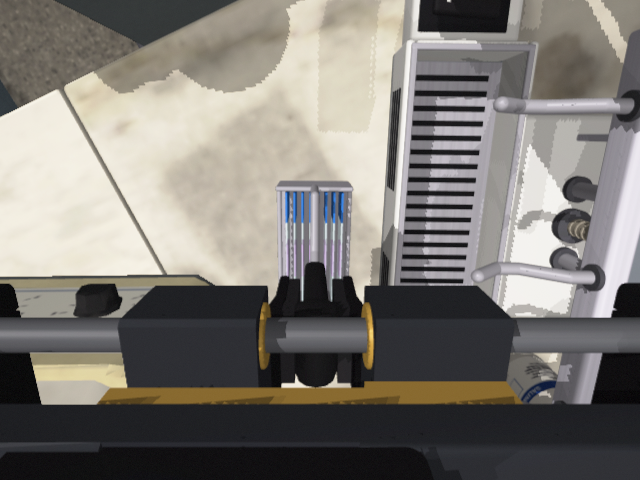

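```bash
python3 - <<'E'
from rk import *
print(ray('wrist',482,275,.174),ray('wrist',504,103,.174))
u=np.array([np.cos(np.radians(67)),np.sin(np.radians(67))]);print(np.array([.5573,.2487])-.026*u)
print(pose()[0]); to([.5573,.2487,.23],67)
E
```

```text
[0.54480136 0.22591152 0.174     ] [0.45732194 0.2630622  0.174     ]
[0.54714099 0.22476687]
[0.50195353 0.13764163 0.23276288]
shift cm [ 0.24 12.38  0.78] | 12.41 turn [ 0.002 -0.005  0.003]
```

```bash
python3 -m handwheel '[1,0.2,1.0,0.65,0,0,0, 1,0,1.5,0,0,0,0, 1,0,1.5,0,0,0,0, 1,0,1.5,0,0,0,0, 1,0,1.5,0,0,0,0, 1,0,1.2,0,0,0,0, 1,0,1.2,0,0,0,0, 1,0,0,0,0,0,0, 1,0,0,0,0,0,0]' 40
python3 - <<'E'
from rk import *
print(phi(),pose()[0])
snap('wrist','w22.png'); to([.5565,.2487,.23],67)
E
```

```text
clock: 19.43
eef_pos: [0.5465, 0.2226, 0.2323]
eef_rot: [-111.4, 90.0, -134.2]
contact_force: [-0.6, -0.3, -1.2]
gripper_width: 0.171
67.17393896350816 [0.54654361 0.22258433 0.23231902]
shift cm [ 0.23  2.86 -0.1 ] | 2.87 turn [ 0.002 -0.001  0.001]
```

View pics/w22.png

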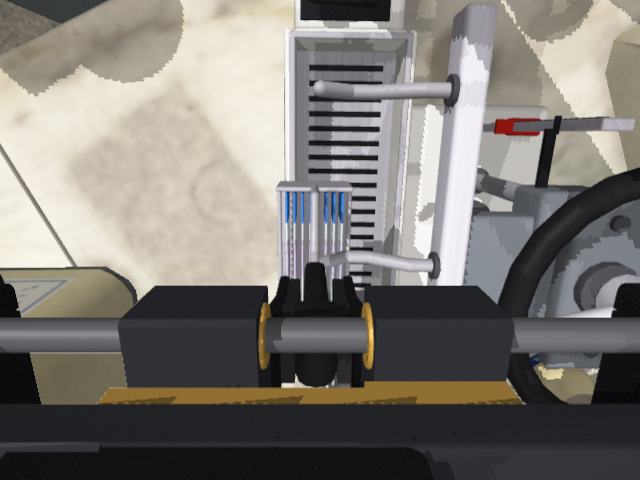

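```bash
python3 -m handwheel '[1,0,1.0,-0.1,0,0,0, 1,0,1.0,0,0,0,0, 1,0,0.9,0,0,0,0, 1,0,0,0,0,0,0, 1,0,0,0,0,0,0]' 40
python3 - <<'E'
from rk import *
snap('wrist','w23.png'); to([.5565,.2487,.1985],67)
E
```

```text
clock: 19.9
eef_pos: [0.5573, 0.2497, 0.2325]
eef_rot: [-34.7, 90.0, -57.6]
contact_force: [-0.6, 0.1, -1.0]
gripper_width: 0.17
shift cm [ 3.39 -0.07 -0.02] | 3.39 turn [ 0.002 -0.     0.001]
```

View pics/w23.png

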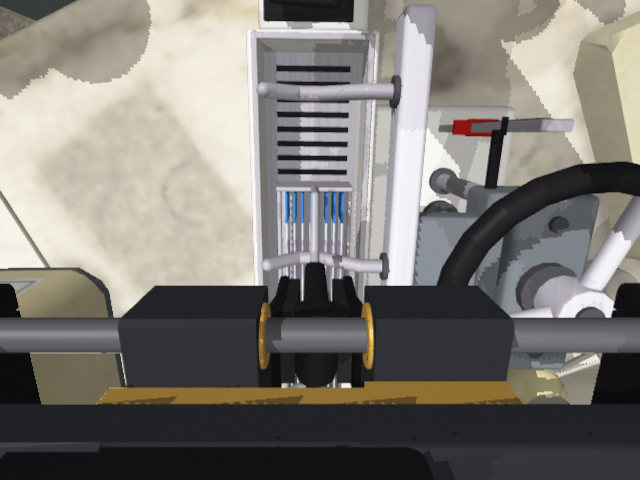

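```bash
python3 -m handwheel '[1,0.8,0,0,0,0,0, 1,0.8,0,0,0,0,0, 1,0.7,0,0,0,0,0, 1,0.4,0,0,0,0,0, 1,0.3,0,0,0,0,0, 1,0,0,0,0,0,0, 1,0,0,0,0,0,0]' 40
for i in 1 2 ; do python3 -m handwheel '[1,0.2,0,0,0,0,0, 1,0,0,0,0,0,0]' 40|grep -E "eef_pos|force"; done
```

```text
clock: 20.53
eef_pos: [0.5571, 0.2491, 0.2023]
eef_rot: [-139.0, 90.0, -161.9]
contact_force: [1.1, -0.5, -2.0]
gripper_width: 0.172
eef_pos: [0.5572, 0.2491, 0.2006]
contact_force: [0.1, -0.2, -1.9]
eef_pos: [0.5571, 0.2492, 0.1985]
contact_force: [0.0, 0.4, -1.8]
```

```bash
for i in 1 2 ; do python3 -m handwheel '[1,0.2,0,0,0,0,0, 1,0,0,0,0,0,0]' 40|grep -E "eef_pos|force"; done
```

```text
eef_pos: [0.5577, 0.2492, 0.1969]
contact_force: [-0.2, -0.0, 0.0]
eef_pos: [0.5584, 0.2494, 0.1964]
contact_force: [-1.2, -1.0, 5.3]
```

```bash
python3 -m handwheel '[1,-0.1,0,0,0,0,0, 0.55,0,0,0,0,0,0, 0.55,0,0,0,0,0,0, 0.55,0,0,0,0,0,0, 0.55,0,0,0,0,0,0, 0.55,0,0,0,0,0,0, 0.55,0,0,0,0,0,0]' 40
python3 - <<'E'
from rk import *
snap('wrist','w24.png')
E
python3 -m handwheel '[0.55,-1,0,0,0,0,0, 0.55,-2,0,0,0,0,0, 0.55,-3,0,0,0,0,0, 0.4,-3,0,0,0,0,0, 0.2,-3,0,0,0,0,0, 0,-3,0,0,0,0,0, 0,-3,0,0,0,0,0, 0,0,0,0,0,0,0]' 40
python3 - <<'E'
from rk import *
print(phi(),pose()[0]);snap('wrist','w25.png'); im=snap('top','t25.png')
cv2.imwrite('pics/t25z.png',cv2.resize(im[190:300,380:500],None,fx=5,fy=5,interpolation=cv2.INTER_CUBIC))
E
```

```text
clock: 21.78
eef_pos: [0.5569, 0.2492, 0.1952]
eef_rot: [-144.9, 90.0, -167.8]
contact_force: [0.3, 0.8, -0.8]
gripper_width: 0.442
clock: 22.5
eef_pos: [0.56, 0.25, 0.384]
eef_rot: [36.7, 89.1, 13.8]
contact_force: [0.1, 1.0, 0.5]
gripper_width: 0.741
67.10749633610718 [0.55997329 0.2500274  0.38396738]
```

View pics/w24.png

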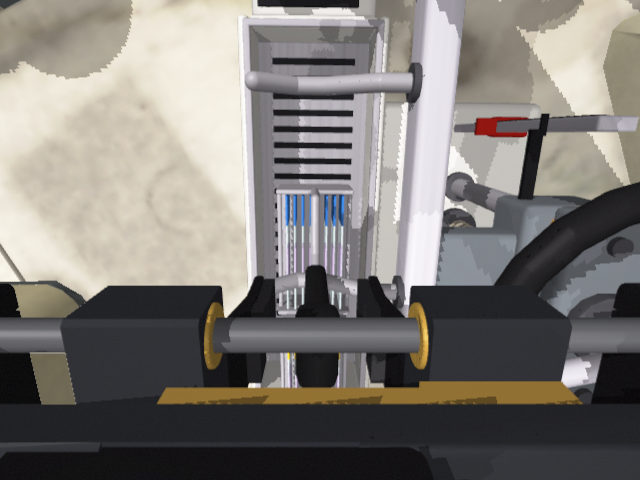

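View pics/w25.png

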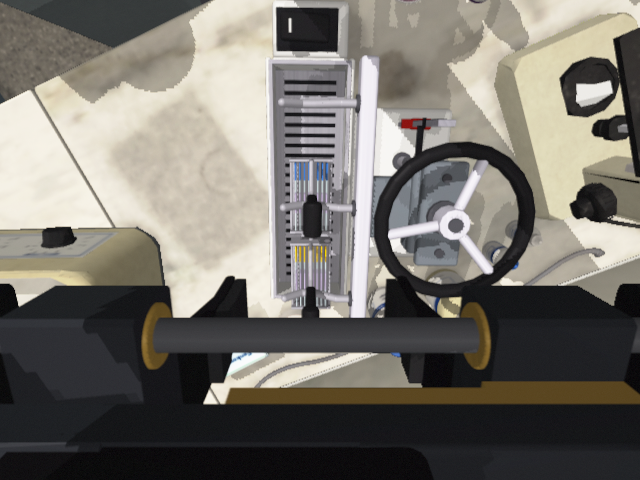

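View pics/t25z.png

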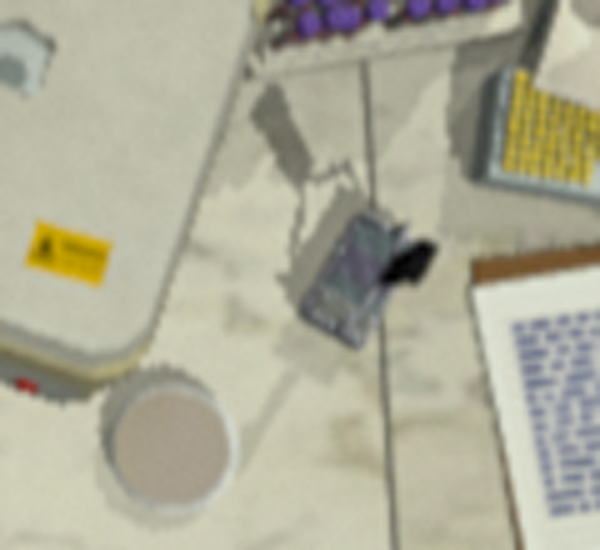

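```bash
python3 - <<'E'
from rk import *
for z in(0,.02): print(ray('top',451.5,245.6,z))
to([.54,-.455,.36],65)
E
```

```text
[ 0.50403697 -0.45073527  0.        ]
[ 0.5022635  -0.44452808  0.02      ]
shift cm [  1.72 -65.57  25.79] | 70.48 turn [ 0.037  0.004 -0.003]
```

```bash
python3 -m handwheel '[0,0,-3.45,1.35,0,0,0, 0,0,-3.45,1.35,0,0,0, 0,0,-3.45,1.35,0,0,0, 0,0,-3.45,1.35,0,0,0, 0,0,-3.45,1.35,0,0,0, 0,0,-3.45,1.35,0,0,0, 0,0,-3.45,1.35,0,0,0, 0,0,-3.45,1.35,0,0,0, 0,0,-3.45,1.35,0,0,0, 0,0,-3.45,1.35,0,0,0, 0,0,-3.45,1.35,0,0,0, 0,0,-3.45,1.35,0,0,0, 0,0,-3.45,1.35,0,0,0, 0,0,-3.45,1.35,0,0,0, 0,0,-3.45,1.35,0,0,0, 0,0,-3.45,1.35,0,0,0, 0,0,-3.45,1.35,0,0,0, 0,0,-3.45,1.35,0,0,0, 0,0,0,0,0,0,0]' 40
python3 - <<'E'
from rk import *
print(phi(),pose()[0]); pickle.dump(vision.camera_info('wrist'),open('w26.pkl','wb')); snap('wrist','w26.png')
E
```

```text
clock: 24.18
eef_pos: [0.5372, -0.4245, 0.3722]
eef_rot: [-131.7, 89.8, -155.0]
contact_force: [-0.0, -0.1, -0.2]
gripper_width: 0.999
66.72316308334062 [ 0.53716417 -0.42448494  0.37221   ]
```

View pics/w26.png

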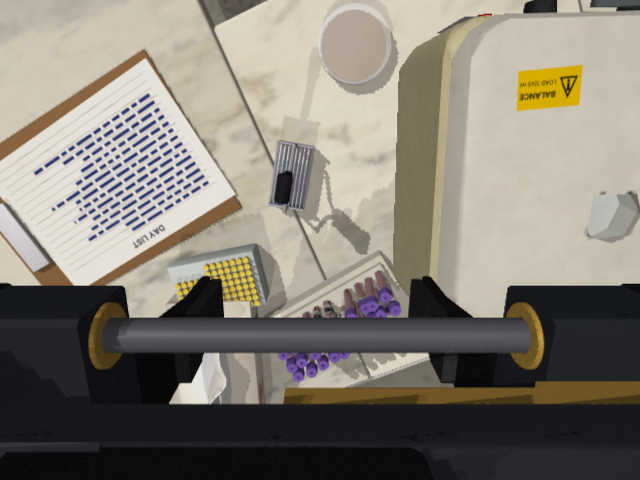

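```bash
python3 - <<'E'
from h import *
im=cv2.imread('pics/w26.png'); cv2.imwrite('pics/w26z.png',cv2.resize(im[125:225,250:350],None,fx=6,fy=6,interpolation=cv2.INTER_CUBIC))
E
```

```text
(no output)
```

View pics/w26z.png

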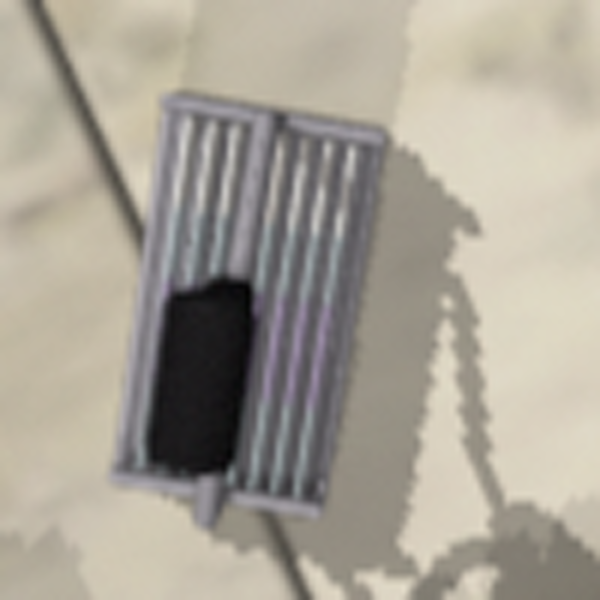

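```bash
python3 - <<'E'
from rk import *
c=pickle.load(open('w26.pkl','rb'))
f=lambda L:[(250+u/6-.4,125+v/6-.4) for u,v in L]
m=rack(c,f([(165,97),(385,135),(325,512),(115,480)])); print(rayc(c,*f([(190,390)])[0],.147))
to([m[0],m[1],.25],57.5)
print([rayc(c,370,270,z).round(3) for z in (.1,.15)],[rayc(c,265,260,z).round(3) for z in (.05,.15)])
E
```

```text
centre [ 0.5048 -0.4454] len [47, 82, 46, 82] ang [np.float64(57.3), np.float64(-32.6), np.float64(-122.0), np.float64(147.6)]
[ 0.50456985 -0.44731504  0.147     ]
shift cm [12.24 -3.57 -2.  ] | 12.9 turn [ 0.163 -0.004 -0.001]
[array([ 0.637, -0.397,  0.1  ]), array([ 0.617, -0.397,  0.15 ])] [array([ 0.59 , -0.519,  0.05 ]), array([ 0.564, -0.493,  0.15 ])]
```

```bash
python3 -m handwheel '[0,2.5,-0.7,-0.4,0.04,0,0, 0,2.5,-0.7,-0.4,0.04,0,0, 0,2.5,-0.7,-0.4,0.04,0,0, 0,2.5,-0.7,-0.4,0.04,0,0, 0,2.2,-0.7,-0.4,0,0,0, 0,0,0,0,0,0,0, 0,0,0,0,0,0,0]' 40
python3 - <<'E'
from rk import *
print(phi(),pose()[0]); to([.5047,-.446,.113],57.5); pickle.dump(vision.camera_info('wrist'),open('w27.pkl','wb')); snap('wrist','w27.png')
E
```

```text
clock: 24.82
eef_pos: [0.5047, -0.4372, 0.2518]
eef_rot: [155.0, 89.7, 122.9]
contact_force: [0.5, -0.6, 0.5]
gripper_width: 1.001
57.941957680525 [ 0.5047064  -0.43722596  0.25183121]
shift cm [13.88 -0.78  0.53] | 13.91 turn [ 0.008 -0.005 -0.002]
```

View pics/w27.png

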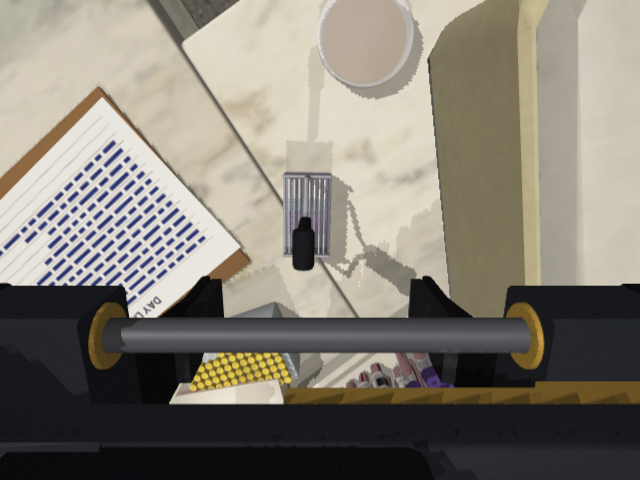

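```bash
python3 -m handwheel '[0,2,-0.4,0.3,0,0,0, 0,3,-0.4,0.2,0,0,0, 0,3,0,0,0,0,0, 0,3,0,0,0,0,0, 0,1.8,0,0,0,0,0, 0,0.8,0,0,0,0,0, 0,0,0,0,0,0,0, 0,0,0,0,0,0,0]' 40
python3 - <<'E'
from rk import *
print(phi(),pose()[0]); to([.5047,-.446,.113],57.5); snap('wrist','w28.png')
E
```

```text
clock: 25.53
eef_pos: [0.5067, -0.4493, 0.1193]
eef_rot: [-16.5, 89.8, -48.5]
contact_force: [-0.3, -0.1, -0.2]
gripper_width: 1.0
57.96535796322338 [ 0.50669039 -0.44932874  0.11931092]
shift cm [ 0.63  0.18 -0.35] | 0.74 turn [0.008 0.003 0.001]
```

View pics/w28.png

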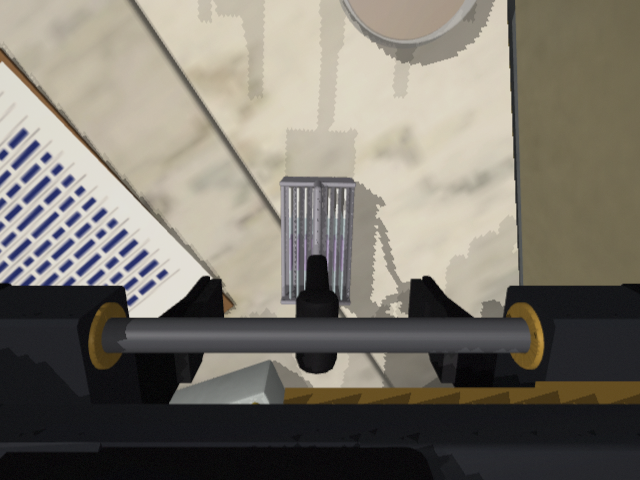

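```bash
python3 -m handwheel '[0,0.5,0,-0.2,0,0,0, 1,0,0,0,0,0,0, 1,0,0,0,0,0,0, 1,0,0,0,0,0,0, 1,0,0,0,0,0,0, 1,0,0,0,0,0,0, 1,0,0,0,0,0,0, 1,0,0,0,0,0,0, 1,0,0,0,0,0,0, 1,0,0,0,0,0,0, 1,0,0,0,0,0,0, 1,0,0,0,0,0,0, 1,0,0,0,0,0,0, 1,0,0,0,0,0,0, 1,0,0,0,0,0,0, 1,0,0,0,0,0,0, 1,0,0,0,0,0,0]' 30
python3 -m handwheel '[1,-1,0,0,0,0,0, 1,-2,0,0,0,0,0, 1,-3,0,0,0,0,0, 1,-4,0,0,0,0,0, 1,-4,0,0,0,0,0, 1,-4,0,0,0,0,0, 1,-4,0,0,0,0,0, 1,-4,0,0,0,0,0, 1,0,0,0,0,0,0]' 40
python3 - <<'E'
from rk import *
print(phi(),pose()[0]);snap('wrist','w29.png')
u=np.array([np.cos(np.radians(67)),np.sin(np.radians(67))]); h=np.array([.5565,.2487])+.0955*np.array([-.9205,.3907]); print(h); to([*(h-.2*u),.37],67)
E
```

```text
clock: 27.0
eef_pos: [0.5036, -0.4475, 0.1125]
eef_rot: [157.9, 90.0, 125.8]
contact_force: [-0.2, -0.9, -0.6]
gripper_width: 0.171
clock: 27.75
eef_pos: [0.506, -0.4504, 0.3843]
eef_rot: [-19.4, 88.9, -51.4]
contact_force: [0.7, -1.4, 0.1]
gripper_width: 0.171
57.93471959679505 [ 0.50604472 -0.45039626  0.38433235]
[0.46859225 0.28601185]
shift cm [  0.3   40.63 -39.  ] | 56.32 turn [-0.158  0.013  0.005]
```

View pics/w29.png

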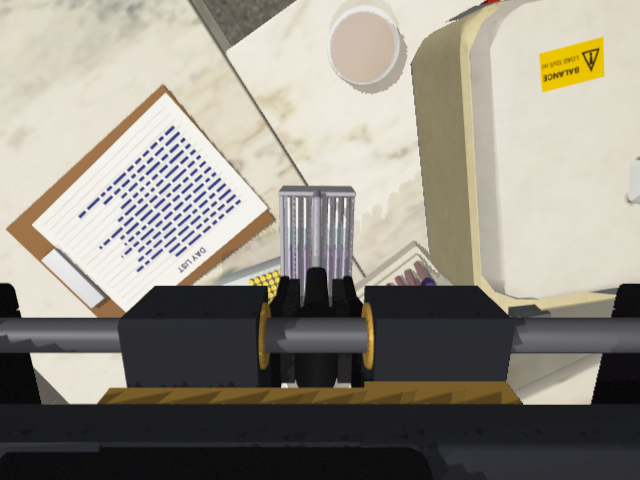

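```bash
python3 -m handwheel '[1,0,2.7,-2.3,0,0,0, 1,0,2.7,-2.3,0,0,0, 1,0,2.7,-2.3,0,0,0, 1,0,2.7,-2.3,0,0,0, 1,0,2.7,-2.3,0,0,0, 1,0,2.7,-2.3,0,0,0, 1,0,2.7,-2.3,0,0,0, 1,0,2.7,-2.3,0,0,0, 1,0,2.7,-2.3,0,0,0, 1,0,2.7,-2.3,0,0,0, 1,0,2.7,-2.3,0,0,0, 1,0,2.7,-2.3,0,0,0, 1,0,2.7,-2.3,0,0,0, 1,0,2.7,-2.3,0,0,0, 1,0,0,0,-0.05,0,0, 1,0,0,0,-0.05,0,0, 1,0,0,0,-0.055,0,0, 1,0,0,0,0,0,0]' 40
python3 - <<'E'
from rk import *
print(phi(),pose()[0])
u=np.array([np.cos(np.radians(67)),np.sin(np.radians(67))]); h=np.array([.46859225,.28601185]); to([*(h-.12*u),.235],67); snap('wrist','w30.png')
E
```

```text
clock: 29.3
eef_pos: [0.4303, 0.0443, 0.3715]
eef_rot: [-163.8, 89.8, 173.1]
contact_force: [-0.1, 0.2, -1.4]
gripper_width: 0.173
66.92018966288114 [0.4303237  0.04428181 0.37149812]
shift cm [13.66 11.75 -5.9 ] | 18.96 turn [-0.001 -0.003  0.001]
```

View pics/w30.png

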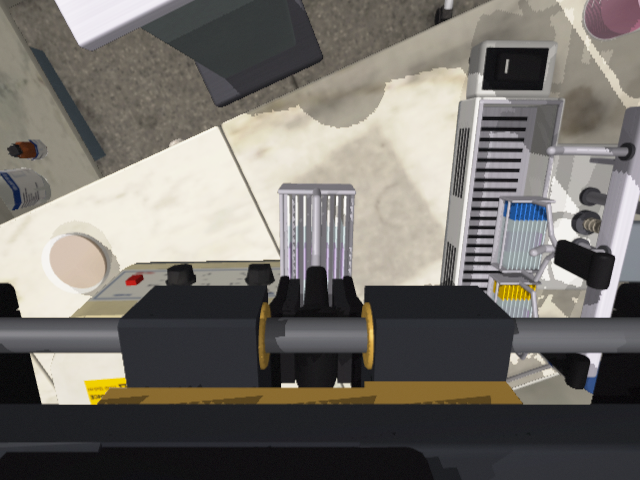

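```bash
python3 -m handwheel '[1,0,2,-1.5,0,0,0, 1,0,2,-1.5,0,0,0, 1,2.5,2,-1.5,0,0,0, 1,2.8,2,-1.3,0,0,0, 1,2.8,1.7,0,0,0,0, 1,2.8,1.7,0,0,0,0, 1,2.8,0,0,0,0,0, 1,0,0,0,0,0,0, 1,0,0,0,0,0,0]' 40
python3 - <<'E'
from rk import *
print(phi(),pose()[0]); snap('wrist','w31.png'); to([.46859225,.28601185,.229],67)
E
```

```text
clock: 30.1
eef_pos: [0.4217, 0.1709, 0.2343]
eef_rot: [-147.2, 89.7, -170.4]
contact_force: [0.7, -0.6, -1.1]
gripper_width: 0.172
66.75274975694651 [0.42165014 0.17092778 0.23431687]
shift cm [ 0.67 12.36 -0.36] | 12.39 turn [-0.005 -0.001  0.001]
```

View pics/w31.png

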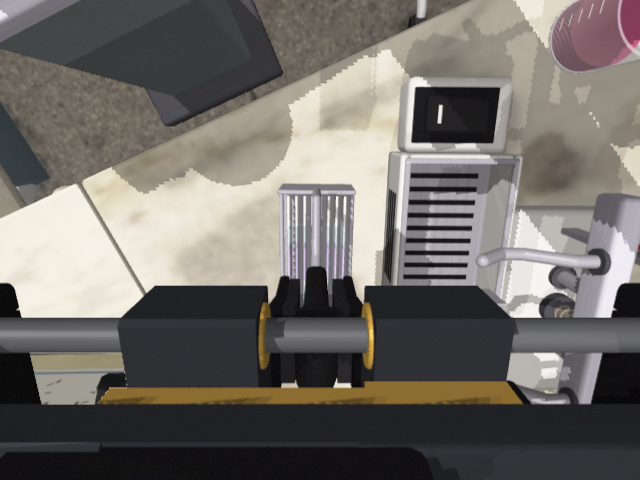

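```bash
python3 - <<'E'
from rk import *
print(ray('wrist',486,261,.174)); u=np.array([np.cos(np.radians(67)),np.sin(np.radians(67))]); print(np.array([.4686,.2860])-.026*u); print(pose()[0])
E
```

```text
[0.46089543 0.26453933 0.174     ]
[0.45844099 0.26206687]
[0.42311603 0.1709773  0.23575389]
```

```bash
python3 -m handwheel '[1,0.5,1.0,-0.25,0,0,0, 1,0,1.5,0,0,0,0, 1,0,1.5,0,0,0,0, 1,0,1.5,0,0,0,0, 1,0,1.5,0,0,0,0, 1,0,1.3,0,0,0,0, 1,0,1.2,0,0,0,0, 1,0,0,0,0,0,0, 1,0,0,0,0,0,0]' 40
python3 - <<'E'
from rk import *
print(phi(),pose()[0])
snap('wrist','w32.png'); to([.469,.2865,.229],67)
E
```

```text
clock: 30.9
eef_pos: [0.4584, 0.26, 0.2309]
eef_rot: [4.5, 90.0, -18.6]
contact_force: [-0.4, 0.3, -2.0]
gripper_width: 0.169
66.8568553447738 [0.45840083 0.25995923 0.23090992]
shift cm [ 0.16  2.93 -0.05] | 2.93 turn [-0.003 -0.     0.001]
```

View pics/w32.png

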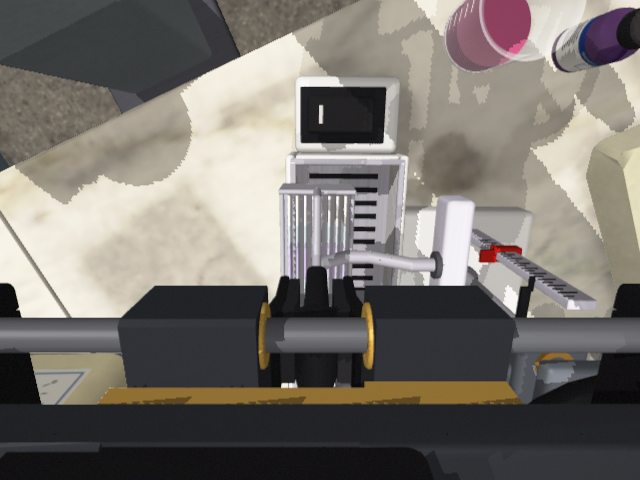

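```bash
python3 -m handwheel '[1,0,1.0,0,0,0,0, 1,0,1.0,0,0,0,0, 1,0,0.9,0,0,0,0, 1,0,0,0,0,0,0, 1,0,0,0,0,0,0]' 40
python3 - <<'E'
from rk import *
snap('wrist','w33.png'); to([.469,.2865,.197],67)
E
```

```text
clock: 31.37
eef_pos: [0.4699, 0.2868, 0.2304]
eef_rot: [-70.6, 90.0, -93.8]
contact_force: [-0.2, 0.4, -1.4]
gripper_width: 0.17
shift cm [ 3.33 -0.01 -0.05] | 3.33 turn [-0.003 -0.     0.001]
```

View pics/w33.png

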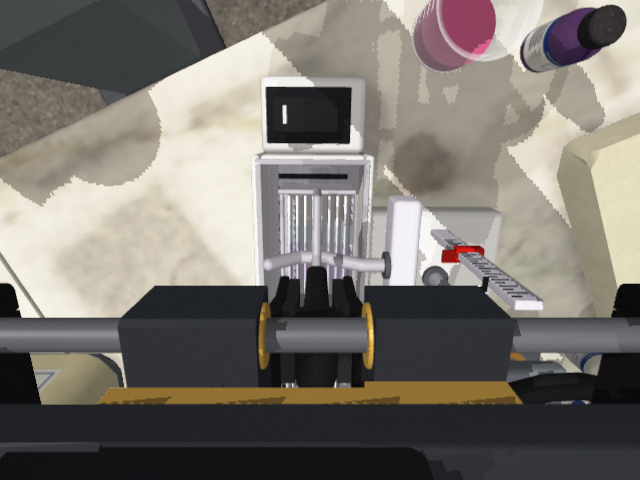

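```bash
python3 -m handwheel '[1,0.8,0,0,0,0,0, 1,0.8,0,0,0,0,0, 1,0.7,0,0,0,0,0, 1,0.4,0,0,0,0,0, 1,0.2,0,0,0,0,0, 1,0,0,0,0,0,0, 1,0,0,0,0,0,0]' 40
for i in 1 2 ; do python3 -m handwheel '[1,0.2,0,0,0,0,0, 1,0,0,0,0,0,0]' 40|grep -E "eef_pos|force"; done
```

```text
clock: 32.0
eef_pos: [0.4697, 0.2862, 0.2014]
eef_rot: [-146.6, 90.0, -169.8]
contact_force: [0.1, 0.0, -1.5]
gripper_width: 0.17
eef_pos: [0.4698, 0.2863, 0.1996]
contact_force: [0.3, -0.2, -1.5]
eef_pos: [0.4696, 0.2863, 0.1974]
contact_force: [0.1, -0.2, -1.2]
```

```bash
for i in 1 2 ; do python3 -m handwheel '[1,0.2,0,0,0,0,0, 1,0,0,0,0,0,0]' 40|grep -E "eef_pos|force"; done
```

```text
eef_pos: [0.4692, 0.2865, 0.1954]
contact_force: [-1.1, 1.4, -1.2]
eef_pos: [0.4697, 0.2866, 0.1943]
contact_force: [-1.9, 0.2, 3.8]
```

```bash
python3 -m handwheel '[1,-0.05,0,0,0,0,0, 0.55,0,0,0,0,0,0, 0.55,0,0,0,0,0,0, 0.55,0,0,0,0,0,0, 0.55,0,0,0,0,0,0, 0.55,0,0,0,0,0,0, 0.55,0,0,0,0,0,0]' 40
python3 -m handwheel '[0.55,-1,0,0,0,0,0, 0.55,-2,0,0,0,0,0, 0.55,-3,0,0,0,0,0, 0.4,-3,0,0,0,0,0, 0.2,-3,0,0,0,0,0, 0,-3,0,0,0,0,0, 0,-4,0,0,0,0,0, 0,-3,0,0,0,0,0, 0,0,0,0,0,0,0]' 40
python3 - <<'E'
from rk import *
print(phi(),pose()[0]);snap('wrist','w34.png'); to([.57,.24,.42],67)
E
```

```text
clock: 33.25
eef_pos: [0.4697, 0.2862, 0.1939]
eef_rot: [-78.2, 90.0, -101.4]
contact_force: [-0.6, 0.2, 0.0]
gripper_width: 0.438
clock: 34.0
eef_pos: [0.4724, 0.2874, 0.4226]
eef_rot: [42.8, 89.1, 19.6]
contact_force: [0.7, 1.0, 1.2]
gripper_width: 0.819
66.82520153583083 [0.47240815 0.28738264 0.42259575]
shift cm [-1.000e-02 -4.200e-01  1.093e+01] | 10.94 turn [-0.003  0.008 -0.007]
```

View pics/w34.png

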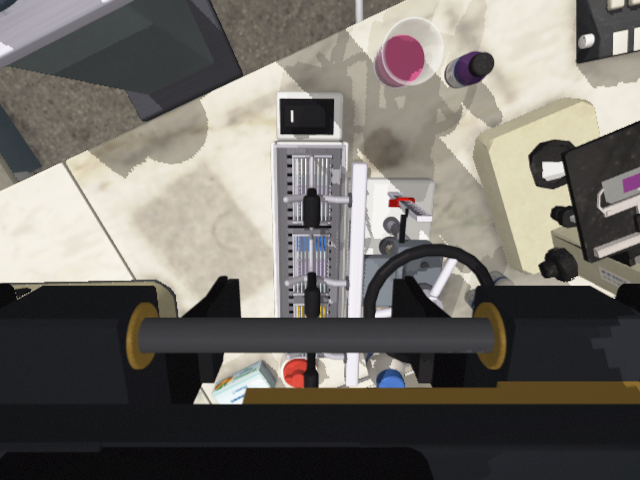

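```bash
python3 - <<'E'
from h import *
im=snap('side','s35.png'); cv2.imwrite('pics/s35z.png',cv2.resize(im[190:300,170:280],None,fx=5.4,fy=5.4,interpolation=cv2.INTER_CUBIC))
im=cv2.imread('pics/side0.png'); cv2.imwrite('pics/s0z.png',cv2.resize(im[190:300,170:280],None,fx=5.4,fy=5.4,interpolation=cv2.INTER_CUBIC))
E
```

```text
(no output)
```

View pics/s35z.png

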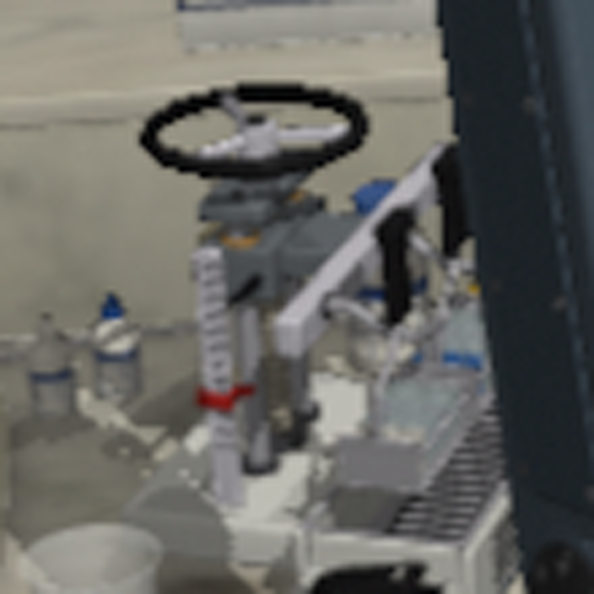

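View pics/s0z.png

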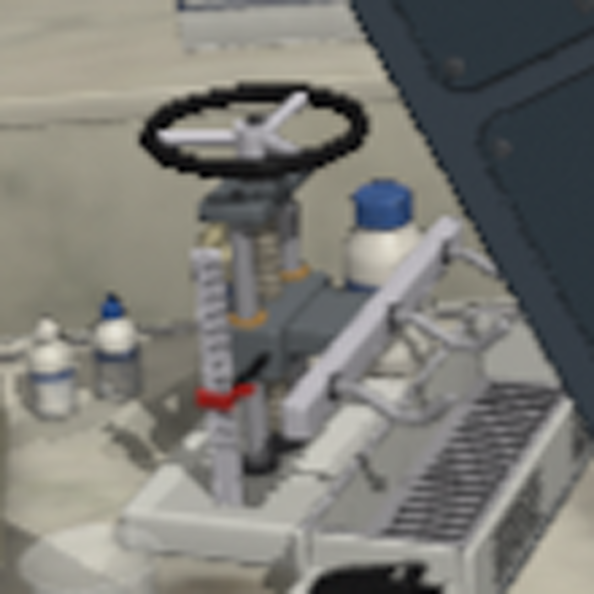

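```bash
python3 -m handwheel '[0,0,0.5,-2.6,0,0,0, 0,0,0.5,-2.6,0,0,0, 0,0,0.5,-2.6,0,0,0, 0,1,0.5,-2.6,0,0,0, 0,3,0.3,-2.6,0,0,0, 0,3,0,0,0,-0.1,0, 0,3,0,0,0,-0.1,0, 0,0,0,0,0,-0.1,0, 0,0,0,0,0,-0.1,0, 0,0,0,0,0,-0.1,0, 0,0,0,0,0,-0.1,0, 0,0,0,0,0,0,0, 0,0,0,0,0,0,0]' 40
python3 - <<'E'
from rk import *
p,R,s=pose(); print(p,R.round(2).tolist()); pickle.dump(vision.camera_info('wrist'),open('w36.pkl','wb')); snap('wrist','w36.png')
E
```

```text
clock: 35.18
eef_pos: [0.3602, 0.3571, 0.3122]
eef_rot: [-0.5, 55.8, -23.5]
contact_force: [0.2, 0.6, 0.3]
gripper_width: 1.001
[0.36019915 0.35710297 0.31223496] [[0.52, 0.39, 0.76], [-0.22, 0.92, -0.32], [-0.83, -0.01, 0.56]]
```

View pics/w36.png

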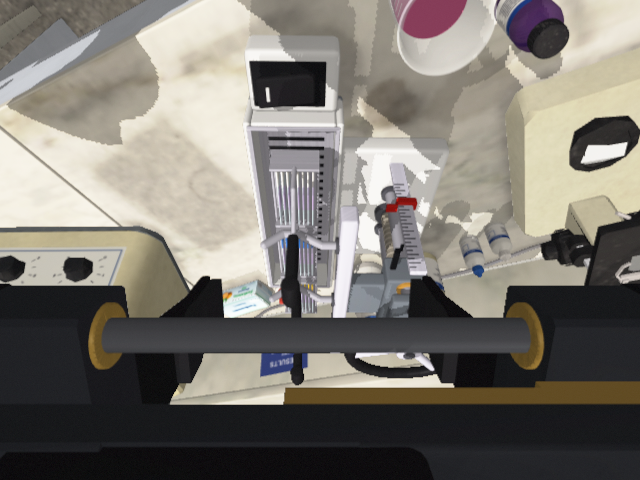

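```bash
python3 - <<'E'
from h import *
im=cv2.imread('pics/w36.png'); cv2.imwrite('pics/w36z.png',cv2.resize(im[155:285,355:455],None,fx=4.6,fy=4.6,interpolation=cv2.INTER_CUBIC))
E
```

```text
(no output)
```

View pics/w36z.png

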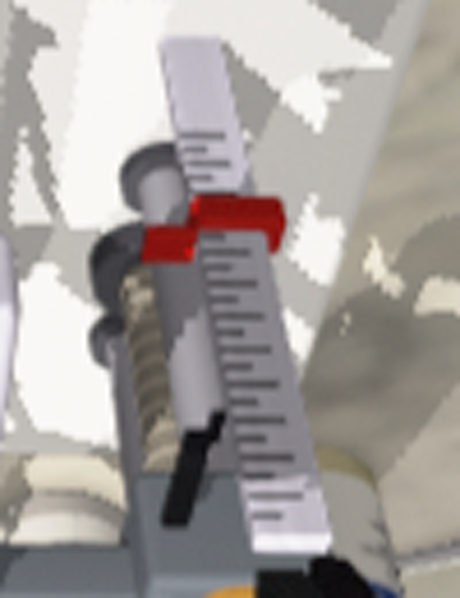

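```bash
python3 - <<'E'
from rk import *
c=pickle.load(open('w36.pkl','rb'))
f=lambda u,v:(355+u/4.6-.4,155+v/4.6-.4); g=lambda p:((p[0]+.4-355)*4.6,(p[1]+.4-155)*4.6)
P=rayc(c,*f(253,535),.19); Q=rayc(c,*f(330,530),.19); print(P,Q,np.linalg.norm(P-Q)); 
for z in np.arange(.03,.191,.01): print(round(z,3),np.round(g(PR(c,[P[0],P[1],z])),0))
d=lambda X:(np.array([[.3907,.9205],[-.9205,.3907]])@(np.array(X)-[.5573,.248])).round(4)
print('post dryer',d(P[:2]),d(Q[:2]))
for nm,p in [('tip',(215,420))]:
    for z in (.12,.14,.15,.16): X=rayc(c,*f(*p),z); print(nm,z,d(X[:2]))
for z in (.08,.09,.1,.11): print('tongue',z,d(rayc(c,*f(148,245),z)[:2]),d(rayc(c,*f(192,240),z)[:2]))
E
```

```text
[0.52512413 0.3820412  0.19      ] [0.52934499 0.39666908 0.19      ] 0.015224668037035266
0.03 [157.  33.]
0.04 [162.  58.]
0.05 [167.  83.]
0.06 [172. 109.]
0.07 [177. 136.]
0.08 [182. 164.]
0.09 [188. 192.]
0.1 [193. 221.]
0.11 [199. 252.]
0.12 [205. 283.]
0.13 [211. 316.]
0.14 [218. 349.]
0.15 [224. 384.]
0.16 [231. 420.]
0.17 [238. 457.]
0.18 [245. 495.]
0.19 [253. 535.]
post dryer [0.1108 0.082 ] [0.1259 0.0838]
tip 0.12 [0.1216 0.0326]
tip 0.14 [0.1145 0.0572]
tip 0.15 [0.111  0.0695]
tip 0.16 [0.1074 0.0818]
tongue 0.08 [0.1065 0.054 ] [0.1174 0.0559]
tongue 0.09 [0.1039 0.0641] [0.1145 0.0659]
tongue 0.1 [0.1013 0.0741] [0.1115 0.0759]
tongue 0.11 [0.0987 0.0842] [0.1085 0.0858]
```

```bash
python3 -m handwheel '[0,2.5,0,-2.1,0,0,0, 0,2.5,0,-2.1,0,0,0, 0,2.5,0,-2.1,0,-0.1,0, 0,0,0,0,0,-0.1,0, 0,0,0,0,0,-0.1,0, 0,0,0,0,0,-0.1,0, 0,0,0,0,0,0,0, 0,0,0,0,0,0,0]' 40
python3 - <<'E'
from rk import *
p,R,s=pose(); print(p,R.round(2).tolist()); pickle.dump(vision.camera_info('wrist'),open('w37.pkl','wb')); im=snap('wrist','w37.png')
E
```

```text
clock: 35.9
eef_pos: [0.3545, 0.36, 0.224]
eef_rot: [-0.4, 34.3, -23.7]
contact_force: [-0.7, -0.3, 0.2]
gripper_width: 1.003
[0.35451126 0.36002532 0.22398407] [[0.76, 0.4, 0.52], [-0.33, 0.92, -0.22], [-0.56, -0.01, 0.83]]
```

View pics/w37.png

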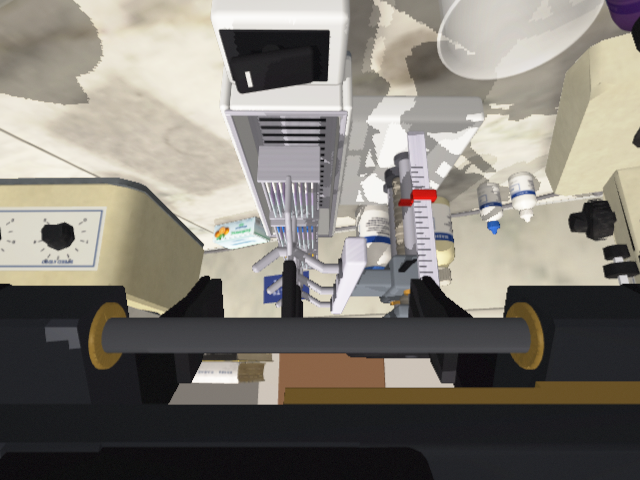

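```bash
python3 - <<'E'
from rk import *
im=cv2.imread('pics/w37.png'); cv2.imwrite('pics/w37z.png',cv2.resize(im[125:285,370:470],None,fx=5,fy=5,interpolation=cv2.INTER_CUBIC)[:,:][:800])
im=cv2.imread('pics/w37z.png'); cv2.imwrite('pics/w37z.png',im[200:800])
c=pickle.load(open('w37.pkl','rb'))
f=lambda u,v:(370+u/5-.4,165+v/5-.4); g=lambda p:((p[0]+.4-370)*5,(p[1]+.4-165)*5)
for x,y in [(.1125,.0725),(.1125,.0875),(.105,.08)]:
    X=np.array([.5573,.248])+x*np.array([.3907,.9205])+y*np.array([-.9205,.3907])
    print(x,y,[(round(z,3),np.round(g(PR(c,[*X,z])),0).astype(int).tolist()) for z in np.arange(.08,.2,.01)])
E
```

```text
0.1125 0.0725 [(np.float64(0.08), [203, 83]), (np.float64(0.09), [207, 130]), (np.float64(0.1), [211, 179]), (np.float64(0.11), [215, 229]), (np.float64(0.12), [220, 279]), (np.float64(0.13), [224, 331]), (np.float64(0.14), [228, 383]), (np.float64(0.15), [233, 436]), (np.float64(0.16), [237, 491]), (np.float64(0.17), [242, 546]), (np.float64(0.18), [247, 603]), (np.float64(0.19), [252, 660])]
0.1125 0.0875 [(np.float64(0.08), [222, 44]), (np.float64(0.09), [227, 94]), (np.float64(0.1), [231, 144]), (np.float64(0.11), [235, 196]), (np.float64(0.12), [240, 248]), (np.float64(0.13), [245, 301]), (np.float64(0.14), [250, 356]), (np.float64(0.15), [254, 411]), (np.float64(0.16), [259, 468]), (np.float64(0.17), [264, 525]), (np.float64(0.18), [270, 584]), (np.float64(0.19), [275, 644])]
0.105 0.08 [(np.float64(0.08), [172, 64]), (np.float64(0.09), [176, 112]), (np.float64(0.1), [180, 162]), (np.float64(0.11), [184, 212]), (np.float64(0.12), [188, 264]), (np.float64(0.13), [192, 316]), (np.float64(0.14), [196, 369]), (np.float64(0.15), [200, 424]), (np.float64(0.16), [205, 479]), (np.float64(0.17), [209, 536]), (np.float64(0.18), [213, 594]), (np.float64(0.19), [218, 653])]
```

View pics/w37z.png

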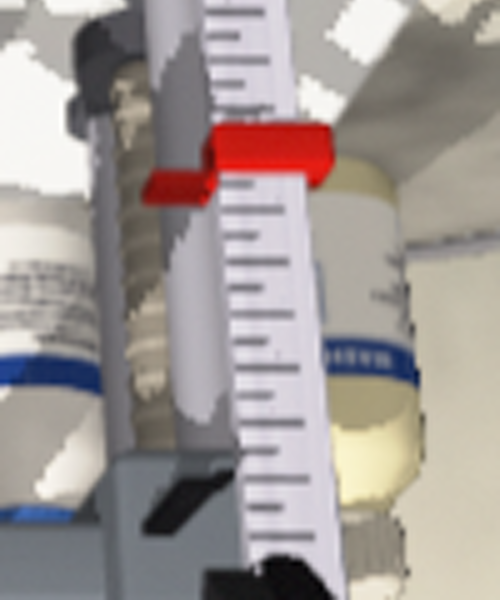

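```bash
python3 -m handwheel '[0.5,-2.1,0,3.1,0,0,0, 1,-2.1,0,3.1,0,0,0, 1,-2.1,0,3.1,0,0,0, 1,-2.1,0,3.1,0,0.1,0, 1,0,0,0,0,0.11,0, 1,0,0,0,0,0.11,0, 1,0,0,0,0,0.11,0, 1,0,0,0,0,0.11,0, 1,0,0,0,0,0.11,0, 1,0,0,0,0,0.11,0, 1,0,0,0,0,0.11,0, 1,0,0,0,0,0.1,0, 1,0,0,0,0,0,0, 1,0,0,0,0,0,0]' 20
python3 - <<'E'
from rk import *
print(phi(),pose()[0]); to([.5727,.3426,.30],68)
E
```

```text
clock: 37.12
eef_pos: [0.3565, 0.3592, 0.3716]
eef_rot: [0.8, 88.8, -22.9]
contact_force: [-0.3, -0.2, -0.6]
gripper_width: 0.043
66.28827964670478 [0.35649835 0.35917196 0.37164642]
shift cm [ 7.58  7.17 20.31] | 22.84 turn [-0.03  0.02  0.  ]
```

```bash
python3 -m handwheel '[1,0,1.2,3.4,-0.03,0.02,0, 1,0,1.2,3.4,0,0,0, 1,0,1.2,3.4,0,0,0, 1,0,1.2,3.4,0,0,0, 1,1.5,1.2,3.4,0,0,0, 1,3,1.2,3.4,0,0,0, 1,3,0,0,0,0,0, 1,0,0,0,0,0,0, 1,0,0,0,0,0,0]' 20
python3 - <<'E'
from rk import *
print(phi(),pose()[0]); to([.5727,.3426,.226],68); snap('wrist','w38.png')
E
```

```text
clock: 37.87
eef_pos: [0.5642, 0.3505, 0.2969]
eef_rot: [-129.8, 89.5, -151.6]
contact_force: [-0.6, -0.4, 0.9]
gripper_width: 0.004
68.2896129214856 [0.56421257 0.35047911 0.29688708]
shift cm [ 7.08 -0.37  1.12] | 7.18 turn [ 0.005 -0.006  0.007]
```

View pics/w38.png

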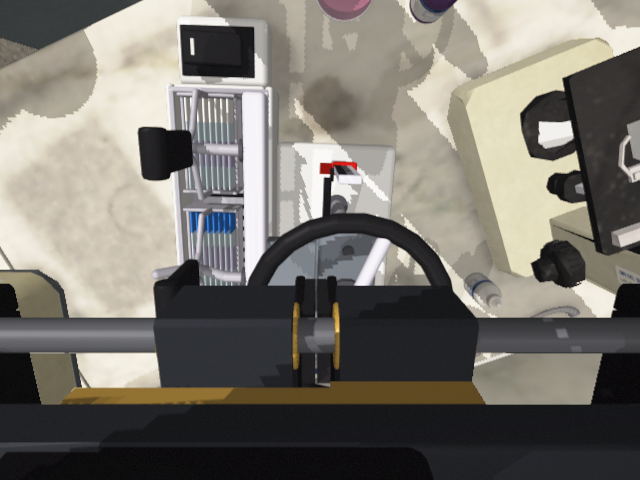

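```bash
python3 -m handwheel '[1,0,-0.4,1.1,0,0,0, 1,2,0,0,0,0,0, 1,2,0,0,0,0,0, 1,2,0,0,0,0,0, 1,1.1,0,0,0,0,0, 1,0,0,0,0,0,0, 1,0,0,0,0,0,0]' 20
python3 - <<'E'
from rk import *
d=pose()[0]-[.603,.358,0]; a=np.degrees(np.arctan2(d[1],d[0]))%360; print(d,np.hypot(*d[:2]),a,phi()); circ((.603,.358),.034,a,a-240,16)
E
```

```text
clock: 38.5
eef_pos: [0.5753, 0.3427, 0.2288]
eef_rot: [-111.9, 89.8, -133.7]
contact_force: [0.1, 0.6, -0.1]
gripper_width: 0.006
[-0.02770617 -0.01534241  0.22883377] 0.03167051319415934 208.9756804124861 68.24940702336653
[[0.6, -0.6], [0.8, -0.4], [0.9, -0.2], [0.9, 0.0], [0.8, 0.3], [0.8, 0.5], [0.6, 0.6], [0.4, 0.8], [0.2, 0.9], [-0.0, 0.9], [-0.3, 0.8], [-0.5, 0.8], [-0.6, 0.6], [-0.8, 0.4], [-0.9, 0.2], [-0.9, -0.0]]
```

```bash
python3 -m handwheel '[1,0,0.6,-0.6,0,0,0, 1,0,0.8,-0.4,0,0,0, 1,0,0.9,-0.2,0,0,0, 1,0,0.9,0,0,0,0, 1,0,0.8,0.3,0,0,0, 1,0,0.8,0.5,0,0,0, 1,0,0.6,0.6,0,0,0, 1,0,0.4,0.8,0,0,0, 1,0,0.2,0.9,0,0,0]' 20
python3 - <<'E'
from rk import *
d=pose()[0]-[.603,.358,0]; a=np.degrees(np.arctan2(d[1],d[0]))%360; print(d,np.hypot(*d[:2]),a,phi()); snap('wrist','w39.png'); circ((.603,.358),.034,a,a-120,8)
E
```

```text
clock: 39.25
eef_pos: [0.6131, 0.3924, 0.2269]
eef_rot: [-143.5, 89.5, -165.2]
contact_force: [-5.6, -0.7, 0.2]
gripper_width: 0.001
[0.01010568 0.03440696 0.22689423] 0.035860335867192575 73.63194088864542 68.29232116021102
[[-0.0, 0.9], [-0.3, 0.8], [-0.5, 0.8], [-0.7, 0.6], [-0.8, 0.4], [-0.9, 0.2], [-0.9, -0.0], [-0.8, -0.3]]
```

View pics/w39.png

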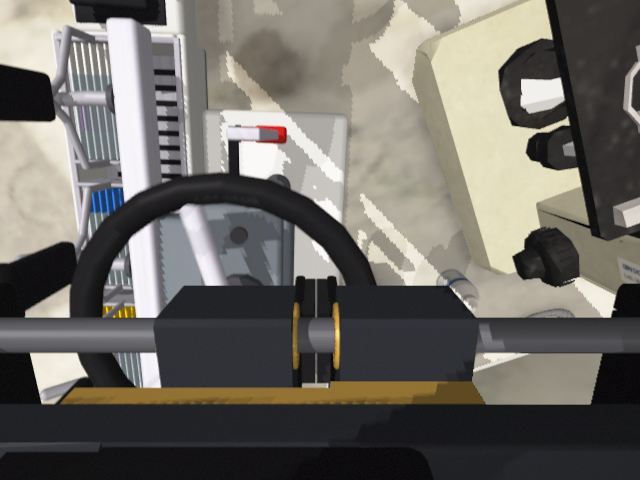

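```bash
python3 -m handwheel '[1,0,0,0.9,0,0,0, 1,0,-0.3,0.8,0,0,0, 1,0,-0.5,0.8,0,0,0, 1,0,-0.7,0.6,0,0,0, 1,0,-0.8,0.4,0,0,0, 1,0,-0.9,0.2,0,0,0, 1,0,-0.9,0,0,0,0, 1,0,-0.8,-0.3,0,0,0, 1,0,0,0,0,0,0]' 20
python3 - <<'E'
from rk import *
d=pose()[0]-[.603,.358,0]; a=np.degrees(np.arctan2(d[1],d[0]))%360; print(d,np.hypot(*d[:2]),a,phi()); snap('wrist','w40.png'); circ((.603,.358),.034,a,a-60,4)
E
```

```text
clock: 40.05
eef_pos: [0.6293, 0.3312, 0.2283]
eef_rot: [-66.3, 89.8, -88.2]
contact_force: [0.6, 0.0, 0.9]
gripper_width: 0.002
[ 0.02632566 -0.02676748  0.22829726] 0.03754381879809714 314.52320982995997 68.15585172923386
[[-0.8, -0.5], [-0.6, -0.6], [-0.4, -0.8], [-0.2, -0.9]]
```

View pics/w40.png

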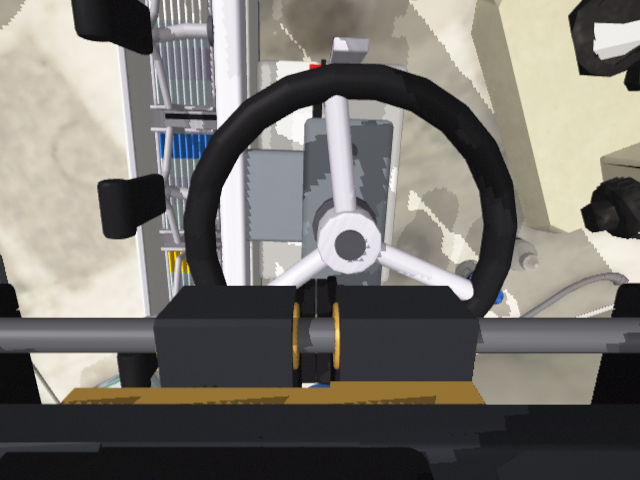

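```bash
python3 -m handwheel '[1,0,-0.7,-0.5,0,0,0, 1,0,-0.5,-0.7,0,0,0, 1,0,-0.2,-0.8,0,0,0, 1,0,0.0,-0.9,0,0,0, 1,0,0,0,0,0,0, 1,0,0,0,0,0,0]' 20
python3 - <<'E'
from rk import *
d=pose()[0]-[.603,.358,0]; a=np.degrees(np.arctan2(d[1],d[0]))%360; print(d,np.hypot(*d[:2]),a,phi()); snap('wrist','w41.png')
E
```

```text
clock: 40.6
eef_pos: [0.5976, 0.3297, 0.2282]
eef_rot: [-70.4, 89.8, -92.2]
contact_force: [2.3, -2.1, 0.6]
gripper_width: 0.004
[-0.00542599 -0.02826404  0.22824757] 0.02878015586528474 259.13285923370995 68.21291258145888
```

View pics/w41.png

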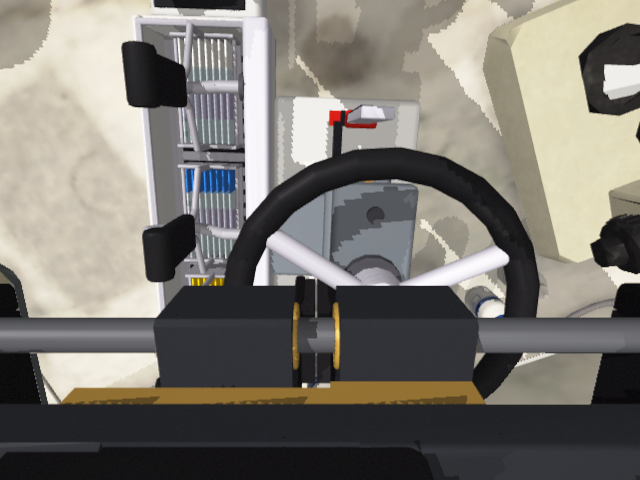

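```bash
python3 - <<'E'
from rk import *
for q in [(503,253),(272,240)]:
    t=ray('wrist',*q,.231)-np.array([.603,.358,.231]); print(np.degrees(np.arctan2(t[1],t[0])),np.hypot(*t[:2]))
E
```

```text
93.18673240440974 0.05325265618287437
-143.44299085902725 0.052947747691943395
```

```bash
python3 -m handwheel '[1,0,0,0.6,0,0,0, 1,-2,0,0,0,0,0, 1,-3,0,0,0,0,0, 1,-3,0,0,0,0,0, 1,-3,0,0,0,0,0, 1,-3,0,0,0,0,0, 1,0,0,0,0,0,0]' 20
python3 - <<'E'
from rk import *
print(phi(),pose()[0]); to([.36,.36,.372],67)
E
```

```text
clock: 41.23
eef_pos: [0.6044, 0.3298, 0.3748]
eef_rot: [37.0, 89.6, 15.3]
contact_force: [-0.1, -1.1, 1.6]
gripper_width: 0.006
68.23332945428056 [0.60439094 0.3297529  0.37477231]
shift cm [  0.12  -6.25 -23.82] | 24.63 turn [ 0.022  0.006 -0.004]
```

```bash
python3 -m handwheel '[1,0,-0.9,-3.4,0.022,0,0, 1,0,-0.9,-3.4,0,0,0, 1,0,-0.9,-3.4,0,0,0, 1,0,-0.9,-3.4,0,0,0, 1,0,-0.9,-3.4,0,0,0, 1,0,-0.9,-3.4,0,0,0, 1,0,-0.9,-3.4,0,0,0, 1,0,0,0,0,-0.1,0, 1,0,0,0,0,-0.11,0, 1,0,0,0,0,-0.11,0, 1,0,0,0,0,-0.11,0, 1,0,0,0,0,-0.11,0, 1,0,0,0,0,-0.11,0, 1,0,0,0,0,-0.11,0, 1,0,0,0,0,-0.11,0, 1,0,0,0,0,-0.1,0, 1,2.1,0,-3.1,0,0,0, 1,2.1,0,-3.1,0,0,0, 1,2.1,0,-3.1,0,0,0, 1,2.1,0,-3.1,0,0,0]' 20
python3 -m handwheel '[1,0,0,0,0,0,0,1,0,0,0,0,0,0]' 20
python3 - <<'E'
from rk import *
p,R,s=pose(); print(p,R.round(2).tolist()); pickle.dump(vision.camera_info('wrist'),open('w42.pkl','wb')); im=snap('wrist','w42.png')
E
```

```text
clock: 42.9
eef_pos: [0.3565, 0.3628, 0.2167]
eef_rot: [-0.3, 34.6, -23.2]
contact_force: [1.4, 1.1, 0.3]
gripper_width: 0.004
clock: 43.07
eef_pos: [0.3567, 0.362, 0.2165]
eef_rot: [-0.8, 34.5, -23.5]
contact_force: [-0.3, 0.3, 1.0]
gripper_width: 0.005
[0.35672238 0.36199361 0.21648803] [[0.76, 0.39, 0.53], [-0.33, 0.92, -0.21], [-0.57, -0.01, 0.82]]
```

View pics/w42.png

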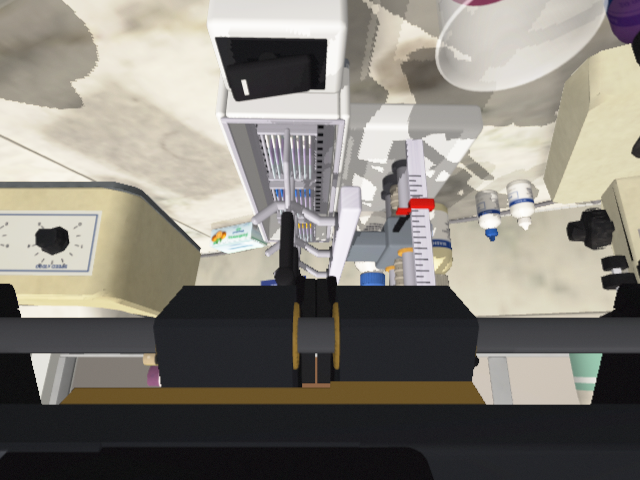

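```bash
python3 - <<'E'
from rk import *
im=cv2.imread('pics/w42.png'); cv2.imwrite('pics/w42z.png',cv2.resize(im[175:250,370:450],None,fx=8,fy=8,interpolation=cv2.INTER_CUBIC))
c=pickle.load(open('w42.pkl','rb'))
g=lambda p:((p[0]+.44-370)*8,(p[1]+.44-175)*8)
for x,y in [(.1125,.0725),(.1125,.0875),(.105,.08),(.105,.072)]:
    X=np.array([.5573,.248])+x*np.array([.3907,.9205])+y*np.array([-.9205,.3907])
    print(x,y,[(round(z,3),np.round(g(PR(c,[*X,z])),0).astype(int).tolist()) for z in np.arange(.09,.125,.005)])
E
```

```text
0.1125 0.0725 [(np.float64(0.09), [313, 196]), (np.float64(0.095), [315, 235]), (np.float64(0.1), [318, 275]), (np.float64(0.105), [321, 315]), (np.float64(0.11), [325, 355]), (np.float64(0.115), [328, 396]), (np.float64(0.12), [331, 437]), (np.float64(0.125), [334, 479])]
0.1125 0.0875 [(np.float64(0.09), [344, 139]), (np.float64(0.095), [347, 180]), (np.float64(0.1), [350, 221]), (np.float64(0.105), [354, 262]), (np.float64(0.11), [357, 304]), (np.float64(0.115), [360, 347]), (np.float64(0.12), [364, 389]), (np.float64(0.125), [367, 433])]
0.105 0.08 [(np.float64(0.09), [262, 167]), (np.float64(0.095), [265, 207]), (np.float64(0.1), [268, 248]), (np.float64(0.105), [270, 289]), (np.float64(0.11), [273, 330]), (np.float64(0.115), [276, 371]), (np.float64(0.12), [279, 413]), (np.float64(0.125), [282, 456])]
0.105 0.072 [(np.float64(0.09), [247, 197]), (np.float64(0.095), [250, 236]), (np.float64(0.1), [253, 276]), (np.float64(0.105), [255, 316]), (np.float64(0.11), [258, 356]), (np.float64(0.115), [261, 397]), (np.float64(0.12), [263, 438]), (np.float64(0.125), [266, 480])]
```

View pics/w42z.png

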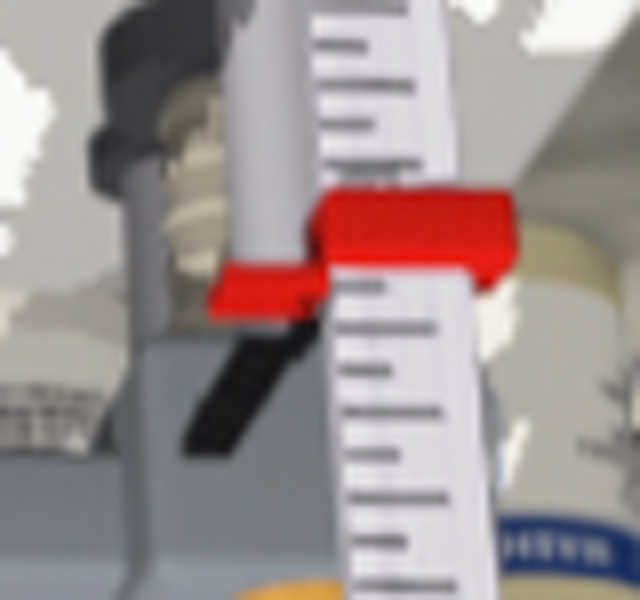

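```bash
cat >> rk.py <<'E'
def trc(obs):
    A=[];B=[]
    for c,u,v in obs:
        R,t=np.array(c['R']),np.array(c['t']); d=R.T@np.array([(u-c['cx'])/c['fx'],(v-c['cy'])/c['fy'],1]); d/=np.linalg.norm(d); o=-R.T@t
        P=np.eye(3)-np.outer(d,d);A.append(P);B.append(P@o)
    A=np.vstack(A);B=np.hstack(B);x=np.linalg.lstsq(A,B,rcond=None)[0]; return x.round(4),np.abs(A@x-B).max().round(4)
dd=lambda X:(np.array([[.3907,.9205],[-.9205,.3907]])@(np.array(X)[:2]-[.5573,.248])).round(4)
E
python3 - <<'E'
from rk import *
L=lambda n:pickle.load(open(n+'.pkl','rb'))
c36,c37,c42=L('w36'),L('w37'),L('w42')
f36=lambda u,v:(355+u/4.6-.4,155+v/4.6-.4); f37=lambda u,v:(370+u/5-.4,165+v/5-.4); f42=lambda u,v:(370+u/8-.44,175+v/8-.44)
x,e=trc([(c36,*f36(220,415)),(c37,*f37(237,473))]); print('tip',x,e,dd(x))
# tongue left-near corner: w36 (147,228), w37 (150,173), w42 (235,265); left far: (142,262),(143,204),(208,318)
for a,b,c in [((147,228),(150,173),(235,265)),((142,262),(143,204),(208,318))]:
    x,e=trc([(c36,*f36(*a)),(c37,*f37(*b)),(c42,*f42(*c))]); print('tongue',x,e,dd(x))
    x,e=trc([(c36,*f36(*a)),(c42,*f42(*c))]); print('tongue',x,e,dd(x))
# clip body lower right etc; post top
x,e=trc([(c36,*f36(195,232)),(c37,*f37(210,168)),(c42,*f42(325,268))]); print('body top-left',x,e,dd(x))
x,e=trc([(c36,*f36(195,198)),(c37,*f37(210,125)),(c42,*f42(325,190))]); print('body bottom-left',x,e,dd(x))
E
```

```text
tip [0.5231 0.3809 0.1598] 0.0007 [0.109  0.0834]
tongue [0.5192 0.3721 0.1038] 0.0009 [0.0993 0.0836]
tongue [0.5194 0.3725 0.1037] 0.0005 [0.0998 0.0835]
tongue [0.5272 0.3683 0.1063] 0.0002 [0.099  0.0747]
tongue [0.5268 0.3684 0.1066] 0.0001 [0.0989 0.0751]
body top-left [0.5264 0.3815 0.1021] 0.0006 [0.1108 0.0806]
body bottom-left [0.5228 0.3829 0.0948] 0.0008 [0.1107 0.0845]
```

```bash
python3 -m handwheel '[1,1.1,0,-1.7,0,-0.07,0, 1,1.1,0,-1.7,0,-0.07,0, 1,1.1,0,-1.7,0,-0.07,0, 1,0,0,0,0,0,0,1,0,0,0,0,0,0]' 20
python3 - <<'E'
from rk import *
p,R,s=pose(); print(p,R.round(2).tolist()); pickle.dump(vision.camera_info('wrist'),open('w43.pkl','wb')); im=snap('wrist','w43.png')
c=cam('wrist'); print(-c[1].T@c[2])
cv2.imwrite('pics/w43z.png',cv2.resize(im[175:275,370:470],None,fx=6,fy=6,interpolation=cv2.INTER_CUBIC))
E
```

```text
clock: 43.53
eef_pos: [0.353, 0.3705, 0.1626]
eef_rot: [-0.5, 22.8, -23.9]
contact_force: [-0.3, -0.1, 0.3]
gripper_width: 0.006
[0.35302219 0.37047565 0.16262903] [[0.84, 0.4, 0.36], [-0.37, 0.92, -0.15], [-0.39, -0.01, 0.92]]
[0.20174218 0.4375507  0.15356637]
```

View pics/w43.png

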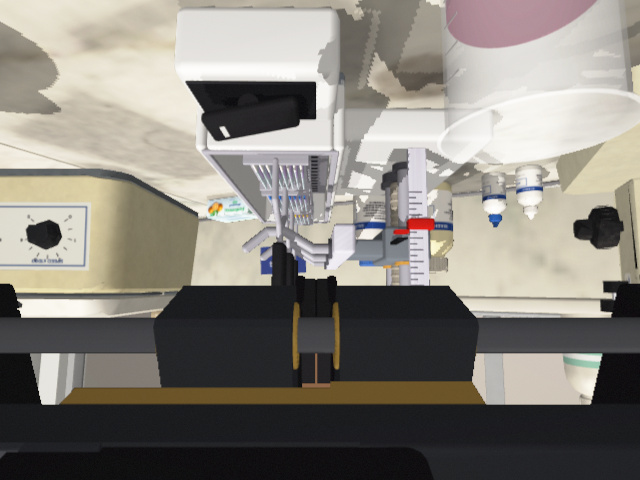

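View pics/w43z.png

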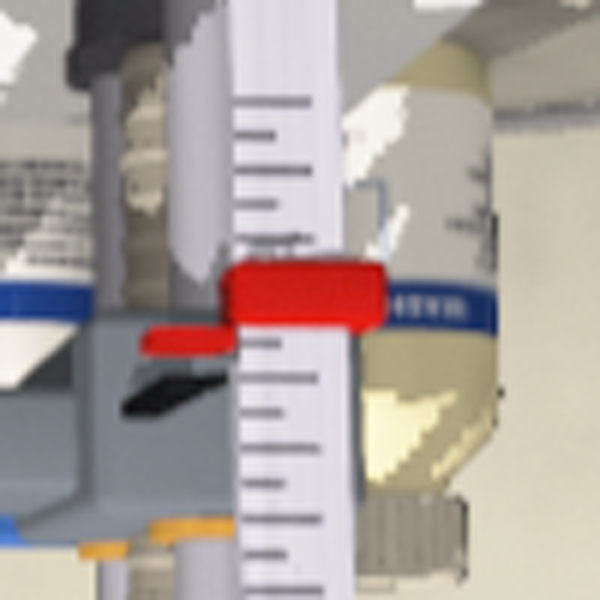

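```bash
python3 - <<'E'
from rk import *
L=lambda n:pickle.load(open(n+'.pkl','rb'))
c42,c43=L('w42'),L('w43')
f42=lambda u,v:(370+u/8-.44,175+v/8-.44); f43=lambda u,v:(370+u/6-.42,175+v/6-.42)
for a in [(312,300),(320,290),(305,305)]:
    x,e=trc([(c42,*f42(*a)),(c43,*f43(228,378))]); print('tip',x,e,dd(x))
for a,b in [((235,265),(143,328)),((208,318),(143,355)),((325,268),(232,325))]:
    x,e=trc([(c42,*f42(*a)),(c43,*f43(*b))]); print(x,e,dd(x))
for y in (.0875,.083,.0725):
  X=np.array([.5573,.248])+.105*np.array([.3907,.9205])+y*np.array([-.9205,.3907])
  print(y,[(round(z,4),round((PR(c43,[*X,z])[1]+.42-175)*6)) for z in np.arange(.1,.116,.0025)])
E
```

```text
tip [0.5128 0.3825 0.1121] 0.0004 [0.1064 0.0935]
tip [0.5089 0.3836 0.1126] 0.0 [0.1059 0.0975]
tip [0.5148 0.3818 0.1118] 0.0008 [0.1066 0.0914]
[0.5179 0.3718 0.1041] 0.0014 [0.0986 0.0846]
[0.5274 0.3683 0.1063] 0.0 [0.0991 0.0745]
[0.5259 0.3817 0.1029] 0.0002 [0.1108 0.0811]
0.0875 [(np.float64(0.1), 298), (np.float64(0.1025), 315), (np.float64(0.105), 333), (np.float64(0.1075), 351), (np.float64(0.11), 368), (np.float64(0.1125), 386), (np.float64(0.115), 404)]
0.083 [(np.float64(0.1), 303), (np.float64(0.1025), 320), (np.float64(0.105), 338), (np.float64(0.1075), 355), (np.float64(0.11), 373), (np.float64(0.1125), 390), (np.float64(0.115), 408)]
0.0725 [(np.float64(0.1), 314), (np.float64(0.1025), 331), (np.float64(0.105), 348), (np.float64(0.1075), 365), (np.float64(0.11), 382), (np.float64(0.1125), 399), (np.float64(0.115), 416)]
```

```bash
python3 -m handwheel '[1,-1.6,0,3.7,0,0,0, 1,-1.6,0,3.7,0,0,0, 1,-1.6,0,3.7,0,0,0, 1,-1.6,0,3.7,0,0,0, 1,-1.6,0,3.7,0,0,0, 1,0,0,0,0,0.117,0, 1,0,0,0,0,0.117,0, 1,0,0,0,0,0.117,0, 1,0,0,0,0,0.117,0, 1,0,0,0,0,0.117,0, 1,0,0,0,0,0.117,0, 1,0,0,0,0,0.117,0, 1,0,0,0,0,0.117,0, 1,0,0,0,0,0.117,0, 1,0,0,0,0,0.117,0, 1,0,0,0,0,0,0, 1,0,0,0,0,0,0]' 20
python3 - <<'E'
from rk import *
print(phi(),pose()[0],pose()[1].round(2).tolist()); to([.605,.324,.31],68)
E
```

```text
clock: 45.0
eef_pos: [0.3525, 0.3699, 0.3661]
eef_rot: [-32.2, 89.5, -56.2]
contact_force: [-0.1, 0.7, 0.4]
gripper_width: 0.008
65.98968811325256 [0.35251802 0.36991994 0.36609219] [[0.0, 0.41, 0.91], [-0.01, 0.91, -0.41], [-1.0, -0.0, 0.01]]
shift cm [ 5.77  6.11 24.89] | 26.27 turn [-0.035  0.007  0.005]
```

```bash
python3 -m handwheel '[1,0,1,3.6,-0.035,0,0, 1,0,0.9,3.6,0,0,0, 1,0,0.9,3.6,0,0,0, 1,0,0.9,3.6,0,0,0, 1,0,0.8,3.6,0,0,0, 1,1.5,0.8,3.6,0,0,0, 1,2,0.8,3.4,0,0,0, 1,2.2,0,0,0,0,0, 1,0,0,0,0,0,0, 1,0,0,0,0,0,0]' 20
python3 - <<'E'
from rk import *
print(phi(),pose()[0]); to([.605,.324,.226],68); snap('wrist','w44.png')
E
```

```text
clock: 45.83
eef_pos: [0.6037, 0.3341, 0.3054]
eef_rot: [-90.0, 89.3, -111.7]
contact_force: [-0.1, 0.6, 0.6]
gripper_width: 0.008
68.27321054008134 [0.60373198 0.33410621 0.30544938]
shift cm [ 7.96 -0.79  0.49] | 8.01 turn [0.005 0.    0.012]
```

View pics/w44.png

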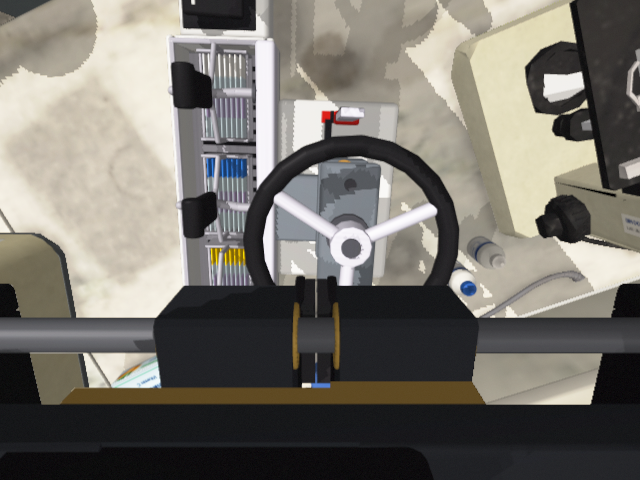

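```bash
python3 - <<'E'
from rk import *
h=ray('wrist',350,247,.243); print(h)
for q in [(277,196),(437,208)]:
    t=ray('wrist',*q,.231)-np.array([.603,.358,.231]); print(np.degrees(np.arctan2(t[1],t[0])),np.hypot(*t[:2]))
E
python3 -m handwheel '[1,1,-0.8,0.5,0,0,0, 1,2,0,0,0,0,0, 1,2,0,0,0,0,0, 1,2,0,0,0,0,0, 1,1,0,0,0,0,0, 1,0,0,0,0,0,0, 1,0,0,0,0,0,0]' 20
python3 - <<'E'
from rk import *
p=pose()[0]; print(p-[.603,.358,0],phi())
H=np.array([.603,.358])
q=p
for a,r in [(255,.034),(235,.035),(213,.0357)]:
    t=np.array([*(H+r*np.array([np.cos(np.radians(a)),np.sin(np.radians(a))])),p[2]]); R=pose()[1]; print((R.T@(t-q)*100).round(2)); q=t
E
```

```text
[0.60281496 0.35715798 0.243     ]
-143.94072887173823 0.05247942252520256
90.27747515108213 0.05601457027826789
clock: 46.47
eef_pos: [0.6076, 0.3238, 0.2268]
eef_rot: [-73.8, 89.5, -95.6]
contact_force: [-0.6, 0.4, 0.1]
gripper_width: 0.002
[ 0.00458189 -0.03424792  0.22679984] 68.21520800689886
[-0.   -0.37 -1.29]
[-0.   -0.03 -1.2 ]
[-0.01  0.49 -1.26]
```

```bash
python3 -m handwheel '[1,0,-0.35,-1.2,0,0,0, 1,0,0,-1.2,0,0,0, 1,0,0.5,-1.3,0,0,0, 1,0,0,0,0,0,0, 1,0,0,0,0,0,0]' 20
python3 - <<'E'
from rk import *
p=pose()[0]; d=p-[.603,.358,0]; print(d,np.degrees(np.arctan2(d[1],d[0]))%360,pose()[2]['contact_force']); snap('wrist','w45.png')
E
```

```text
clock: 46.88
eef_pos: [0.5738, 0.3396, 0.2275]
eef_rot: [-66.8, 89.5, -88.6]
contact_force: [0.3, 0.5, -1.1]
gripper_width: 0.005
[-0.02915294 -0.01842455  0.22753882] 212.29273130785054 [ 0.30746086  0.48732706 -1.14964774]
```

View pics/w45.png

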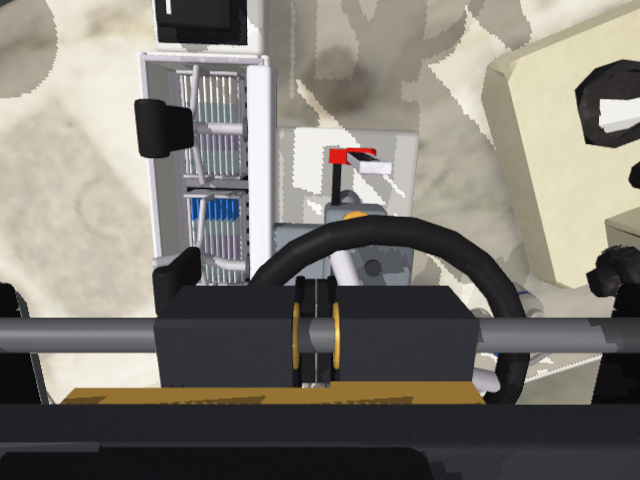

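```bash
python3 -m handwheel '[1,0,-0.5,0.3,0,0,0, 1,-2,0,0,0,0,0, 1,-3,0,0,0,0,0, 1,-3,0,0,0,0,0, 1,-3,0,0,0,0,0, 1,-3,0,0,0,0,0, 1,0,0,0,0,0,0]' 20
python3 - <<'E'
from rk import *
print(phi(),pose()[0]); to([.3525,.37,.37],66)
E
```

```text
clock: 47.52
eef_pos: [0.5784, 0.3348, 0.3738]
eef_rot: [0.2, 89.3, -21.6]
contact_force: [0.8, 0.9, 1.7]
gripper_width: 0.006
68.15237535746226 [0.57837258 0.33483076 0.37384977]
shift cm [  0.11  -5.14 -22.28] | 22.86 turn [ 0.038  0.012 -0.   ]
```

```bash
python3 -m handwheel '[1,0,-0.7,-3.4,0.038,0.012,0, 1,0,-0.7,-3.4,0,0,0, 1,0,-0.7,-3.4,0,0,0, 1,0,-0.7,-3.4,0,0,0, 1,0,-0.7,-3.4,0,0,0, 1,0,-0.7,-3.2,0,0,0, 1,0,0,-1,0,-0.117,0, 1,0,0,0,0,-0.117,0, 1,0,0,0,0,-0.117,0, 1,0,0,0,0,-0.117,0, 1,0,0,0,0,-0.117,0, 1,0,0,0,0,-0.117,0, 1,0,0,0,0,-0.117,0, 1,0,0,0,0,-0.117,0, 1,0,0,0,0,-0.117,0, 1,0,0,0,0,-0.117,0, 1,0,0,0,0,0,0, 1,0,0,0,0,0,0]' 20
python3 - <<'E'
from rk import *
p,R,s=pose(); print(p,R.round(2).tolist()); to([.353,.3705,.1626])
E
```

```text
clock: 49.02
eef_pos: [0.3638, 0.3809, 0.3662]
eef_rot: [-0.9, 23.7, -24.3]
contact_force: [0.1, -1.1, 0.1]
gripper_width: 0.003
[0.3637891  0.38086281 0.36618742] [[0.83, 0.41, 0.37], [-0.38, 0.91, -0.15], [-0.4, -0.01, 0.92]]
shift cm [  7.67  -1.09 -18.89] | 20.41 turn [0. 0. 0.]
```

```bash
python3 -m handwheel '[1,1.5,-0.2,-3.6,0,0,0, 1,1.5,-0.2,-3.6,0,0,0, 1,1.5,-0.2,-3.6,0,0,0, 1,1.5,-0.2,-3.6,0,0,0, 1,1.5,-0.2,-3.6,0,0,0, 1,0,0,0,0,0,0, 1,0,0,0,0,0,0]' 20
python3 - <<'E'
from rk import *
p,R,s=pose(); print(p,R.round(2).tolist()); pickle.dump(vision.camera_info('wrist'),open('w46.pkl','wb')); im=snap('wrist','w46.png')
c=cam('wrist'); print(-c[1].T@c[2])
cv2.imwrite('pics/w46z.png',cv2.resize(im[175:275,370:470],None,fx=6,fy=6,interpolation=cv2.INTER_CUBIC))
E
```

```text
clock: 49.6
eef_pos: [0.3574, 0.3708, 0.1722]
eef_rot: [-0.9, 23.5, -24.5]
contact_force: [0.4, -0.1, 1.4]
gripper_width: 0.003
[0.35742224 0.37076011 0.17224738] [[0.83, 0.41, 0.37], [-0.38, 0.91, -0.15], [-0.4, -0.01, 0.92]]
[0.20639109 0.43975335 0.16615772]
```

View pics/w46z.png

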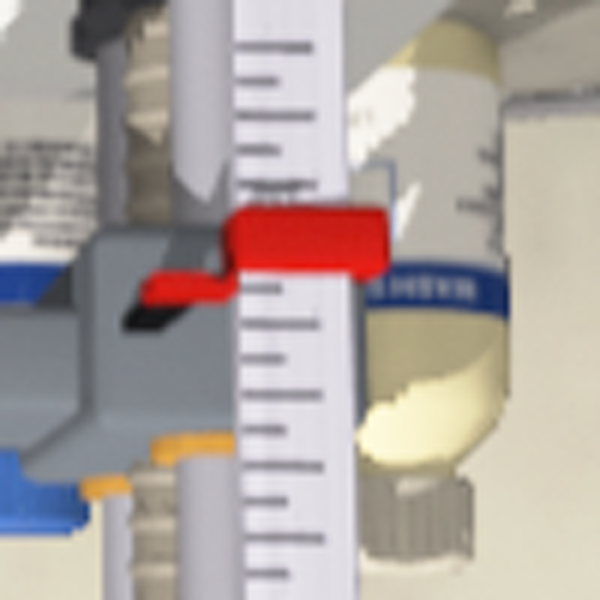

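View pics/w46.png

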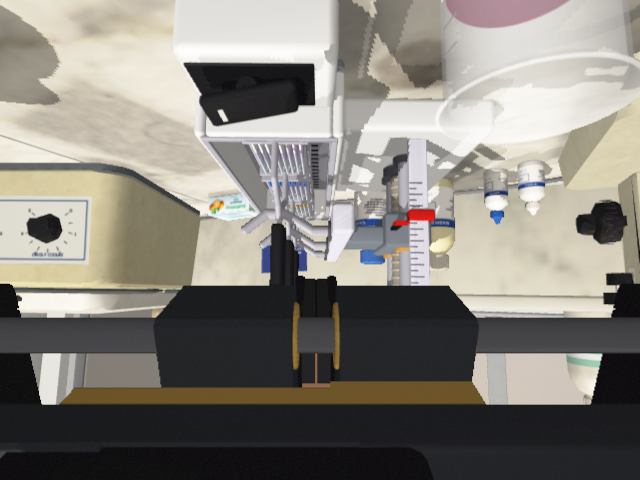

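```bash
python3 - <<'E'
from rk import *
L=lambda n:pickle.load(open(n+'.pkl','rb'))
for n in ('w43','w46'):
  c=L(n)
  for y in (.0875,.083,.0745,.05):
    X=np.array([.5573,.248])+.105*np.array([.3907,.9205])+y*np.array([-.9205,.3907])
    print(n,y,[(round(z,4),round((PR(c,[*X,z])[1]+.42-175)*6)) for z in np.arange(.1,.1126,.0025)])
E
```

```text
w43 0.0875 [(np.float64(0.1), 298), (np.float64(0.1025), 315), (np.float64(0.105), 333), (np.float64(0.1075), 351), (np.float64(0.11), 368), (np.float64(0.1125), 386)]
w43 0.083 [(np.float64(0.1), 303), (np.float64(0.1025), 320), (np.float64(0.105), 338), (np.float64(0.1075), 355), (np.float64(0.11), 373), (np.float64(0.1125), 390)]
w43 0.0745 [(np.float64(0.1), 312), (np.float64(0.1025), 329), (np.float64(0.105), 346), (np.float64(0.1075), 363), (np.float64(0.11), 380), (np.float64(0.1125), 397)]
w43 0.05 [(np.float64(0.1), 337), (np.float64(0.1025), 352), (np.float64(0.105), 368), (np.float64(0.1075), 384), (np.float64(0.11), 400), (np.float64(0.1125), 416)]
w46 0.0875 [(np.float64(0.1), 241), (np.float64(0.1025), 258), (np.float64(0.105), 276), (np.float64(0.1075), 294), (np.float64(0.11), 312), (np.float64(0.1125), 330)]
w46 0.083 [(np.float64(0.1), 247), (np.float64(0.1025), 265), (np.float64(0.105), 282), (np.float64(0.1075), 300), (np.float64(0.11), 317), (np.float64(0.1125), 335)]
w46 0.0745 [(np.float64(0.1), 259), (np.float64(0.1025), 276), (np.float64(0.105), 293), (np.float64(0.1075), 310), (np.float64(0.11), 327), (np.float64(0.1125), 344)]
w46 0.05 [(np.float64(0.1), 289), (np.float64(0.1025), 305), (np.float64(0.105), 321), (np.float64(0.1075), 337), (np.float64(0.11), 353), (np.float64(0.1125), 369)]
```

```bash
python3 - <<'E'
from h import *
im=cv2.imread('pics/w36.png'); cv2.imwrite('pics/sw36.png',cv2.resize(im[30:130,230:350],None,fx=5,fy=5,interpolation=cv2.INTER_CUBIC))
im=cv2.imread('pics/w8.png'); cv2.imwrite('pics/sw8.png',cv2.resize(im[20:100,370:480],None,fx=5,fy=5,interpolation=cv2.INTER_CUBIC))
E
```

```text
(no output)
```

View pics/sw36.png

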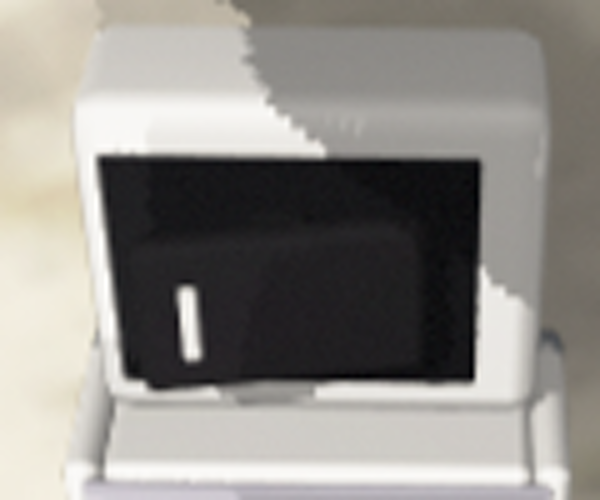

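View pics/sw8.png

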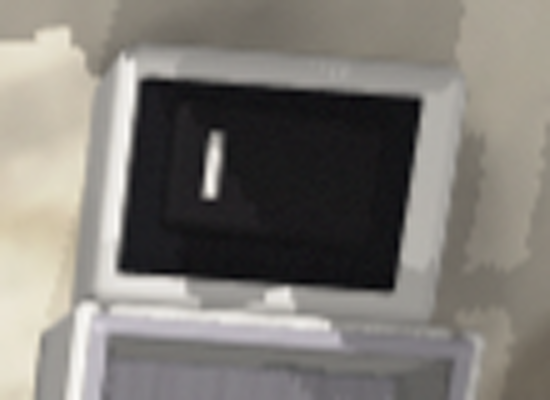

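```bash
python3 - <<'E'
from rk import *
c36=pickle.load(open('w36.pkl','rb'))
a=lambda u,v:(370+u/5-.4,20+v/5-.4); b=lambda u,v:(230+u/5-.4,30+v/5-.4)
pc=np.mean([rayc(c8,*a(*p),.04) for p in[(140,80),(420,98),(395,290),(118,270)]],0); print('panel',pc,dd(pc))
pc=np.mean([rayc(c36,*b(*p),.04) for p in[(97,156),(482,160),(475,380),(125,378)]],0); print('panel',pc,dd(pc))
m,e=trc([(c8,*a(213,165)),(c36,*b(190,324))]); print('mark',m,e,dd(m))
u=np.array([.3907,.9205]); print('press', pc[:2]-.02*u)
E
```

```text
panel [0.38565788 0.31718124 0.04      ] [-0.0034  0.185 ]
panel [0.38647474 0.31668638 0.04      ] [-0.0035  0.1841]
mark [0.3784 0.2996 0.0603] 0.0001 [-0.0224  0.1848]
press [0.37866074 0.29827638]
```

```bash
python3 -m handwheel '[1,-1.6,0,3.7,0,0,0, 1,-1.6,0,3.7,0,0,0, 1,-1.6,0,3.7,0,0,0, 1,-1.6,0,3.7,0,0,0, 1,0,0,0,0,0.117,0, 1,0,0,0,0,0.117,0, 1,0,0,0,0,0.117,0, 1,0,0,0,0,0.117,0, 1,0,0,0,0,0.117,0, 1,0,0,0,0,0.117,0, 1,0,0,0,0,0.117,0, 1,0,0,0,0,0.117,0, 1,0,0,0,0,0.117,0, 1,0,0,0,0,0.107,0, 1,0,0,0,0,0,0, 1,0,0,0,0,0,0]' 20
python3 - <<'E'
from rk import *
print(phi(),pose()[0]); to([.375,.3006,.20],67)
E
```

```text
clock: 50.98
eef_pos: [0.3585, 0.3715, 0.3384]
eef_rot: [-29.0, 89.6, -53.1]
contact_force: [-1.2, 0.8, 0.3]
gripper_width: 0.001
65.89060718419486 [0.35849991 0.37149662 0.33843646]
shift cm [13.89 -5.75  4.32] | 15.64 turn [-0.019  0.006  0.003]
```

```bash
python3 -m handwheel '[1,2,-1.4,1.1,-0.019,0,0, 1,2,-1.4,1.1,0,0,0, 1,2,-1.4,1.1,0,0,0, 1,2.5,-1.5,1.0,0,0,0, 1,2.5,0,0,0,0,0, 1,2.5,0,0,0,0,0, 1,0,0,0,0,0,0, 1,0,0,0,0,0,0]' 20
python3 - <<'E'
from rk import *
print(phi(),pose()[0]); to([.375,.3006,.08],67); print(proj('wrist',[.375,.3006,.06])); snap('wrist','w47.png')
E
```

```text
clock: 51.65
eef_pos: [0.3724, 0.3022, 0.2006]
eef_rot: [-88.8, 89.4, -111.5]
contact_force: [-0.2, -0.2, 0.0]
gripper_width: 0.003
67.24135723740302 [0.37243702 0.30222851 0.20060916]
shift cm [12.06  0.08  0.3 ] | 12.06 turn [0.004 0.    0.011]
[315.84662495 234.46167188]
```

View pics/w47.png

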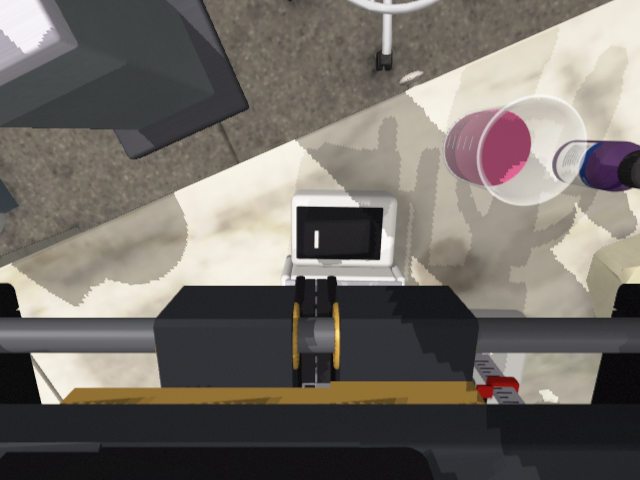

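```bash
python3 -m handwheel '[1,2,0.1,0.3,0,0,0, 1,2.5,0,0,0,0,0, 1,2.5,0,0,0,0,0, 1,2,0,0,0,0,0, 1,1.8,0,0,0,0,0, 1,0,0,0,0,0,0, 1,0,0,0,0,0,0]' 20
python3 - <<'E'
from rk import *
print(phi(),pose()[0]); to([.375,.3006,.074],67);snap('wrist','w48.png')
E
```

```text
clock: 52.28
eef_pos: [0.3774, 0.3016, 0.093]
eef_rot: [-81.5, 89.5, -104.3]
contact_force: [0.4, -0.3, -0.4]
gripper_width: 0.004
67.16433969655644 [0.37736104 0.30163561 0.09300937]
shift cm [ 1.9  -0.17 -0.18] | 1.92 turn [0.003 0.001 0.008]
```

View pics/w48.png

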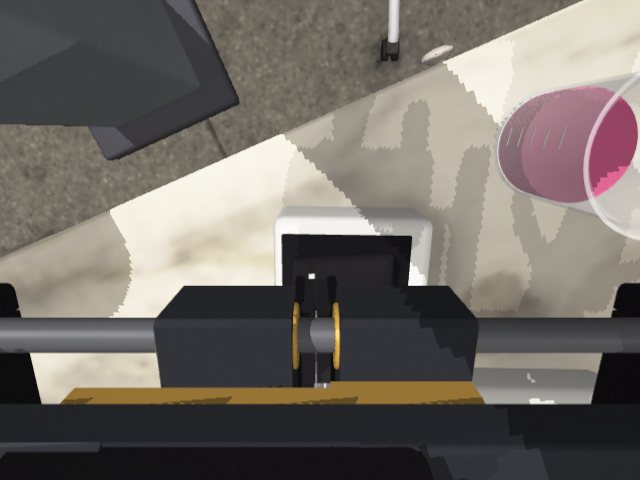

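```bash
python3 -m handwheel '[1,0.8,-0.2,-0.2,0,0,0, 1,0.8,0,0,0,0,0, 1,0.5,0,0,0,0,0, 1,0,0,0,0,0,0]' 20
for i in 1 2; do python3 -m handwheel '[1,0.4,0,0,0,0,0, 1,0,0,0,0,0,0]' 20|grep -E "eef_pos|force";done
```

```text
clock: 52.67
eef_pos: [0.3738, 0.2993, 0.0703]
eef_rot: [-93.3, 89.4, -116.3]
contact_force: [-0.2, 1.1, -0.2]
gripper_width: 0.006
eef_pos: [0.3738, 0.2991, 0.0679]
contact_force: [-1.8, -2.6, 12.6]
eef_pos: [0.3739, 0.2992, 0.0672]
contact_force: [-6.0, -4.9, 42.8]
```

```bash
python3 -m handwheel '[1,-1,0,0,0,0,0, 1,-2,0,0,0,0,0, 1,-3,0,0,0,0,0, 1,-3,0,0,0,0,0, 1,-3,0,0,0,0,0, 1,-3,0,-1,0,0,0, 1,-3,0,-2,0,0,0, 1,-3,0,-2,0,0,0, 1,0,0,0,0,0,0]' 20
python3 - <<'E'
from rk import *
print(phi(),pose()[0]);im=snap('wrist','w49.png')
E
```

```text
clock: 53.75
eef_pos: [0.3283, 0.323, 0.2779]
eef_rot: [-21.0, 89.8, -43.8]
contact_force: [1.5, 0.5, 0.6]
gripper_width: 0.007
67.19840894437023 [0.32834678 0.32302325 0.2778797 ]
```

View pics/w49.png

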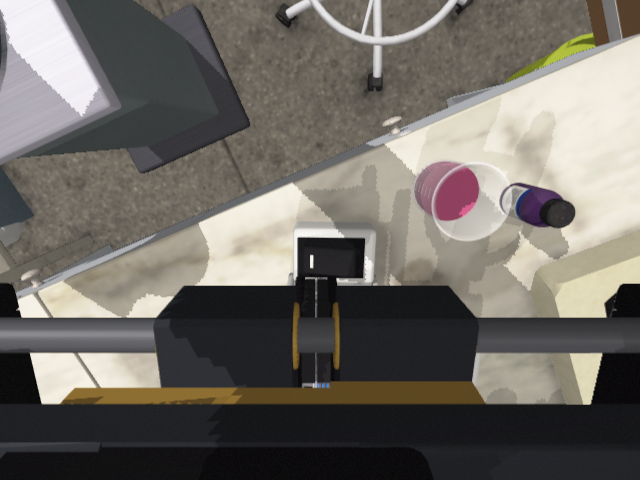

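```bash
python3 -m handwheel '[1,0,1,0,0,-0.11,0, 1,0,1,0,0,-0.11,0, 1,0,1,0,0,-0.11,0, 1,0,0,0,0,-0.11,0, 1,0,0,0,0,-0.11,0, 1,0,0,0,0,-0.11,0, 1,0,0,0,0,-0.11,0, 1,0,0,0,0,-0.11,0, 1,0,0,0,0,-0.11,0, 1,2,0,-3,0,0,0, 1,2,0,-3,0,0,0, 1,1,0,-1,0,0,0, 1,0,0,0,0,0,0, 1,0,0,0,0,0,0]' 20
python3 - <<'E'
from rk import *
print(phi(),pose()[0]);im=snap('wrist','w50.png')
E
```

```text
clock: 54.97
eef_pos: [0.3433, 0.3456, 0.185]
eef_rot: [-1.0, 33.3, -23.5]
contact_force: [0.5, -0.1, -0.7]
gripper_width: 0.006
67.07197033369961 [0.34326143 0.34555574 0.18497991]
```

View pics/w50.png

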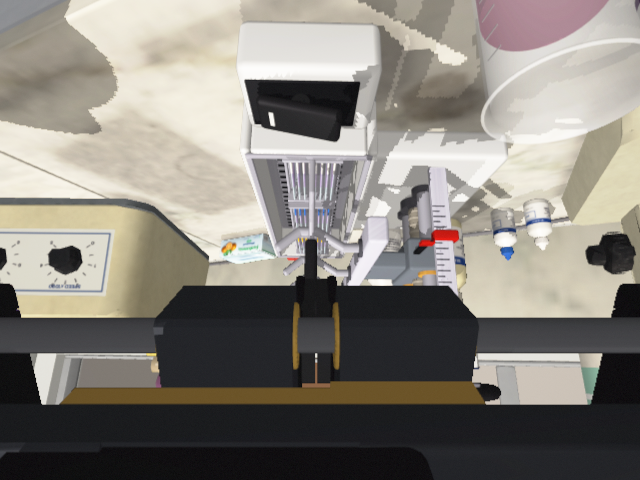

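```bash
python3 - <<'E'
from rk import *
im=cv2.imread('pics/w50.png'); cv2.imwrite('pics/w50z.png',cv2.resize(im[190:285,385:485],None,fx=6,fy=6,interpolation=cv2.INTER_CUBIC))
E
```

```text
(no output)
```

View pics/w50z.png

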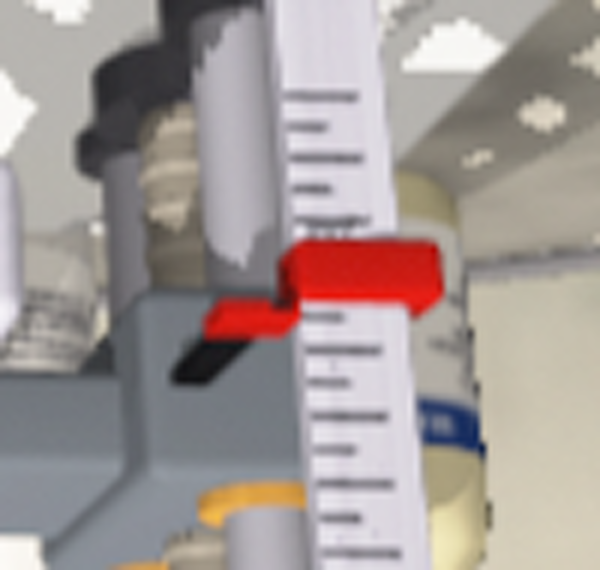

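```bash
python3 - <<'E'
from rk import *
for n,s,(x0,y0,w,h) in [('w42',8,(385,200,40,40)),('w43',8,(385,225,40,30)),('w46',8,(385,210,40,30)),('w50',8,(405,230,40,35))]:
    im=cv2.imread(f'pics/{n}.png')[y0:y0+h,x0:x0+w]; im=cv2.resize(im,(400,10*h),interpolation=cv2.INTER_NEAREST)
    im=cv2.convertScaleAbs(im,alpha=1.6,beta=20); cv2.putText(im,n,(5,20),0,.6,(255,0,255),2)
    globals()[n]=im
H=400
pad=lambda i:cv2.copyMakeBorder(i,0,400-i.shape[0],0,0,cv2.BORDER_CONSTANT)
m=np.vstack([np.hstack([pad(w42),pad(w43)]),np.hstack([pad(w46),pad(w50)])]); m=m[:760]
cv2.imwrite('pics/cmp.png',cv2.resize(m,(600,570)))
E
```

```text
(no output)
```

View pics/cmp.png

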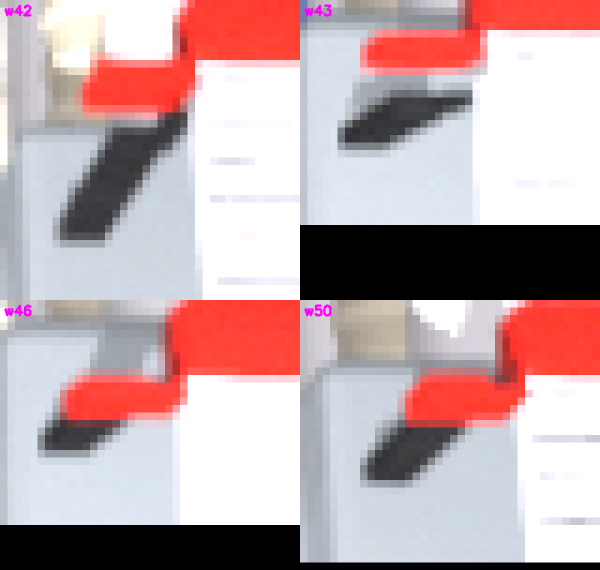

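```bash
python3 - <<'E'
from rk import *
L=lambda n:pickle.load(open(n+'.pkl','rb'))
c42,c43,c46=L('w42'),L('w43'),L('w46'); c50=vision.camera_info('wrist')
o=-.5
def t(*obs):
    x,e=trc([(c,u+o,v+o) for c,u,v in obs]); print(x,e,dd(x)); return x
print('root old');r0=t((c42,392.7,232),(c43,390.1,244.6))
print('root new');r1=t((c46,390.1,230),(c50,413.3,254.4))
print('tip old');t0=t((c42,410.1,214.4),(c43,407.9,237.9))
# per-view drop from the old root xy
for c,v in((c46,230+o),(c50,254.4+o)):
    zs=np.linspace(.09,.12,301); r=[PR(c,[r0[0],r0[1],z])[1] for z in zs]; print('root z',np.interp(v,r,zs))
print('tongue near-left')
t((c42,385+92/7.5,200+60/7.5),(c43,385+62/7.5,225+30/7.5),(c46,385+65/7.5,210+75/7.5),(c50,405+112/7.5,230+72/7.5))
print('tongue far-left')
t((c42,385+80/7.5,200+110/7.5),(c43,385+60/7.5,225+74/7.5),(c46,385+60/7.5,210+122/7.5),(c50,405+102/7.5,230+123/7.5))
E
```

```text
root old
[0.556  0.3586 0.1121] 0.0001 [0.1013 0.0444]
root new
[0.5633 0.3574 0.1049] 0.0007 [0.103  0.0372]
tip old
[0.5193 0.3818 0.1112] 0.0001 [0.1083 0.0873]
root z 0.10549248536649317
root z 0.10743180321089041
tongue near-left
[0.5195 0.3704 0.1034] 0.0009 [0.0979 0.0826]
tongue far-left
[0.525  0.3683 0.1077] 0.0011 [0.0981 0.0767]
```

```bash
python3 - <<'E'
from h import *
im=snap('top','t51.png'); cv2.imwrite('pics/t51z.png',cv2.resize(im[160:310,150:350],None,fx=4,fy=4,interpolation=cv2.INTER_CUBIC))
E
```

```text
(no output)
```

View pics/t51z.png

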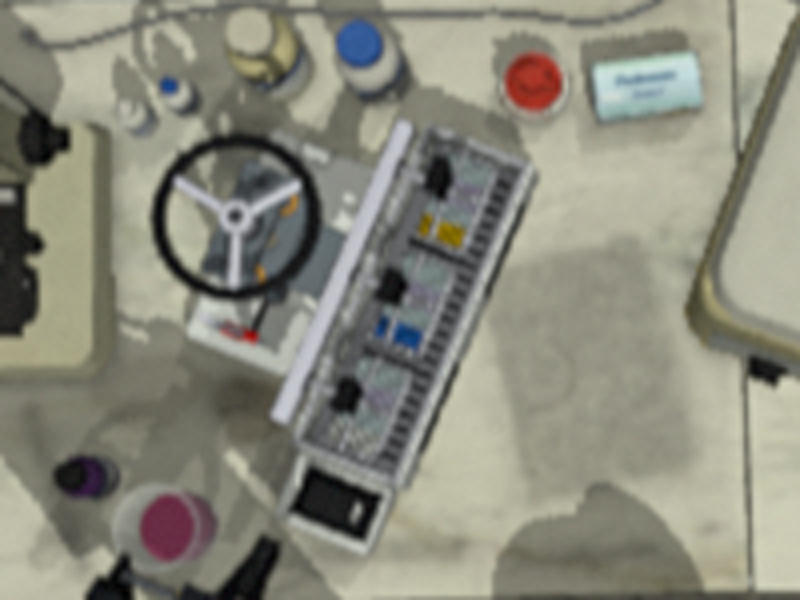

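```bash
python3 - <<'E'
from h import *
z=lambda u,v:(150+u/4-.375,160+v/4-.375)
for nm,h,S in [('start',(236,216),[(165,218),(271,155),(272,277)]),('now',(236,216),[(176,181),(299,186),(233,285)])]:
    H=ray('top',*z(*h),.231); 
    print(nm,[round(np.degrees(np.arctan2(*(ray('top',*z(*s),.231)-H)[[1,0]]))%120,1) for s in S])
E
```

```text
start [np.float64(90.0), np.float64(90.0), np.float64(89.8)]
now [np.float64(58.2), np.float64(54.4), np.float64(57.4)]
```

```bash
python3 - <<'E'
from rig import finish_job
print(finish_job())
E
```

```text
the job is handed in; nothing more can be done
None
```

I loaded the dryer and handed the job in; it reports no verdict.

**What I did**
- I cranked the lift up to about 0.066 m, judged from the wheel's spokes.
- I hung the yellow rack on hook 3, blue on hook 2 and white on hook 1. For each I lowered until the load came onto the hook, then let go.
- I cranked the lift down in two strokes and pressed the rocker switch on.

**Last checks**
- **Racks:** the top picture shows all three hanging in a row on their hooks.
- **Pointer:** I put its tip at about 105 mm, level with the clip's red tongue (about 103.5 to 107 mm). Readings of the final drop ranged from 4.7 to 6.6 mm, so the pointer height is only good to 1 or 2 mm. I took the tongue to be the clip's "level edge".
- **Switch:** the rocker is tilted to the on side. The press briefly read 43 N on the tool before I backed off. I took that as fingertip force, which the 40 N limit on the arm and gripper body should not cover.
- **Bystanders:** the beaker and bottle stand where they were at the start. The petri dish looked unmoved when I last saw it, and I did not go near it afterwards.
- **Robot:** it stood clear of everything at hand-in.

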